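# Put the oak stave samples away and stack the sample cases

### The job

Put the oak samples away: lift the loose lid by its knob off the unclipped case on the dark stacking base and set it down upright on a clear part of the bench, lay every oak sample flat and square in a cork pocket of its own (any pocket will do), and put the lid back on, fully home. Then stack all the clipped cases on that one, in any order, each squarely locked down over the lugs of the lid below. Leave the unclipped case on its base, and the jug, bottle and bungs where they are.

Things in the scene. Friction and masses are not known exactly. Their poses are not given: they have to be found in the camera images.
- dock: stacking base: dark plate 260 x 66 x 8 mm fixed to the bench, the unclipped case on it. On top, as on every case lid, two lugs 18 (x) x 44 (y) mm, 9 mm high with bevelled tops, 91 mm either side of the middle. Origin under its centre, x along its length
- tray: lower half of the unclipped case, 216 x 60 mm, loose but locked on the stacking base. Grey, ledge 24 mm up; on it a cork insert 205 x 49 mm up to 34 mm with three pockets 64 x 42 mm, 10 mm deep, mouths bevelled. Empty and under the loose lid at the start. Origin: centre of its underside (8 mm above the bench), x along its length, y across, z up
- pocket1 (a point): centre of the floor of pocket 1 in the cork insert (24 mm above the tray's underside; pockets at -67, 0 and +67 mm along the tray's x); x along the pocket's 64 mm length, y across its 42 mm width, z up. A sample in it stands 12 mm proud of the cork
- pocket2 (a point): centre of the floor of pocket 2 in the cork insert (24 mm above the tray's underside; pockets at -67, 0 and +67 mm along the tray's x); x along the pocket's 64 mm length, y across its 42 mm width, z up. A sample in it stands 12 mm proud of the cork
- pocket3 (a point): centre of the floor of pocket 3 in the cork insert (24 mm above the tray's underside; pockets at -67, 0 and +67 mm along the tray's x); x along the pocket's 64 mm length, y across its 42 mm width, z up. A sample in it stands 12 mm proud of the cork
- lid_knob (a point): loose white lid of the unclipped case, a cover 216 x 60 mm, 30 mm high, skirt 26 mm deep inside (209 x 53 mm, 2 mm play round the cork, rests on the tray ledge), 0.14 kg. On top: lugs as on the base and a bar knob 34 (x) x 18 (y) x 17 mm high. Point: knob centre, 38.5 mm above the skirt edge, 8.5 above the lid top, 62.5 above the tray underside when on. x along the length, z up
- case1_mid (a point): filled case clipped shut: rigid box 216 x 60 mm, 54 mm high to its lid top, lugs and knob above as on the loose lid (71 mm in all), 0.45 kg. Underside hollow 20 mm deep in a 6 mm rim (inside 204 x 48 mm), cross ribs 74 mm either side of the middle: takes the lugs and knob below, 2 mm play, either way round. May be absent. Point: centre, 27 mm up; x along the length, y across, z up
- case2_mid (a point): filled case clipped shut: rigid box 216 x 60 mm, 54 mm high to its lid top, lugs and knob above as on the loose lid (71 mm in all), 0.45 kg. Underside hollow 20 mm deep in a 6 mm rim (inside 204 x 48 mm), cross ribs 74 mm either side of the middle: takes the lugs and knob below, 2 mm play, either way round. May be absent. Point: centre, 27 mm up; x along the length, y across, z up
- case3_mid (a point): filled case clipped shut: rigid box 216 x 60 mm, 54 mm high to its lid top, lugs and knob above as on the loose lid (71 mm in all), 0.45 kg. Underside hollow 20 mm deep in a 6 mm rim (inside 204 x 48 mm), cross ribs 74 mm either side of the middle: takes the lugs and knob below, 2 mm play, either way round. May be absent. Point: centre, 27 mm up; x along the length, y across, z up
- sample1_mid (a point): a rectangular oak stave sample, 60 x 38 x 22 mm, 40 g, upper face toasted dark; lies flat on the bench at the start. May be absent. The point is its centre (11 mm up); x along the 60 mm length, y across the 38 mm, z up
- sample2_mid (a point): a rectangular oak stave sample, 60 x 38 x 22 mm, 40 g, upper face toasted dark; lies flat on the bench at the start. May be absent. The point is its centre (11 mm up); x along the 60 mm length, y across the 38 mm, z up
- sample3_mid (a point): a rectangular oak stave sample, 60 x 38 x 22 mm, 40 g, upper face toasted dark; lies flat on the bench at the start. May be absent. The point is its centre (11 mm up); x along the 60 mm length, y across the 38 mm, z up
- jug: a white measuring jug, 100 mm wide and 125 mm high, handle out to 80 mm towards its own -y; not part of the job. Origin under its centre
- bottle: a green sample bottle, 74 mm in diameter, 200 mm high; not part of the job. Origin under its centre
- bung1: a barrel bung, 56 mm in diameter, 55 mm high; not part of the job. Origin under its centre
- bung2: a barrel bung like bung1; not part of the job. Origin under its centre
Things that resemble listed ones, but are neither listed nor needed, are in the scene too. What is shaped like the part that bears sample3_mid but purple or turquoise is not meant.

How it is judged (in metres and radians):
On the way, in this order (a step that is already met when the one before it is completed fails the run):
1. the loose lid is off and set down upright on the bench clear of the unclipped case, and let go (horizontal distance between lid_knob and tray above 0.075 m and height (world z) of lid_knob below 0.046 m and angle between lid_knob's own z axis and vertical below 0.1 rad and distance between the grasp point and lid_knob above 0.04 m), for 0.2 s.
2. every oak sample that is there lies flat and square in a pocket (((horizontal distance between sample1_mid and pocket1 below 0.005 m and z of sample1_mid in the frame of pocket1 between 0.008 and 0.014 m and angle between the x axis of sample1_mid and the x axis of pocket1, either way round below 0.08 rad and angle between the z axis of sample1_mid and the z axis of pocket1, either way round below 0.05 rad) or (horizontal distance between sample1_mid and pocket2 below 0.005 m and z of sample1_mid in the frame of pocket2 between 0.008 and 0.014 m and angle between the x axis of sample1_mid and the x axis of pocket2, either way round below 0.08 rad and angle between the z axis of sample1_mid and the z axis of pocket2, either way round below 0.05 rad) or (horizontal distance between sample1_mid and pocket3 below 0.005 m and z of sample1_mid in the frame of pocket3 between 0.008 and 0.014 m and angle between the x axis of sample1_mid and the x axis of pocket3, either way round below 0.08 rad and angle between the z axis of sample1_mid and the z axis of pocket3, either way round below 0.05 rad)) and ((horizontal distance between sample2_mid and pocket1 below 0.005 m and z of sample2_mid in the frame of pocket1 between 0.008 and 0.014 m and angle between the x axis of sample2_mid and the x axis of pocket1, either way round below 0.08 rad and angle between the z axis of sample2_mid and the z axis of pocket1, either way round below 0.05 rad) or (horizontal distance between sample2_mid and pocket2 below 0.005 m and z of sample2_mid in the frame of pocket2 between 0.008 and 0.014 m and angle between the x axis of sample2_mid and the x axis of pocket2, either way round below 0.08 rad and angle between the z axis of sample2_mid and the z axis of pocket2, either way round below 0.05 rad) or (horizontal distance between sample2_mid and pocket3 below 0.005 m and z of sample2_mid in the frame of pocket3 between 0.008 and 0.014 m and angle between the x axis of sample2_mid and the x axis of pocket3, either way round below 0.08 rad and angle between the z axis of sample2_mid and the z axis of pocket3, either way round below 0.05 rad)) and ((horizontal distance between sample3_mid and pocket1 below 0.005 m and z of sample3_mid in the frame of pocket1 between 0.008 and 0.014 m and angle between the x axis of sample3_mid and the x axis of pocket1, either way round below 0.08 rad and angle between the z axis of sample3_mid and the z axis of pocket1, either way round below 0.05 rad) or (horizontal distance between sample3_mid and pocket2 below 0.005 m and z of sample3_mid in the frame of pocket2 between 0.008 and 0.014 m and angle between the x axis of sample3_mid and the x axis of pocket2, either way round below 0.08 rad and angle between the z axis of sample3_mid and the z axis of pocket2, either way round below 0.05 rad) or (horizontal distance between sample3_mid and pocket3 below 0.005 m and z of sample3_mid in the frame of pocket3 between 0.008 and 0.014 m and angle between the x axis of sample3_mid and the x axis of pocket3, either way round below 0.08 rad and angle between the z axis of sample3_mid and the z axis of pocket3, either way round below 0.05 rad))), for 0.2 s.
3. the lid is back on the case, fully home (horizontal distance between lid_knob and tray below 0.005 m and z of lid_knob in the frame of tray between 0.0595 and 0.0655 m and angle between the x axis of lid_knob and the x axis of tray, either way round below 0.05 rad and angle between the z axis of lid_knob and the z axis of tray, either way round below 0.04 rad), for 0.2 s.
At the end, for the whole second after the job is handed in: every present sample in a pocket (5 mm, flat, square); lid home on the tray (5 mm, 3 mm in height); tray on the stacking base (6 mm); every present case stacked above it, down on the lid below (12 mm in plan, 4 mm in height, 0.1 rad square, 0.04 rad level) (all of step 2 and all of step 3 and horizontal distance between tray and dock below 0.006 m and height (world z) of tray below 0.012 m and angle between tray's own z axis and vertical below 0.04 rad and horizontal distance between each of case1_mid, case2_mid, case3_mid and tray below 0.012 m and angle between the x axis of each of case1_mid, case2_mid, case3_mid and the x axis of tray, either way round below 0.1 rad and angle between the z axis of each of case1_mid, case2_mid, case3_mid and the z axis of tray, either way round below 0.04 rad and (z of case1_mid in the frame of tray between 0.077 and 0.085 m or z of case1_mid in the frame of tray between 0.131 and 0.139 m or z of case1_mid in the frame of tray between 0.185 and 0.193 m) and (z of case2_mid in the frame of tray between 0.077 and 0.085 m or z of case2_mid in the frame of tray between 0.131 and 0.139 m or z of case2_mid in the frame of tray between 0.185 and 0.193 m) and (z of case3_mid in the frame of tray between 0.077 and 0.085 m or z of case3_mid in the frame of tray between 0.131 and 0.139 m or z of case3_mid in the frame of tray between 0.185 and 0.193 m)); the robot touches nothing.
It fails at once if the jug is pushed more than 40 mm or tipped (distance of jug from where it was at the start of the episode above 0.04 m or angle between jug's own z axis and vertical above 0.5 rad).
It fails at once if the bottle is pushed more than 40 mm or tipped (distance of bottle from where it was at the start of the episode above 0.04 m or angle between bottle's own z axis and vertical above 0.5 rad).
It fails at once if a bung is pushed more than 40 mm or tipped (distance of bung1 from where it was at the start of the episode above 0.04 m or angle between bung1's own z axis and vertical above 0.5 rad).
It fails at once if a bung is pushed more than 40 mm or tipped (distance of bung2 from where it was at the start of the episode above 0.04 m or angle between bung2's own z axis and vertical above 0.5 rad).
Of sample1, sample2, sample3 only 2 to 3 are there at a start; the rules pass over those that are not, and their reading is None.
Of case1, case2, case3 only 2 to 3 are there at a start; the rules pass over those that are not, and their reading is None.
At some moment in a run one of sample1, sample2, sample3, case1, case2, case3 may be knocked a few centimetres aside while the robot is not near it.
It also fails if it takes over 210 s, if anything falls off the work surface, if the arm or the gripper's body presses on something with over 40 N, if the wrist force passes 120 N, or if a joint passes its speed limit or range.

### The arm

A 6-joint arm with a two-finger parallel gripper is mounted at the origin on the work surface. World frame = base frame: x ahead of the robot, y to its left, z up, the work surface at z = 0. Lengths are in mm, angles in degrees, forces in N, time in s.
With the tool pointing down it reaches from about 350 to 850 mm from the base axis. Payload 8.1 kg.
Tool frame: the origin (TCP) lies midway between the tips of the shut fingers; the grasp point (between the pads) lies 19 mm behind it; z points along the fingers, y is the direction in which the jaws open and shut (so a half turn about z gives the same grasp; the last joint's range is limited). The gripper opens to 85 mm and grips with 20 to 120 N. Pads are 22 mm wide; open, the fingers measure 114 mm over their backs; the gripper's body (76 mm by 85 mm) begins 54 mm behind the grasp point. The pads swing forward as they close: fully open they stand 13 mm farther back than shut.
Start: joints at [-74.909, 7.471, 85.268, -0, 87.261, -4.893], TCP at [205.082, -563.867, 231.292] pointing down, gripper open.
Joint ranges: [-169.43, 169.43], [-51.17, 129.36], [1.28, 143.12], [-76.62, 256.62], [0, 156.53], [-152.29, 152.29]. Speed limits (degrees/s): [136.94, 136.94, 159.86, 180, 180, 180].

### API

Orientations are given as [roll, pitch, yaw] about the fixed x, y, z axes, in that order (R = Rz(yaw) Ry(pitch) Rx(roll)).
In Python, from bench import r gives the robot as it stands.
- The arm moves only by the tool carry_out, never from a script. Its argument "increments" is a list of rows, each a list of 3 entries, a list of its own where there are three numbers: the shift along the tool's x, y, z in m, then the turn, a rotation vector about the tool's x, y, z in rad, then the closure, from 0 (fully open) to 1 (shut). A call has 1 to 12 rows; each row shifts and turns the pose as measured when the row begins, along the tool's axes as they then stand; what a row does not reach is not made up. A row lasts 1/10 s, in which the tool goes at most 50 mm and 8.59 degrees, less where a joint would pass 70% of its speed; a pose out of reach is approached as far as the arm can. A call with a gripper value outside its range is refused whole. The fingers move at their own pace and stop on an object; "newtons" is the grip in N (left out, the last holds). Time passes only in rows, so rows that do not move let the fingers close. It gives the time, the measured TCP pose, the force and the opening at its end, in the units of the state.
- r.sense(): the state, without advancing time (a new reading comes with each control period).
- r.snapshot(name): name is "side" or "top" or "wrist"; returns a dict with "image" (480x640x3 uint8, blue, green, red), "vertical_fov" (degrees; the focal length in pixels is half the picture's height over the tangent of half this angle, whatever the lens; pixels are square), "cx", "cy" (the principal point, pixels), "rvec" (rotation vector, rad) and "tvec" (3), from world to camera coordinates, as OpenCV has them. Camera axes: x right, y down, z forward; pixel columns grow to the right and rows downward; lengths in mm; the calibration is good to about 2 mm. A picture is of the moment at which its call begins. There is no depth.
- r.hand_in(): hands the job in, once; it reports no verdict.
The state is a dict: "time": time; "joint_pos": joint angles; "qd": joint speeds; "joint_efforts": joint torques, N m; "tool_pos": TCP position; "tcp_rot": TCP orientation; "ft_force": force on the tool from outside, world axes, zero at the start; "wrist_torque": the same for the moment, N m; "finger_gap": finger opening in mm.
Only numpy, scipy, OpenCV 4.12 (cv2) and the standard library are available. Lean on these libraries where they do the work, as an engineer would, in place of code of your own. Each camera call takes 0.05 s, during which the arm holds its last target.

## Working session

There is one attempt and no reset: what is moved stays moved. The work goes in short steps, Python scripts to look and compute and a tool call to move; the robot and the scene stay as the last step left them, time stands still between calls to the robot, and variables do not carry over. Pictures are saved under pics/ and viewed, and the job is handed in when it is done.

Besides the shell and the picture viewer there is one more tool, called as name([rows], argument=value, ...), one row to a line, values as JSON. carry_out: Moves the arm, as the interface text tells. Its arguments: {"type":"object","properties":{"increments":{"type":"array"},"newtons":{"type":"number"}},"required":["increments"]}

```bash
ls; mkdir -p pics; cat > h.py <<'E'
import numpy as np, cv2
from bench import r
def snap(n,f=None):
    s=r.snapshot(n)
    if f: cv2.imwrite('pics/'+f+'.png',s['image'])
    return s
def cam(s):
    R=cv2.Rodrigues(np.array(s['rvec'],float))[0]; t=np.array(s['tvec'],float).reshape(3)
    f=240/np.tan(np.radians(s['vertical_fov'])/2)
    return R,t,f
def ray(s,u,v):
    R,t,f=cam(s)
    d=R.T@np.array([(u-s['cx'])/f,(v-s['cy'])/f,1]); return -R.T@t,d
def onz(s,u,v,z):
    c,d=ray(s,u,v); return c+d*(z-c[2])/d[2]
def proj(s,p):
    R,t,f=cam(s); q=R@np.array(p,float)+t
    return q[0]/q[2]*f+s['cx'],q[1]/q[2]*f+s['cy']
E
python3 - <<'E'
from h import *
for n in ['side','top','wrist']:
    s=snap(n,n+'0'); R,t,f=cam(s); print(n,f,s['cx'],s['cy'],-R.T@t, R.tolist(), [k for k in s])
print(r.sense())
E
```

```text
pics
side 573.5928500444343 324.3098805376918 231.84306831357213 [466.05959614 775.63920989 657.83961618] [[-0.9872386589178964, -0.1585215591019192, 0.01519031394968795], [-0.09832846239306849, 0.5317642720777079, -0.8411648307110092], [0.1252650941859234, -0.831924079613977, -0.5405654279890912]] ['image', 'vertical_fov', 'cx', 'cy', 'rvec', 'tvec']
top 459.9334257981885 324.4110647638453 239.04099681086174 [ 482.77957858  -94.15843937 1113.73668382] [[-0.0018818610770943156, -0.9999605620732035, -0.008679452582340583], [-0.9959119231594762, 0.0026579449296451063, -0.09029051244479755], [0.09031002108116067, 0.008474056112249544, -0.9958776483410634]] ['image', 'vertical_fov', 'cx', 'cy', 'rvec', 'tvec']
wrist 374.6413488623657 313.6422061755096 231.20410585369882 [ 266.42277584 -541.60596404  373.12737294] [[0.34216468703993486, -0.9396397521708876, -0.0006805020919186805], [-0.906983720727789, -0.3304622670037036, 0.26110384987883545], [-0.24556843705500975, -0.08872331275942234, -0.9653104767355183]] ['image', 'vertical_fov', 'cx', 'cy', 'rvec', 'tvec']
{'time': 0.15, 'joint_pos': array([-7.49071138e+01,  7.50574304e+00,  8.53147811e+01, -1.03176041e-03,
        8.72619310e+01, -4.89297585e+00]), 'qd': array([ 0.04304248, -0.22333894, -0.22042229, -0.01977468,  0.01603004,
        0.0845293 ]), 'joint_efforts': array([ 3.55570673e-04, -5.70060432e+01, -5.01159739e+01, -2.89267227e-04,
        9.60123260e-03,  9.01089209e-06]), 'tool_pos': array([ 204.97799826, -563.45044096,  230.48100947]), 'tcp_rot': array([-1.79917757e+02, -6.00623766e-03,  1.99859078e+01]), 'ft_force': array([ 0.35547114, -0.87173545, -1.1441913 ]), 'wrist_torque': array([-1.27491020e-02, -7.05470240e-03, -2.30684802e-05]), 'finger_gap': 85.17864177791319}
```

View pics/top0.png

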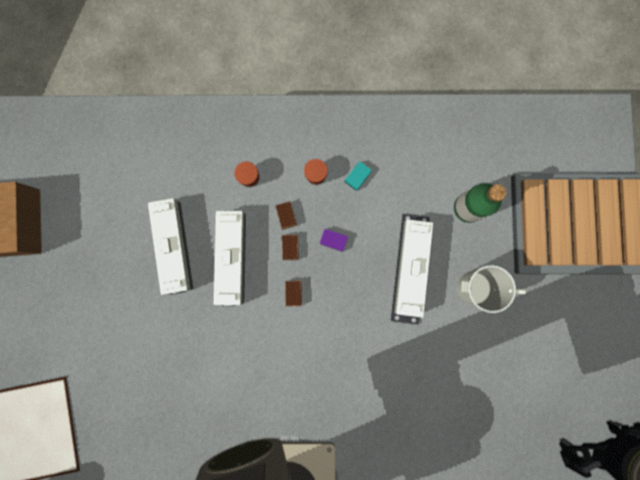

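View pics/side0.png

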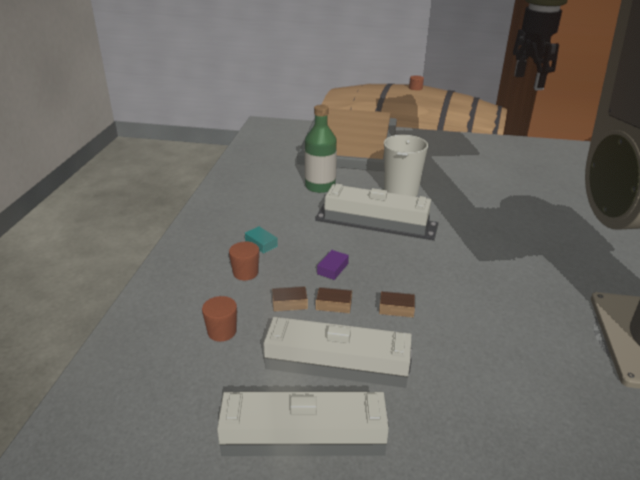

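View pics/wrist0.png

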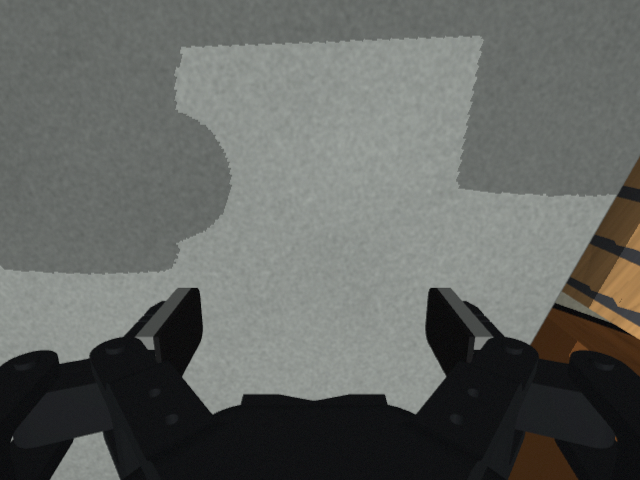

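```bash
python3 - <<'E'
from h import *
s=snap('top'); im=s['image']
a=cv2.resize(im[180:340,130:330],(800,640),interpolation=cv2.INTER_CUBIC)
cv2.imwrite('pics/c1.png',cv2.resize(im[190:320,140:310],(785,600),interpolation=cv2.INTER_CUBIC))
cv2.imwrite('pics/c2.png',cv2.resize(im[205:330,380:540],(768,600),interpolation=cv2.INTER_CUBIC))
hsv=cv2.cvtColor(im,cv2.COLOR_BGR2HSV)
m=((hsv[...,1]<45)&(hsv[...,2]>185)).astype(np.uint8)
def show(m,z,lo):
    for c in cv2.findContours(m,cv2.RETR_EXTERNAL,cv2.CHAIN_APPROX_NONE)[0]:
        if cv2.contourArea(c)<lo: continue
        P=np.array([onz(s,*p[0],z)[:2] for p in c],np.float32)
        (x,y),(w,h),an=cv2.minAreaRect(P); print(cv2.boundingRect(c),np.round([x,y,w,h,an],1))
print('white'); show(m,54,300)
mb=((hsv[...,0]<12)&(hsv[...,1]>120)&(hsv[...,2]<110)).astype(np.uint8)
print('brown');show(mb,22,80)
for lab,z,px in [('bung',55,(246,174)),('bung',55,(316,171)),('bottlecap',200,(497,192)),('jugrim',125,(492,289)),('sideknob? ',71,(170,244)),('knob2',71,(231,257)),('knob0',79,(418,266))]:
    print(lab,np.round(onz(s,*px,z),0))
E
```

```text
white
(0, 381, 75, 99) [148.2 571.  194.4 168.7  11.1]
(461, 271, 27, 39) [ 462.4 -435.7   74.3   57.3   44.2]
(396, 219, 37, 99) [ 512.9 -291.1   62.4  219.8   83. ]
(213, 211, 29, 94) [537.6 139.6  61.2 215.1  89.7]
(148, 198, 38, 97) [564.7 280.8 218.1  60.9   9.9]
brown
(286, 282, 15, 23) [ 4.542e+02 -1.050e+01  5.170e+01  3.310e+01  2.000e-01]
(283, 236, 14, 23) [ 5.63e+02 -1.70e+00  5.27e+01  3.10e+01  2.00e-01]
(277, 203, 19, 24) [640.1   7.7  55.3  33.2  16. ]
bung [732.  98.  55.]
bung [739. -66.  55.]
bottlecap [ 660. -433.  200.]
jugrim [ 465. -443.  125.]
sideknob?  [567. 267.  71.]
knob2 [537. 127.  71.]
knob0 [ 515. -295.   79.]
```

View pics/c1.png

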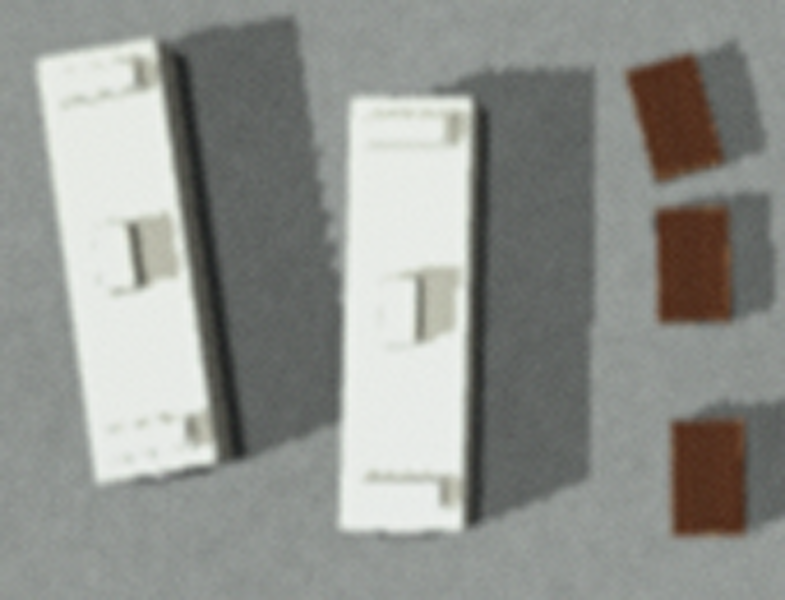

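View pics/c2.png

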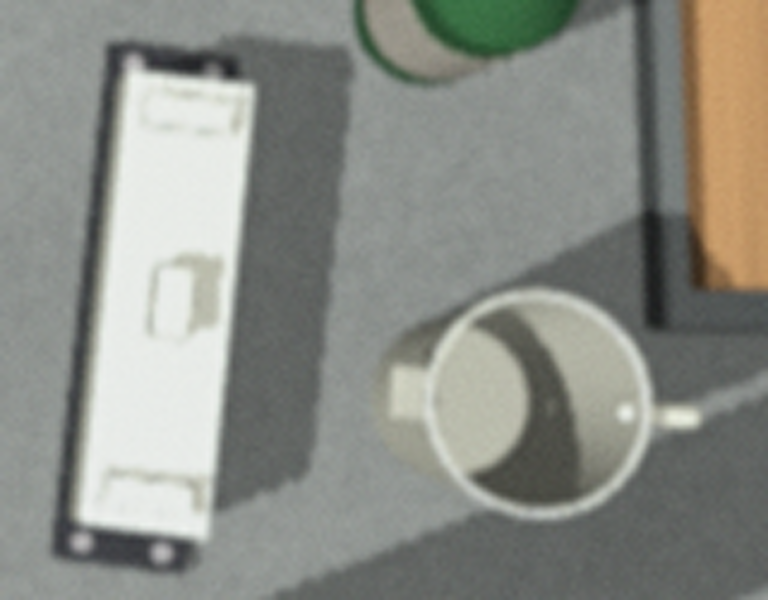

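```bash
cat >> h.py <<'E'
from scipy.spatial.transform import Rotation as Ro
def pose():
    s=r.sense(); return np.array(s['tool_pos']),Ro.from_euler('xyz',s['tcp_rot'],degrees=True),s
def plan(tgt,yaw,n=None,p=None,Rm=None):
    """prints rows (straight line, uniform turn) to reach tgt [mm], yaw [deg], pointing straight down"""
    if p is None: p,Rm,_=pose()
    Rt=Ro.from_euler('xyz',[180,0,yaw],degrees=True)
    rv=(Rm.inv()*Rt).as_rotvec(); d=np.array(tgt,float)-p
    if n is None: n=int(max(1,np.ceil(np.linalg.norm(d)/45),np.ceil(np.linalg.norm(rv)/0.14)))
    print('n',n,'dist',np.round(d,1),'turn',np.round(rv,3))
    for i in range(n):
        Ri=Rm*Ro.from_rotvec(rv*i/n)
        print(np.round(Ri.inv().apply(d/n)/1000,4).tolist(),np.round(rv/n,3).tolist())
def st():
    s=r.sense(); print('t',round(s['time'],2),'p',np.round(s['tool_pos'],1),'rpy',np.round(s['tcp_rot'],2),'F',np.round(s['ft_force'],1),'gap',round(s['finger_gap'],1))
E
python3 - <<'E'
from h import *
plan([505,-292,200],-7)
E
```

```text
n 10 dist [300.  271.6 -30.7] turn [-0.001  0.     0.471]
[0.0375, -0.0153, 0.0031] [-0.0, 0.0, 0.047]
[0.0367, -0.017, 0.0031] [-0.0, 0.0, 0.047]
[0.0359, -0.0187, 0.0031] [-0.0, 0.0, 0.047]
[0.035, -0.0204, 0.0031] [-0.0, 0.0, 0.047]
[0.034, -0.022, 0.0031] [-0.0, 0.0, 0.047]
[0.0329, -0.0236, 0.0031] [-0.0, 0.0, 0.047]
[0.0317, -0.0251, 0.0031] [-0.0, 0.0, 0.047]
[0.0305, -0.0266, 0.0031] [-0.0, 0.0, 0.047]
[0.0292, -0.028, 0.0031] [-0.0, 0.0, 0.047]
[0.0279, -0.0293, 0.0031] [-0.0, 0.0, 0.047]
```

What could be mistaken for what, in the top view:
- **Loose lid:** the white covers at (415,268), (231,257) and (170,244). Only (415,268) sits on the dark plate, so that is the loose lid. The other two are clipped cases.
- **Samples:** dark brown blocks at (287,215), (290,247) and (293,293). The purple block (334,240) and turquoise block (358,176) are decoys.

The close crop c2 shows the dark plate with its screws sticking out at both ends of the lid at (415,268), which confirms the choice.

carry_out([
  [[0.0375,-0.0153,0.003],[0,0,0.047],0],
  [[0.0367,-0.017,0.003],[0,0,0.047],0],
  [[0.0359,-0.0187,0.003],[0,0,0.047],0],
  [[0.035,-0.0204,0.003],[0,0,0.047],0],
  [[0.034,-0.022,0.003],[0,0,0.047],0],
  [[0.033,-0.0236,0.003],[0,0,0.047],0],
  [[0.0317,-0.025,0.003],[0,0,0.047],0],
  [[0.0305,-0.0266,0.003],[0,0,0.047],0],
  [[0.029,-0.028,0.003],[0,0,0.047],0],
  [[0.028,-0.029,0.003],[0,0,0.047],0],
], newtons=60)

```text
time: 1.2
tool_pos: [513.3, -288.2, 197.7]
tcp_rot: [-180.0, 0.1, -8.6]
ft_force: [0.3, -0.4, 0.7]
finger_gap: 85.4
```

```bash
python3 - <<'E'
from h import *
st(); s=snap('wrist','w1'); st()
E
```

```text
t 1.2 p [ 513.3 -288.2  197.7] rpy [-1.7997e+02  1.3000e-01 -8.5500e+00] F [ 0.3 -0.4  0.7] gap 85.4
t 1.25 p [ 517.1 -283.5  196.9] rpy [-1.7977e+02  5.0000e-02 -8.5600e+00] F [-0.1  4.7  0.2] gap 85.3
```

View pics/w1.png

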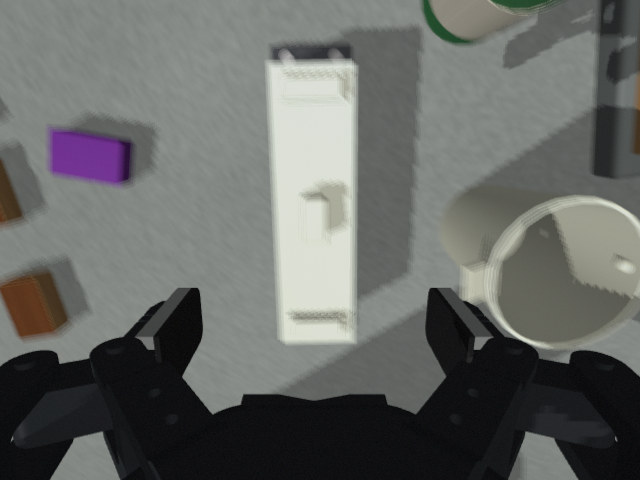

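carry_out([
  [[0,0,0],[0,0,0],0],
  [[0,0,0],[0,0,0],0],
])

```text
time: 1.45
tool_pos: [518.3, -281.2, 196.0]
tcp_rot: [-179.7, 0.1, -8.3]
ft_force: [-0.7, -0.2, -0.1]
finger_gap: 85.2
```

```bash
cat >> h.py <<'E'
def rects(s,m,z,lo=200,hi=1e9):
    out=[]
    for c in cv2.findContours(m.astype(np.uint8),cv2.RETR_EXTERNAL,cv2.CHAIN_APPROX_NONE)[0]:
        if not lo<cv2.contourArea(c)<hi: continue
        P=np.array([onz(s,*p[0],z)[:2] for p in c],np.float32)
        (x,y),(w,h),an=cv2.minAreaRect(P)
        if w<h: w,h,an=h,w,an+90
        an=(an+90)%180-90
        out.append((x,y,w,h,an)); print(cv2.boundingRect(c),np.round(out[-1],1))
    return out
def white(s):
    h=cv2.cvtColor(s['image'],cv2.COLOR_BGR2HSV); return (h[...,1]<45)&(h[...,2]>185)
def brown(s):
    h=cv2.cvtColor(s['image'],cv2.COLOR_BGR2HSV); return (h[...,0]<14)&(h[...,1]>110)&(h[...,2]<130)&(h[...,2]>25)
E
python3 - <<'E'
from h import *
st(); s=snap('wrist','w2'); st()
rects(s,white(s),62,3000)
cv2.imwrite('pics/w2c.png',cv2.resize(s['image'][30:370,230:410],None,fx=1.76,fy=1.76,interpolation=cv2.INTER_CUBIC))
E
```

```text
t 1.45 p [ 518.3 -281.2  196. ] rpy [-1.7973e+02  1.3000e-01 -8.3000e+00] F [-0.7 -0.2 -0.1] gap 85.2
t 1.5 p [ 517.9 -281.6  196. ] rpy [-1.7974e+02  1.3000e-01 -8.3300e+00] F [-0.4  0.9  0.1] gap 85.5
(284, 71, 87, 280) [ 512.5 -292.   216.4   60.    -7.1]
```

View pics/w2c.png

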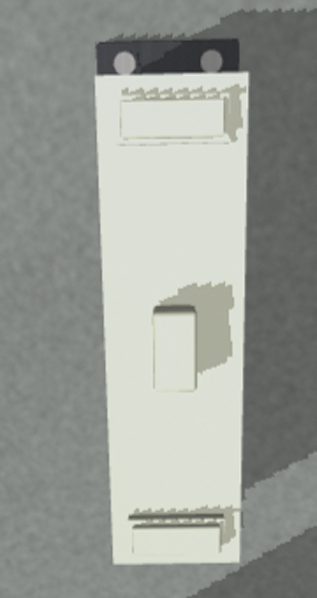

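```bash
python3 - <<'E'
from h import *
s=snap('wrist'); print(onz(s,329,229,79))
plan([512.5,-292,105],-7.1,3)
E
```

```text
[ 513.01444991 -292.36279521   79.        ]
n 3 dist [ -5.1  -9.8 -91.2] turn [-0.004  0.002 -0.022]
[-0.0012, 0.0036, 0.0304] [-0.001, 0.001, -0.007]
[-0.0012, 0.0036, 0.0304] [-0.001, 0.001, -0.007]
[-0.0013, 0.0035, 0.0304] [-0.001, 0.001, -0.007]
```

carry_out([
  [[-0.0012,0.0036,0.03],[-0.001,0.001,-0.007],0],
  [[-0.0012,0.0036,0.03],[-0.001,0.001,-0.007],0],
  [[-0.0012,0.0036,0.03],[-0.001,0.001,-0.007],0],
  [[0,0,0],[0,0,0],0],
])

```text
time: 1.95
tool_pos: [510.4, -298.0, 106.6]
tcp_rot: [179.9, -0.3, -7.5]
ft_force: [-1.4, 1.2, -1.4]
finger_gap: 85.3
```

```bash
python3 - <<'E'
from h import *
st();plan([512.5,-292,66],-7.1,2)
E
```

```text
t 1.95 p [ 510.4 -298.   106.6] rpy [179.87  -0.31  -7.46] F [-1.4  1.2 -1.4] gap 85.3
n 2 dist [  2.1   6.  -40.6] turn [ 0.002 -0.005 -0.006]
[0.0005, -0.0032, 0.0203] [0.001, -0.003, -0.003]
[0.0006, -0.0031, 0.0203] [0.001, -0.003, -0.003]
```

carry_out([
  [[0.0005,-0.003,0.01],[0.001,-0.003,-0.003],0],
  [[0.0,-0.001,0.01],[0,0,0],0],
  [[0,0,0.01],[0,0,0],0],
  [[0,0,0.005],[0,0,0],0],
  [[0,0,0],[0,0,0],0],
  [[0,0,0],[0,0,0],0],
])

```text
time: 2.55
tool_pos: [513.2, -297.1, 74.5]
tcp_rot: [179.8, -0.4, -7.4]
ft_force: [-0.8, 0.3, 0.1]
finger_gap: 85.4
```

```bash
python3 - <<'E'
from h import *
st();plan([512.5,-292,66],-7.1,1)
E
```

```text
t 2.55 p [ 513.2 -297.1   74.5] rpy [179.75  -0.45  -7.44] F [-0.8  0.3  0.1] gap 85.4
n 1 dist [-0.7  5.1 -8.5] turn [ 0.004 -0.008 -0.006]
[-0.0014, -0.005, 0.0084] [0.004, -0.008, -0.006]
```

carry_out([
  [[-0.0014,-0.005,0.0084],[0.004,-0.008,-0.006],0],
  [[0,0,0],[0,0,0],0],
  [[0,0,0],[0,0,0],0],
])

```text
time: 2.85
tool_pos: [513.3, -291.8, 66.6]
tcp_rot: [180.0, -0.0, -7.0]
ft_force: [0.1, -0.4, 0.0]
finger_gap: 85.3
```

```bash
python3 - <<'E'
from h import *
st();plan([512.5,-292,65.5],-7.1,1)
E
```

```text
t 2.85 p [ 513.3 -291.8   66.6] rpy [ 1.7995e+02 -5.0000e-02 -7.0500e+00] F [ 0.1 -0.4  0. ] gap 85.3
n 1 dist [-0.8 -0.2 -1.1] turn [ 0.001 -0.001  0.001]
[-0.0008, 0.0003, 0.0011] [0.001, -0.001, 0.001]
```

carry_out([
  [[0,0,0.001],[0,0,0],1],
  [[0,0,0],[0,0,0],1],
  [[0,0,0],[0,0,0],1],
  [[0,0,0],[0,0,0],1],
  [[0,0,0],[0,0,0],1],
  [[0,0,0],[0,0,0],1],
  [[0,0,0],[0,0,0],1],
], newtons=60)

```text
time: 3.55
tool_pos: [513.6, -292.1, 66.2]
tcp_rot: [179.9, -0.1, -7.1]
ft_force: [0.3, 0.2, -1.7]
finger_gap: 16.4
```

```bash
python3 - <<'E'
from h import *
st();s=snap('wrist','w3')
E
```

```text
t 3.55 p [ 513.6 -292.1   66.2] rpy [ 1.7992e+02 -9.0000e-02 -7.0500e+00] F [ 0.3  0.2 -1.7] gap 16.4
```

View pics/w3.png

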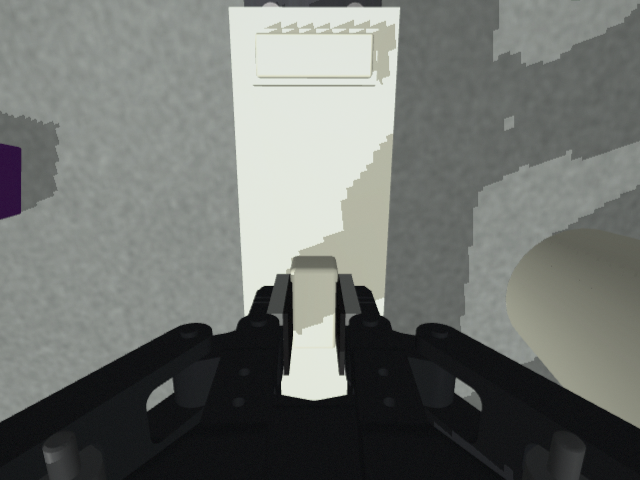

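carry_out([
  [[0,0,-0.015],[0,0,0],1],
  [[0,0,-0.015],[0,0,0],1],
  [[0,0,-0.02],[0,0,0],1],
  [[0,0,-0.02],[0,0,0],1],
  [[0,0,0],[0,0,0],1],
  [[0,0,0],[0,0,0],1],
])

```text
time: 4.2
tool_pos: [513.8, -292.1, 143.5]
tcp_rot: [179.9, -0.2, -7.0]
ft_force: [-0.1, 0.3, -1.9]
finger_gap: 15.8
```

```bash
python3 - <<'E'
from h import *
st();s=snap('side','s3');plan([430,-180,130],-7.1)
E
```

```text
t 4.2 p [ 513.8 -292.1  143.5] rpy [179.87  -0.19  -7.05] F [-0.1  0.3 -1.9] gap 15.8
n 4 dist [-84.1 112.3 -13.8] turn [ 0.003 -0.004  0.001]
[-0.0243, -0.0253, 0.0033] [0.001, -0.001, 0.0]
[-0.0243, -0.0253, 0.0033] [0.001, -0.001, 0.0]
[-0.0243, -0.0253, 0.0034] [0.001, -0.001, 0.0]
[-0.0243, -0.0253, 0.0034] [0.001, -0.001, 0.0]
```

View pics/s3.png

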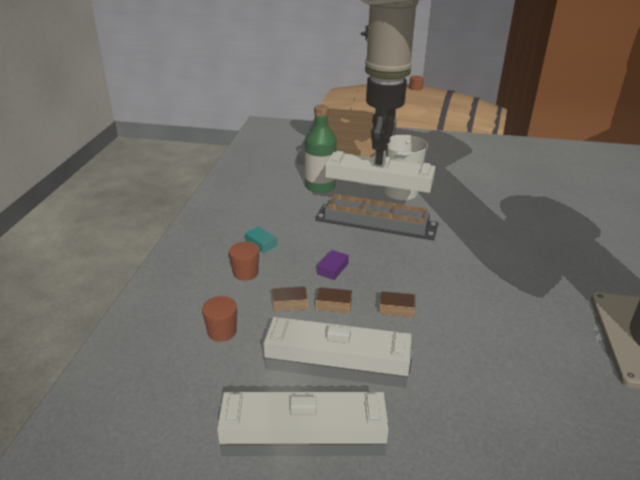

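Lid lifted level; the tray with its cork pockets stays on the base at (377,215). Next I carry the lid over and down.

carry_out([
  [[-0.024,-0.025,0.003],[0,0,0],1],
  [[-0.024,-0.025,0.003],[0,0,0],1],
  [[-0.024,-0.025,0.003],[0,0,0],1],
  [[-0.018,-0.018,0.003],[0,0,0],1],
  [[0,0,0.02],[0,0,0],1],
  [[0,0,0.02],[0,0,0],1],
  [[0,0,0.02],[0,0,0],1],
  [[0,0,0.015],[0,0,0],1],
  [[0,0,0],[0,0,0],1],
  [[0,0,0],[0,0,0],1],
])

```text
time: 5.25
tool_pos: [427.3, -181.9, 43.9]
tcp_rot: [-179.8, 0.5, -7.1]
ft_force: [0.6, -0.3, -2.1]
finger_gap: 16.1
```

```bash
python3 - <<'E'
from h import *
st();plan([430,-180,35],-7.1,1)
E
```

```text
t 5.25 p [ 427.3 -181.9   43.9] rpy [-179.85    0.46   -7.05] F [ 0.6 -0.3 -2.1] gap 16.1
n 1 dist [ 2.7  1.9 -8.9] turn [-0.003  0.008  0.001]
[0.0026, -0.0022, 0.0089] [-0.003, 0.008, 0.001]
```

carry_out([
  [[0,0,0.005],[-0.003,0.008,0],1],
  [[0,0,0.004],[0,0,0],1],
  [[0,0,0.001],[0,0,0],1],
  [[0,0,0],[0,0,0],1],
  [[0,0,0],[0,0,0],1],
])

```text
time: 5.75
tool_pos: [428.7, -182.7, 35.4]
tcp_rot: [179.9, -0.2, -7.1]
ft_force: [0.1, 0.1, -0.5]
finger_gap: 16.3
```

```bash
python3 - <<'E'
from h import *
st()
E
```

```text
t 5.75 p [ 428.7 -182.7   35.4] rpy [179.89  -0.22  -7.06] F [ 0.1  0.1 -0.5] gap 16.3
```

carry_out([
  [[0,0,0.001],[0,0,0],1],
  [[0,0,0],[0,0,0],1],
  [[0,0,0],[0,0,0],0],
  [[0,0,0],[0,0,0],0],
  [[0,0,0],[0,0,0],0],
  [[0,0,0],[0,0,0],0],
  [[0,0,-0.02],[0,0,0],0],
  [[0,0,-0.04],[0,0,0],0],
  [[0,0,-0.045],[0,0,0],0],
  [[0,0,-0.045],[0,0,0],0],
  [[0,0,0],[0,0,0],0],
])

```text
time: 6.85
tool_pos: [427.1, -181.9, 189.3]
tcp_rot: [179.9, -0.1, -7.1]
ft_force: [1.4, -1.3, 1.4]
finger_gap: 85.5
```

```bash
python3 - <<'E'
from h import *
st();s=snap('top','t4');rects(s,white(s),54,300); rects(s,brown(s),22,60,2000)
plan([550,-5,190],0)
E
```

```text
t 6.85 p [ 427.1 -181.9  189.3] rpy [ 1.7995e+02 -9.0000e-02 -7.0600e+00] F [ 1.4 -1.3  1.4] gap 85.5
(0, 381, 75, 99) [148.1 571.3 194.8 168.9  11.4]
(368, 312, 73, 61) [ 340.4 -258.4  170.5   76.1   59.6]
(466, 274, 41, 39) [ 446.7 -446.8  102.    54.6   35.9]
(355, 257, 29, 34) [ 496.4 -187.5   77.3   59.4   -7.2]
(213, 211, 29, 95) [ 5.365e+02  1.394e+02  2.172e+02  6.170e+01 -3.000e-01]
(148, 198, 39, 97) [564.7 280.9 218.1  61.5   9.8]
(286, 281, 15, 24) [ 4.553e+02 -1.050e+01  5.400e+01  3.310e+01  2.000e-01]
(283, 235, 15, 24) [ 5.641e+02 -2.900e+00  5.500e+01  3.340e+01  4.000e-01]
(277, 203, 19, 25) [640.4   7.7  55.9  34.1  16.5]
n 5 dist [124.  176.2   3.8] turn [-0.001  0.002 -0.123]
[0.0203, -0.038, -0.0008] [-0.0, 0.0, -0.025]
[0.0212, -0.0375, -0.0008] [-0.0, 0.0, -0.025]
[0.0221, -0.037, -0.0008] [-0.0, 0.0, -0.025]
[0.023, -0.0364, -0.0008] [-0.0, 0.0, -0.025]
[0.0239, -0.0358, -0.0008] [-0.0, 0.0, -0.025]
```

View pics/t4.png

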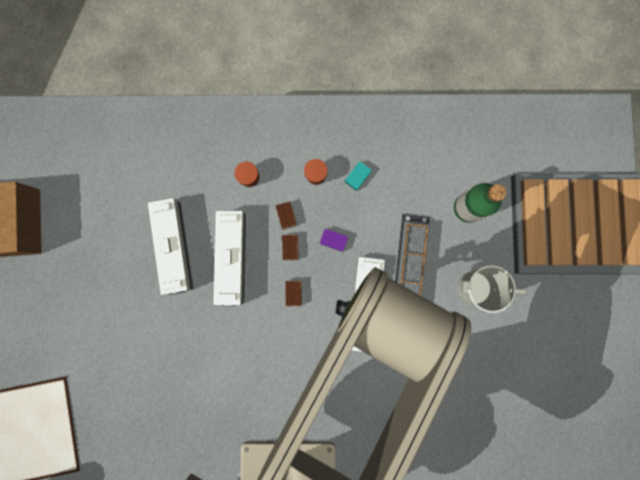

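carry_out([
  [[0.02,-0.038,0],[0,0,-0.025],0],
  [[0.021,-0.0375,0],[0,0,-0.025],0],
  [[0.022,-0.037,0],[0,0,-0.025],0],
  [[0.023,-0.036,0.015],[0,0,-0.025],0],
  [[0.018,-0.026,0.02],[0,0,-0.025],0],
  [[0,0,0],[0,0,0],0],
  [[0,0,0],[0,0,0],0],
])

```text
time: 7.6
tool_pos: [543.9, -9.7, 142.2]
tcp_rot: [-180.0, 0.5, 0.1]
ft_force: [0.4, -0.2, -0.1]
finger_gap: 85.4
```

```bash
python3 - <<'E'
from h import *
st();s=snap('wrist','w5');rects(s,brown(s),22,300)
E
```

```text
t 7.6 p [543.9  -9.7 142.2] rpy [-1.7998e+02  4.8000e-01  1.2000e-01] F [ 0.4 -0.2 -0.1] gap 85.4
(291, 300, 47, 66) [453.6 -11.2  57.8  35.8   1.1]
(276, 154, 54, 82) [563.3  -3.   58.   36.1   1.8]
(248, 23, 78, 107) [640.9   7.2  58.1  36.1  16.1]
```

View pics/w5.png

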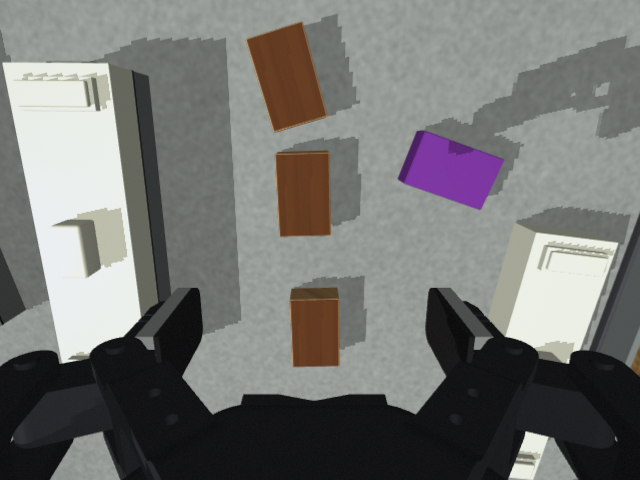

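```bash
python3 - <<'E'
from h import *
plan([563.3,-3,50],1,4)
E
```

```text
n 4 dist [ 19.9   6.8 -91.8] turn [-0.001  0.009 -0.016]
[0.0052, -0.0017, 0.0229] [-0.0, 0.002, -0.004]
[0.0052, -0.0017, 0.0229] [-0.0, 0.002, -0.004]
[0.0051, -0.0017, 0.0229] [-0.0, 0.002, -0.004]
[0.0051, -0.0016, 0.0229] [-0.0, 0.002, -0.004]
```

carry_out([
  [[0.005,-0.0017,0.023],[0,0.002,-0.004],0],
  [[0.005,-0.0017,0.023],[0,0.002,-0.004],0],
  [[0.005,-0.0017,0.023],[0,0.002,-0.004],0],
  [[0.005,-0.0017,0.02],[0,0.002,-0.004],0],
  [[0,0,0],[0,0,0],0],
  [[0,0,0],[0,0,0],0],
])

```text
time: 8.25
tool_pos: [562.6, -9.4, 52.9]
tcp_rot: [179.9, -0.1, 0.5]
ft_force: [0.6, 0.1, 0.2]
finger_gap: 85.1
```

```bash
python3 - <<'E'
from h import *
st();plan([563.3,-3,13],1,2)
E
```

```text
t 8.25 p [562.6  -9.4  52.9] rpy [ 1.7994e+02 -1.4000e-01  5.2000e-01] F [0.6 0.1 0.2] gap 85.1
n 2 dist [  0.7   6.4 -39.9] turn [ 0.001 -0.003 -0.008]
[0.0003, -0.0032, 0.02] [0.001, -0.001, -0.004]
[0.0004, -0.0032, 0.02] [0.001, -0.001, -0.004]
```

carry_out([
  [[0.0005,-0.006,0.02],[0.001,-0.003,-0.008],0],
  [[0,0,0.02],[0,0,0],0],
  [[0,0,0],[0,0,0],0],
  [[0,0,0],[0,0,0],0],
])

```text
time: 8.65
tool_pos: [566.3, -6.2, 19.3]
tcp_rot: [179.9, -0.4, 0.8]
ft_force: [0.5, 0.9, 0.0]
finger_gap: 85.6
```

```bash
python3 - <<'E'
from h import *
st();plan([563.3,-3,11],1,1)
E
```

```text
t 8.65 p [566.3  -6.2  19.3] rpy [179.91  -0.45   0.79] F [0.5 0.9 0. ] gap 85.6
n 1 dist [-3.   3.2 -8.3] turn [ 0.002 -0.008 -0.004]
[-0.0031, -0.0033, 0.0082] [0.002, -0.008, -0.004]
```

carry_out([
  [[-0.003,-0.0033,0.0082],[0.002,-0.008,-0.004],0],
  [[0,0,0],[0,0,0],0],
  [[0,0,0],[0,0,0],0],
])

```text
time: 8.95
tool_pos: [565.4, -3.4, 14.5]
tcp_rot: [180.0, -0.2, 1.0]
ft_force: [0.4, 0.8, 0.2]
finger_gap: 85.3
```

```bash
python3 - <<'E'
from h import *
st();plan([563.3,-3,11],1,1)
E
```

```text
t 8.95 p [565.4  -3.4  14.5] rpy [180.    -0.25   0.99] F [0.4 0.8 0.2] gap 85.3
n 1 dist [-2.1  0.4 -3.5] turn [ 0.    -0.004 -0.   ]
[-0.0021, -0.0004, 0.0035] [0.0, -0.004, -0.0]
```

carry_out([
  [[-0.002,-0.0004,0.0035],[0,-0.004,0],0],
  [[0,0,0],[0,0,0],1],
  [[0,0,0],[0,0,0],1],
  [[0,0,0],[0,0,0],1],
  [[0,0,0],[0,0,0],1],
  [[0,0,0],[0,0,0],1],
  [[0,0,0],[0,0,0],1],
], newtons=40)

```text
time: 9.65
tool_pos: [564.1, -3.0, 12.0]
tcp_rot: [180.0, -0.1, 1.0]
ft_force: [0.4, -0.1, 0.0]
finger_gap: 36.6
```

```bash
python3 - <<'E'
from h import *
st();s=snap('wrist','w6')
E
```

```text
t 9.65 p [564.1  -3.   12. ] rpy [ 1.7998e+02 -9.0000e-02  1.0100e+00] F [ 0.4 -0.1  0. ] gap 36.6
```

View pics/w6.png

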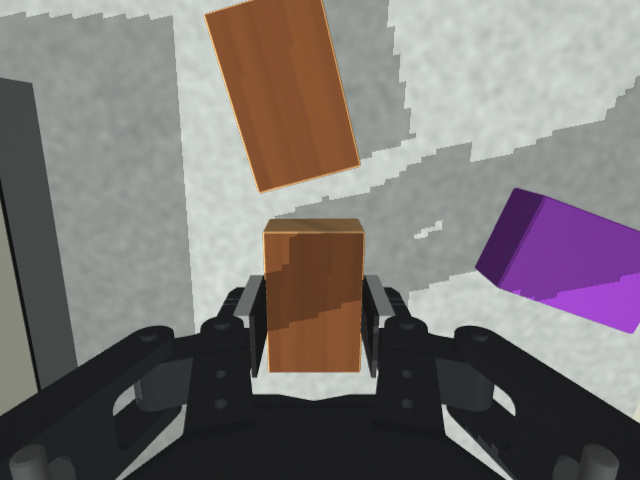

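```bash
python3 - <<'E'
from h import *
s=snap('wrist')
for p in [(264,233),(363,233),(269,372),(359,372)]: print(p,np.round(onz(s,*p,22),1))
E
```

```text
(264, 233) [592.6  15.1  22. ]
(363, 233) [593.2 -21.3  22. ]
(269, 372) [533.8  14.   22. ]
(359, 372) [534.4 -22.7  22. ]
```

carry_out([
  [[0,0,-0.025],[0,0,0],1],
  [[0,0,-0.04],[0,0,0],1],
  [[0,0,-0.04],[0,0,0],1],
  [[0,0,0],[0,0,0],1],
])

```text
time: 10.15
tool_pos: [561.6, -2.8, 117.7]
tcp_rot: [-180.0, 0.3, 1.0]
ft_force: [1.0, -0.0, 1.5]
finger_gap: 36.8
```

```bash
python3 - <<'E'
from h import *
st()
plan([500,-265,150],-7.1)
E
```

```text
t 10.15 p [561.6  -2.8 117.7] rpy [-179.98    0.27    1.  ] F [ 1.  -0.   1.5] gap 36.8
n 7 dist [ -61.6 -262.2   32.3] turn [-0.     0.005  0.141]
[-0.0095, 0.0373, -0.0046] [-0.0, 0.001, 0.02]
[-0.0087, 0.0375, -0.0046] [-0.0, 0.001, 0.02]
[-0.008, 0.0377, -0.0046] [-0.0, 0.001, 0.02]
[-0.0072, 0.0378, -0.0046] [-0.0, 0.001, 0.02]
[-0.0064, 0.0379, -0.0046] [-0.0, 0.001, 0.02]
[-0.0056, 0.0381, -0.0046] [-0.0, 0.001, 0.02]
[-0.0049, 0.0382, -0.0046] [-0.0, 0.001, 0.02]
```

carry_out([
  [[-0.0095,0.037,-0.004],[0,0,0.02],1],
  [[-0.0087,0.0375,-0.004],[0,0,0.02],1],
  [[-0.008,0.0375,-0.004],[0,0,0.02],1],
  [[-0.0072,0.038,-0.004],[0,0,0.02],1],
  [[-0.0064,0.038,-0.004],[0,0,0.02],1],
  [[-0.0056,0.038,-0.004],[0,0,0.02],1],
  [[-0.005,0.028,-0.004],[0,0,0.02],1],
  [[0,0,0],[0,0,0],1],
  [[0,0,0],[0,0,0],1],
])

```text
time: 11.05
tool_pos: [498.1, -262.7, 144.2]
tcp_rot: [-180.0, 0.2, -7.2]
ft_force: [0.3, 0.5, -0.7]
finger_gap: 36.9
```

```bash
python3 - <<'E'
from h import *
st();s=snap('wrist','w7')
E
```

```text
t 11.05 p [ 498.1 -262.7  144.2] rpy [-179.96    0.22   -7.18] F [ 0.3  0.5 -0.7] gap 36.9
```

View pics/w7.png

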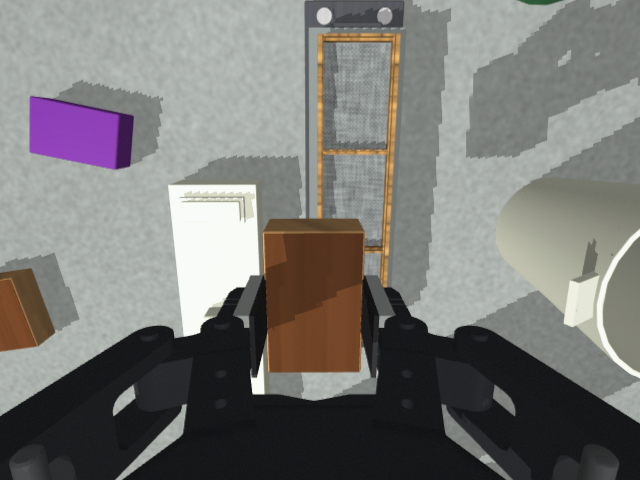

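```bash
cat >> h.py <<'E'
def cork(s):
    h=cv2.cvtColor(s['image'],cv2.COLOR_BGR2HSV); return (h[...,0]>8)&(h[...,0]<25)&(h[...,1]>90)&(h[...,2]>70)
E
python3 - <<'E'
from h import *
s=snap('wrist'); im=s['image']
m=cork(s); m[220:,260:370]=0
cv2.imwrite('pics/m7.png',np.hstack([cv2.resize(im[0:300,280:440],None,fx=2,fy=2),cv2.merge([cv2.resize(m[0:300,280:440].astype(np.uint8)*255,None,fx=2,fy=2)]*3)]))
cs,hi=cv2.findContours(m.astype(np.uint8),cv2.RETR_CCOMP,cv2.CHAIN_APPROX_NONE)
for c,h in zip(cs,hi[0]):
    if cv2.contourArea(c)<500: continue
    P=np.array([onz(s,*p[0],42)[:2] for p in c],np.float32)
    (x,y),(w,hh),an=cv2.minAreaRect(P); print(h[3],cv2.boundingRect(c),np.round([x,y,w,hh,an],1))
for q in [(512.5,-292,42),(579,-300.3,42),(446,-283.7,42)]: print(np.round(proj(s,q)))
E
```

```text
-1 (0, 269, 54, 82) [464.9 -42.9  59.3  44.6   1.3]
-1 (270, 33, 130, 255) [ 535.6 -279.    80.4  162.4   82.9]
1 (322, 41, 70, 110) [ 578.6 -299.5   41.5   63.6   83.2]
[354. 204.]
[357.  97.]
[351. 296.]
```

View pics/m7.png

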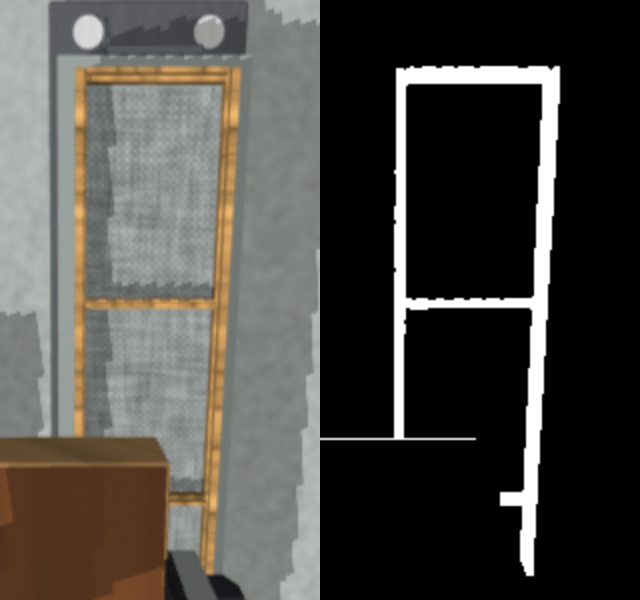

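```bash
python3 - <<'E'
from h import *
s=snap('wrist'); m=cork(s)
a=np.radians(-7.1);ax=np.array([np.cos(a),np.sin(a)]);ay=np.array([-ax[1],ax[0]]);c0=np.array([512.5,-292])
for v in (60,90,120,140):
    u=np.where(m[v,300:420])[0]+300
    P=[onz(s,u[0]-.5,v,42)[:2],onz(s,u[-1]+.5,v,42)[:2]]
    print(v,u[0],u[-1],[np.round(((p-c0)@ax,(p-c0)@ay),1) for p in P], np.round((sum(P)/2-c0)@ay,1))
u=355; vv=np.where(m[:200,u])[0]; print(vv); print(np.round([(onz(s,u,v,42)[:2]-c0)@ax for v in (vv[0]-.5,)],1))
plan([579,-300,120],-7.1,3)
st()
E
```

```text
60 319 399 [array([88. , 24.5]), array([ 88. , -24.2])] 0.2
90 319 398 [array([71. , 24.5]), array([ 71.1, -24.7])] -0.1
120 319 396 [array([53.4, 24.4]), array([ 53.4, -24.5])] -0.0
140 319 395 [array([41.2, 24.3]), array([ 41.2, -24.6])] -0.1
[ 34  35  36  37  38  39  40  41 150 151 152 153 154]
[102.5]
n 3 dist [ 80.4 -38.6 -24.3] turn [-0.001  0.004  0.001]
[0.0282, 0.0095, 0.008] [-0.0, 0.001, 0.0]
[0.0282, 0.0095, 0.008] [-0.0, 0.001, 0.0]
[0.0282, 0.0095, 0.0081] [-0.0, 0.001, 0.0]
t 11.2 p [ 498.6 -261.4  144.3] rpy [-179.96    0.22   -7.04] F [-1.   0.5 -0.8] gap 36.9
```

carry_out([
  [[0.028,0.0095,0.008],[0,0.001,0],1],
  [[0.028,0.0095,0.008],[0,0.001,0],1],
  [[0.026,0.0095,0.008],[0,0.001,0],1],
  [[0,0,0.02],[0,0,0],1],
  [[0,0,0.02],[0,0,0],1],
  [[0,0,0],[0,0,0],1],
  [[0,0,0],[0,0,0],1],
])

```text
time: 11.9
tool_pos: [582.5, -291.1, 76.7]
tcp_rot: [-179.8, 0.1, -6.3]
ft_force: [-0.1, -0.2, -0.2]
finger_gap: 36.9
```

```bash
python3 - <<'E'
from h import *
st();plan([579.6,-300.3,63],-7.1,1)
E
```

```text
t 11.9 p [ 582.5 -291.1   76.7] rpy [-1.7985e+02  1.0000e-01 -6.3200e+00] F [-0.1 -0.2 -0.2] gap 36.9
n 1 dist [ -2.9  -9.2 -13.7] turn [-0.003  0.002  0.014]
[-0.0019, 0.0095, 0.0137] [-0.003, 0.002, 0.014]
```

carry_out([
  [[-0.0019,0.0095,0.01],[-0.003,0.002,0.014],1],
  [[0,0,0],[0,0,0],1],
  [[0,0,0],[0,0,0],1],
])

```text
time: 12.2
tool_pos: [580.5, -300.6, 68.5]
tcp_rot: [179.9, -0.2, -7.1]
ft_force: [-1.2, 0.8, 0.2]
finger_gap: 37.0
```

```bash
python3 - <<'E'
from h import *
st();plan([579.6,-300.3,58],-7.1,1)
E
```

```text
t 12.2 p [ 580.5 -300.6   68.5] rpy [179.89  -0.18  -7.1 ] F [-1.2  0.8  0.2] gap 37.0
n 1 dist [ -0.9   0.3 -10.5] turn [ 0.002 -0.003 -0.   ]
[-0.001, -0.0002, 0.0105] [0.002, -0.003, -0.0]
```

carry_out([
  [[-0.001,0,0.0105],[0.002,-0.003,0],1],
  [[0,0,0],[0,0,0],1],
  [[0,0,0],[0,0,0],1],
])

```text
time: 12.5
tool_pos: [579.9, -301.3, 58.7]
tcp_rot: [180.0, -0.1, -7.1]
ft_force: [-0.4, 0.3, -0.3]
finger_gap: 37.1
```

```bash
python3 - <<'E'
from h import *
st();plan([579.6,-300.3,44],-7.1,1)
E
```

```text
t 12.5 p [ 579.9 -301.3   58.7] rpy [ 1.7996e+02 -1.1000e-01 -7.1400e+00] F [-0.4  0.3 -0.3] gap 37.1
n 1 dist [ -0.3   1.  -14.7] turn [ 0.001 -0.002 -0.001]
[-0.0005, -0.001, 0.0147] [0.001, -0.002, -0.001]
```

carry_out([
  [[-0.0005,-0.001,0.007],[0.001,-0.002,0],1],
  [[0,0,0.006],[0,0,0],1],
  [[0,0,0.002],[0,0,0],1],
  [[0,0,0],[0,0,0],1],
])

```text
time: 12.9
tool_pos: [580.0, -300.5, 44.0]
tcp_rot: [180.0, -0.0, -7.1]
ft_force: [-0.4, 0.3, 4.7]
finger_gap: 37.0
```

```bash
python3 - <<'E'
from h import *
st();plan([579.6,-300.3,44],-7.1,1)
E
```

```text
t 12.9 p [ 580.  -300.5   44. ] rpy [ 1.80e+02 -4.00e-02 -7.14e+00] F [-0.4  0.3  4.7] gap 37.0
n 1 dist [-0.4  0.2  0. ] turn [ 0.    -0.001 -0.001]
[-0.0004, -0.0001, -0.0] [0.0, -0.001, -0.001]
```

carry_out([
  [[0,0,0],[0,0,0],0],
  [[0,0,0],[0,0,0],0],
  [[0,0,0],[0,0,0],0],
  [[0,0,0],[0,0,0],0],
  [[0,0,-0.02],[0,0,0],0],
  [[0,0,-0.04],[0,0,0],0],
  [[-0.01,0,-0.04],[0,0,0],0],
  [[-0.01,0,-0.04],[0,0,0],0],
  [[0,0,0],[0,0,0],0],
])

```text
time: 13.8
tool_pos: [557.9, -296.7, 184.9]
tcp_rot: [-179.8, 0.3, -7.1]
ft_force: [1.0, -1.1, 1.3]
finger_gap: 85.8
```

```bash
python3 - <<'E'
from h import *
st();s=snap('wrist','w8');plan([454,-11,140],0)
t=snap('top'); rects(t,brown(t),22,60,2000);
E
```

```text
t 13.8 p [ 557.9 -296.7  184.9] rpy [-179.85    0.31   -7.11] F [ 1.  -1.1  1.3] gap 85.8
n 7 dist [-103.1  284.9  -41.7] turn [-0.005  0.008 -0.124]
[-0.0196, -0.0385, 0.0063] [-0.001, 0.001, -0.018]
[-0.0189, -0.0389, 0.0062] [-0.001, 0.001, -0.018]
[-0.0182, -0.0392, 0.0062] [-0.001, 0.001, -0.018]
[-0.0176, -0.0395, 0.0062] [-0.001, 0.001, -0.018]
[-0.0169, -0.0399, 0.0061] [-0.001, 0.001, -0.018]
[-0.0162, -0.0401, 0.0061] [-0.001, 0.001, -0.018]
[-0.0154, -0.0404, 0.006] [-0.001, 0.001, -0.018]
(286, 281, 15, 25) [ 4.542e+02 -1.050e+01  5.610e+01  3.310e+01  3.000e-01]
(277, 203, 19, 26) [639.9   7.6  56.4  34.1  16.5]
```

View pics/w8.png

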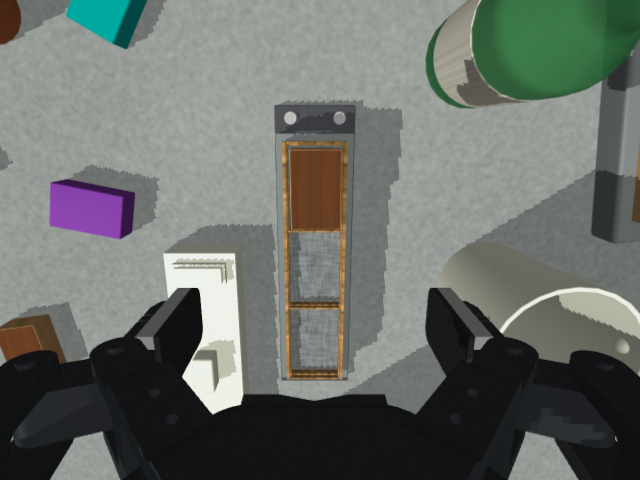

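The first sample lies square in the far pocket (316,190). Next is the near sample.

carry_out([
  [[-0.0196,-0.0385,0.006],[0,0,-0.018],0],
  [[-0.019,-0.039,0.006],[0,0,-0.018],0],
  [[-0.018,-0.039,0.006],[0,0,-0.018],0],
  [[-0.0176,-0.0395,0.006],[0,0,-0.018],0],
  [[-0.017,-0.04,0.006],[0,0,-0.018],0],
  [[-0.016,-0.04,0.01],[0,0,-0.018],0],
  [[-0.012,-0.03,0.03],[0,0,-0.018],0],
  [[0,0,0],[0,0,0],0],
  [[0,0,0],[0,0,0],0],
])

```text
time: 14.8
tool_pos: [441.7, -9.1, 93.2]
tcp_rot: [-179.1, 2.0, 0.3]
ft_force: [0.3, -0.3, 0.1]
finger_gap: 85.5
```

```bash
python3 - <<'E'
from h import *
st();s=snap('wrist','w9');rects(s,brown(s),22,300);plan([454,-11,50],0.5,2)
E
```

```text
t 14.8 p [441.7  -9.1  93.2] rpy [-179.14    1.97    0.31] F [ 0.3 -0.3  0.1] gap 85.5
(286, 171, 64, 97) [453.3 -11.4  58.1  36.2   1.6]
n 2 dist [ 13.   -1.8 -42.6] turn [-0.016  0.036 -0.004]
[0.0073, 0.0012, 0.021] [-0.008, 0.018, -0.002]
[0.0069, 0.0011, 0.0212] [-0.008, 0.018, -0.002]
```

carry_out([
  [[0.0073,0.001,0.018],[-0.016,0.036,-0.012],0],
  [[0.006,0.001,0.02],[0,0,0],0],
  [[0,0,0],[0,0,0],0],
  [[0,0,0],[0,0,0],0],
])

```text
time: 15.25
tool_pos: [456.5, -14.4, 54.9]
tcp_rot: [179.9, -0.1, 0.7]
ft_force: [0.0, 0.3, 0.4]
finger_gap: 85.4
```

```bash
python3 - <<'E'
from h import *
st();plan([453.5,-11.3,16],1,2)
E
```

```text
t 15.25 p [456.5 -14.4  54.9] rpy [ 1.799e+02 -1.400e-01  7.100e-01] F [0.  0.3 0.4] gap 85.4
n 2 dist [ -3.    3.1 -38.9] turn [ 0.002 -0.002 -0.005]
[-0.0015, -0.0016, 0.0194] [0.001, -0.001, -0.003]
[-0.0015, -0.0016, 0.0194] [0.001, -0.001, -0.003]
```

carry_out([
  [[-0.003,-0.003,0.018],[0.002,-0.002,-0.005],0],
  [[-0.001,0,0.02],[0,0,0],0],
  [[0,0,0],[0,0,0],0],
  [[0,0,0],[0,0,0],0],
])

```text
time: 15.65
tool_pos: [456.4, -14.0, 21.2]
tcp_rot: [180.0, -0.3, 0.8]
ft_force: [0.9, 0.4, 0.4]
finger_gap: 85.5
```

```bash
python3 - <<'E'
from h import *
st();plan([453.5,-11.3,11],1,1)
E
```

```text
t 15.65 p [456.4 -14.   21.2] rpy [179.95  -0.34   0.79] F [0.9 0.4 0.4] gap 85.5
n 1 dist [ -2.9   2.7 -10.2] turn [ 0.001 -0.006 -0.004]
[-0.0029, -0.0028, 0.0102] [0.001, -0.006, -0.004]
```

carry_out([
  [[-0.003,-0.0028,0.0102],[0.001,-0.006,-0.004],0],
  [[0,0,0],[0,0,0],0],
  [[0,0,0],[0,0,0],0],
])

```text
time: 15.95
tool_pos: [455.5, -11.7, 13.4]
tcp_rot: [180.0, -0.2, 1.0]
ft_force: [0.3, -0.8, 0.2]
finger_gap: 85.6
```

```bash
python3 - <<'E'
from h import *
st();plan([453.5,-11.3,11],1,1)
E
```

```text
t 15.95 p [455.5 -11.7  13.4] rpy [179.98  -0.2    1.  ] F [ 0.3 -0.8  0.2] gap 85.6
n 1 dist [-2.   0.4 -2.4] turn [ 0.    -0.003  0.   ]
[-0.002, -0.0004, 0.0024] [0.0, -0.003, 0.0]
```

carry_out([
  [[-0.002,-0.0004,0.0024],[0,-0.003,0],0],
  [[0,0,0],[0,0,0],1],
  [[0,0,0],[0,0,0],1],
  [[0,0,0],[0,0,0],1],
  [[0,0,0],[0,0,0],1],
  [[0,0,0],[0,0,0],1],
  [[0,0,0],[0,0,0],1],
])

```text
time: 16.65
tool_pos: [454.3, -11.3, 12.1]
tcp_rot: [180.0, -0.1, 1.0]
ft_force: [0.2, -0.7, 0.4]
finger_gap: 36.7
```

```bash
cat >> h.py <<'E'
def held(s):
    """top face of sample in the hand: extent in tool frame (plane = sample top)"""
    p,Rm,_=pose(); h=cv2.cvtColor(s['image'],cv2.COLOR_BGR2HSV); im=s['image']
    return p,Rm
E
python3 - <<'E'
from h import *
st();s=snap('wrist','w10')
h=cv2.cvtColor(s['image'],cv2.COLOR_BGR2HSV)
m=(h[...,0]<14)&(h[...,1]>110)&(h[...,2]>30)
rects(s,m,22,2000)
u=312; v=np.where(m[150:420,u])[0]+150; print(v[0],v[-1],h[v[0]:v[0]+25,u].tolist())
E
cd pics; python3 -c "
import cv2;i=cv2.imread('w10.png');cv2.imwrite('w10c.png',cv2.resize(i[200:400,220:420],None,fx=3,fy=3))"
```

```text
t 16.65 p [454.3 -11.3  12.1] rpy [ 1.7996e+02 -1.3000e-01  1.0200e+00] F [ 0.2 -0.7  0.4] gap 36.7
(265, 233, 99, 139) [453.8 -12.1  58.4  37.    1. ]
234 371 [[12, 166, 86], [13, 175, 86], [13, 166, 86], [13, 169, 86], [12, 170, 87], [12, 170, 87], [13, 171, 85], [12, 167, 87], [13, 164, 87], [13, 172, 86], [12, 166, 86], [12, 168, 85], [12, 170, 87], [12, 168, 85], [12, 166, 86], [13, 169, 86], [12, 169, 86], [11, 163, 86], [12, 166, 86], [12, 166, 86], [12, 164, 87], [12, 167, 87], [12, 169, 86], [12, 167, 87], [12, 164, 87]]
```

View pics/w10c.png

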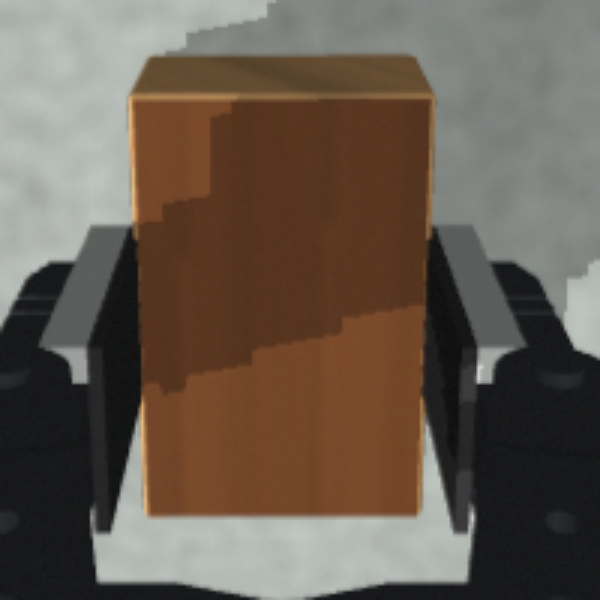

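carry_out([
  [[0,0,-0.025],[0,0,0],1],
  [[0,0,-0.04],[0,0,0],1],
  [[0,0,-0.045],[0,0,0],1],
  [[0,0,0],[0,0,0],1],
])

```text
time: 17.1
tool_pos: [451.5, -10.9, 123.3]
tcp_rot: [-180.0, 0.2, 1.0]
ft_force: [1.0, -0.9, -0.9]
finger_gap: 36.4
```

```bash
python3 - <<'E'
from h import *
st();plan([446.5,-283.7,120],-7.1,7)
E
```

```text
t 17.1 p [451.5 -10.9 123.3] rpy [-179.98    0.24    1.01] F [ 1.  -0.9 -0.9] gap 36.4
n 7 dist [  -5.  -272.8   -3.3] turn [0.    0.004 0.142]
[-0.0014, 0.039, 0.0005] [0.0, 0.001, 0.02]
[-0.0006, 0.039, 0.0005] [0.0, 0.001, 0.02]
[0.0002, 0.039, 0.0005] [0.0, 0.001, 0.02]
[0.001, 0.039, 0.0005] [0.0, 0.001, 0.02]
[0.0017, 0.0389, 0.0005] [0.0, 0.001, 0.02]
[0.0025, 0.0389, 0.0005] [0.0, 0.001, 0.02]
[0.0033, 0.0388, 0.0005] [0.0, 0.001, 0.02]
```

carry_out([
  [[-0.0014,0.039,0],[0,0,0.02],1],
  [[-0.0006,0.039,0],[0,0,0.02],1],
  [[0,0.039,0],[0,0,0.02],1],
  [[0.001,0.039,0],[0,0,0.02],1],
  [[0.0017,0.039,0],[0,0,0.02],1],
  [[0.0025,0.039,0],[0,0,0.02],1],
  [[0.003,0.03,0],[0,0,0.02],1],
  [[0,0,0.005],[0,0,0],1],
  [[0,0,0],[0,0,0],1],
  [[0,0,0],[0,0,0],1],
])

```text
time: 18.1
tool_pos: [446.3, -283.3, 114.6]
tcp_rot: [-179.9, 0.2, -7.1]
ft_force: [0.0, 0.7, 0.2]
finger_gap: 36.9
```

```bash
python3 - <<'E'
from h import *
st();plan([446.5,-283.7,75],-7.1,2)
E
```

```text
t 18.1 p [ 446.3 -283.3  114.6] rpy [-1.7989e+02  1.6000e-01 -7.1100e+00] F [0.  0.7 0.2] gap 36.9
n 2 dist [  0.2  -0.4 -39.6] turn [-0.002  0.003 -0.   ]
[0.0002, 0.0002, 0.0198] [-0.001, 0.001, -0.0]
[0.0002, 0.0002, 0.0198] [-0.001, 0.001, -0.0]
```

carry_out([
  [[-0.001,0,0.02],[-0.002,0.003,0],1],
  [[-0.001,0,0.02],[0,0,0],1],
  [[0,0,0.01],[0,0,0],1],
  [[0,0,0],[0,0,0],1],
  [[0,0,0],[0,0,0],1],
])

```text
time: 18.6
tool_pos: [445.6, -278.1, 63.7]
tcp_rot: [-180.0, -0.1, -6.7]
ft_force: [0.9, -0.5, -0.3]
finger_gap: 37.0
```

```bash
python3 - <<'E'
from h import *
st();plan([446.5,-283.7,58],-7.1,1)
E
```

```text
t 18.6 p [ 445.6 -278.1   63.7] rpy [-1.7996e+02 -5.0000e-02 -6.7300e+00] F [ 0.9 -0.5 -0.3] gap 37.0
n 1 dist [ 0.9 -5.6 -5.7] turn [-0.001 -0.001  0.006]
[0.0016, 0.0054, 0.0057] [-0.001, -0.001, 0.006]
```

carry_out([
  [[0.0016,0.0054,0.004],[-0.001,-0.001,0.006],1],
  [[0,0,0],[0,0,0],1],
  [[0,0,0],[0,0,0],1],
])

```text
time: 18.9
tool_pos: [448.1, -284.6, 61.8]
tcp_rot: [179.9, -0.2, -7.1]
ft_force: [0.1, 0.5, -0.2]
finger_gap: 36.6
```

```bash
python3 - <<'E'
from h import *
st();plan([446.5,-283.7,55],-7.1,1)
E
```

```text
t 18.9 p [ 448.1 -284.6   61.8] rpy [ 1.7987e+02 -1.6000e-01 -7.0500e+00] F [ 0.1  0.5 -0.2] gap 36.6
n 1 dist [-1.6  0.9 -6.8] turn [ 0.002 -0.003  0.001]
[-0.0017, -0.0008, 0.0068] [0.002, -0.003, 0.001]
```

carry_out([
  [[-0.0017,-0.001,0.0055],[0.002,-0.003,0],1],
  [[0,0,0],[0,0,0],1],
  [[0,0,0],[0,0,0],1],
])

```text
time: 19.2
tool_pos: [446.9, -284.0, 56.7]
tcp_rot: [180.0, -0.0, -7.1]
ft_force: [-0.0, -0.6, -0.8]
finger_gap: 36.8
```

```bash
python3 - <<'E'
from h import *
st();plan([446.5,-283.7,44],-7.1,1)
E
```

```text
t 19.2 p [ 446.9 -284.    56.7] rpy [ 1.7995e+02 -4.0000e-02 -7.0800e+00] F [-0.  -0.6 -0.8] gap 36.8
n 1 dist [ -0.4   0.3 -12.7] turn [ 0.001 -0.001  0.   ]
[-0.0005, -0.0003, 0.0127] [0.001, -0.001, 0.0]
```

carry_out([
  [[-0.0005,0,0.006],[0,0,0],1],
  [[0,0,0.005],[0,0,0],1],
  [[0,0,0.002],[0,0,0],1],
  [[0,0,0],[0,0,0],1],
])

```text
time: 19.6
tool_pos: [446.7, -284.3, 44.0]
tcp_rot: [179.9, -0.1, -7.1]
ft_force: [-1.0, 0.6, 2.7]
finger_gap: 37.0
```

```bash
python3 - <<'E'
from h import *
st()
E
```

```text
t 19.6 p [ 446.7 -284.3   44. ] rpy [ 1.7994e+02 -7.0000e-02 -7.0800e+00] F [-1.   0.6  2.7] gap 37.0
```

carry_out([
  [[0,0,0],[0,0,0],0],
  [[0,0,0],[0,0,0],0],
  [[0,0,0],[0,0,0],0],
  [[0,0,0],[0,0,0],0],
  [[0,0,-0.02],[0,0,0],0],
  [[0,0,-0.04],[0,0,0],0],
  [[0,0,-0.04],[0,0,0],0],
  [[0,0,-0.04],[0,0,0],0],
  [[0,0,0],[0,0,0],0],
])

```text
time: 20.5
tool_pos: [444.6, -282.5, 185.4]
tcp_rot: [-179.9, 0.3, -7.1]
ft_force: [0.7, -1.0, 0.1]
finger_gap: 85.3
```

```bash
python3 - <<'E'
from h import *
st();s=snap('wrist','w11');plan([630,5,110],15)
t=snap('top'); rects(t,brown(t),22,60,2000);
E
```

```text
t 20.5 p [ 444.6 -282.5  185.4] rpy [-179.86    0.27   -7.09] F [ 0.7 -1.   0.1] gap 85.3
n 8 dist [186.5 286.7 -72.4] turn [-0.006  0.007 -0.385]
[0.0188, -0.0384, 0.0091] [-0.001, 0.001, -0.048]
[0.0206, -0.0375, 0.0091] [-0.001, 0.001, -0.048]
[0.0224, -0.0364, 0.0091] [-0.001, 0.001, -0.048]
[0.0241, -0.0353, 0.009] [-0.001, 0.001, -0.048]
[0.0258, -0.0341, 0.009] [-0.001, 0.001, -0.048]
[0.0274, -0.0328, 0.009] [-0.001, 0.001, -0.048]
[0.0289, -0.0315, 0.009] [-0.001, 0.001, -0.048]
[0.0304, -0.0301, 0.009] [-0.001, 0.001, -0.048]
(404, 283, 17, 10) [ 466.5 -291.1   37.9   21.1   89.9]
(408, 225, 19, 28) [ 582.9 -305.3   62.4   39.6   -7.3]
(277, 203, 19, 25) [640.3   7.5  56.2  34.2  16. ]
```

View pics/w11.png

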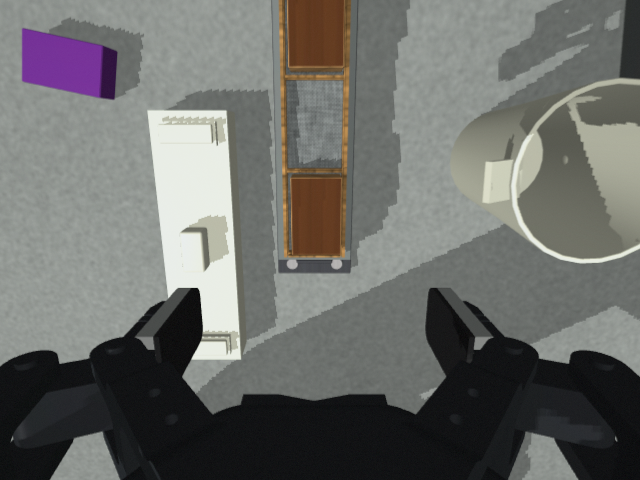

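Two samples are in, at (316,33) and (316,216), both square. Next is the third.

carry_out([
  [[0.019,-0.038,0.007],[0,0,-0.048],0],
  [[0.0206,-0.0375,0.007],[0,0,-0.048],0],
  [[0.0224,-0.0364,0.009],[0,0,-0.048],0],
  [[0.024,-0.035,0.009],[0,0,-0.048],0],
  [[0.026,-0.034,0.009],[0,0,-0.048],0],
  [[0.0274,-0.033,0.009],[0,0,-0.048],0],
  [[0.029,-0.0315,0.009],[0,0,-0.048],0],
  [[0.02,-0.02,0.009],[0,0,-0.048],0],
  [[0,0,0],[0,0,0],0],
  [[0,0,0],[0,0,0],0],
])

```text
time: 21.6
tool_pos: [614.9, 5.7, 88.7]
tcp_rot: [-178.8, 1.8, 15.6]
ft_force: [0.3, -0.7, -0.3]
finger_gap: 85.6
```

```bash
python3 - <<'E'
from h import *
st();s=snap('wrist','w12');rects(s,brown(s),22,300);plan([640.7,7.3,50],16,2)
E
```

```text
t 21.6 p [614.9   5.7  88.7] rpy [-178.84    1.79   15.57] F [ 0.3 -0.7 -0.3] gap 85.6
(292, 146, 67, 103) [640.9   7.2  58.3  36.1  16.1]
(458, 0, 83, 104) [729.3 -55.6  55.2  30.3  45. ]
(151, 0, 97, 25) [714.5  92.6  47.2  10.5 -74.7]
n 2 dist [ 26.3   1.8 -38.4] turn [-0.021  0.032 -0.008]
[0.0135, 0.0031, 0.0187] [-0.01, 0.016, -0.004]
[0.0132, 0.0029, 0.019] [-0.01, 0.016, -0.004]
```

carry_out([
  [[0.0135,0.003,0.015],[-0.021,0.032,-0.008],0],
  [[0.012,0,0.02],[0,0,0],0],
  [[0,0,0],[0,0,0],0],
  [[0,0,0],[0,0,0],0],
])

```text
time: 22.05
tool_pos: [637.7, 5.0, 52.0]
tcp_rot: [179.9, 0.0, 15.6]
ft_force: [0.4, -0.8, 0.8]
finger_gap: 85.4
```

```bash
python3 - <<'E'
from h import *
st();plan([640.9,7.2,16],16.1,2)
E
```

```text
t 22.05 p [637.7   5.   52. ] rpy [1.7992e+02 3.0000e-02 1.5610e+01] F [ 0.4 -0.8  0.8] gap 85.4
n 2 dist [  3.2   2.2 -36. ] turn [ 0.001  0.001 -0.009]
[0.0018, -0.0007, 0.018] [0.001, 0.0, -0.004]
[0.0018, -0.0007, 0.018] [0.001, 0.0, -0.004]
```

carry_out([
  [[0.0015,-0.0015,0.018],[0.001,0,-0.009],0],
  [[0.001,0,0.018],[0,0,0],0],
  [[0,0,0],[0,0,0],0],
  [[0,0,0],[0,0,0],0],
])

```text
time: 22.45
tool_pos: [639.5, 5.1, 14.8]
tcp_rot: [179.9, -0.0, 16.0]
ft_force: [-0.5, 0.0, 1.0]
finger_gap: 85.4
```

```bash
python3 - <<'E'
from h import *
st();plan([640.9,7.2,11],16.1,1)
E
```

```text
t 22.45 p [639.5   5.1  14.8] rpy [ 1.7994e+02 -4.0000e-02  1.6020e+01] F [-0.5  0.   1. ] gap 85.4
n 1 dist [ 1.4  2.1 -3.8] turn [ 0.001 -0.001 -0.001]
[0.0019, -0.0016, 0.0038] [0.001, -0.001, -0.001]
```

carry_out([
  [[0.0019,-0.0016,0.0033],[0.001,-0.001,-0.001],0],
  [[0,0,0],[0,0,0],0],
  [[0,0,0],[0,0,0],1],
  [[0,0,0],[0,0,0],1],
  [[0,0,0],[0,0,0],1],
  [[0,0,0],[0,0,0],1],
  [[0,0,0],[0,0,0],1],
  [[0,0,0],[0,0,0],1],
])

```text
time: 23.25
tool_pos: [642.6, 7.6, 13.7]
tcp_rot: [179.9, -0.2, 16.1]
ft_force: [-0.4, -0.5, 0.7]
finger_gap: 36.9
```

```bash
python3 - <<'E'
from h import *
st();s=snap('wrist','w13')
h=cv2.cvtColor(s['image'],cv2.COLOR_BGR2HSV)
m=(h[...,0]<14)&(h[...,1]>110)&(h[...,2]>30); m[:,:200]=0;m[:,420:]=0;m[:150]=0
rects(s,m,22,2000)
E
```

```text
t 23.25 p [642.6   7.6  13.7] rpy [ 1.7994e+02 -1.6000e-01  1.6100e+01] F [-0.4 -0.5  0.7] gap 36.9
(265, 234, 98, 137) [641.5   6.6  58.3  37.2  16.1]
```

View pics/w13.png

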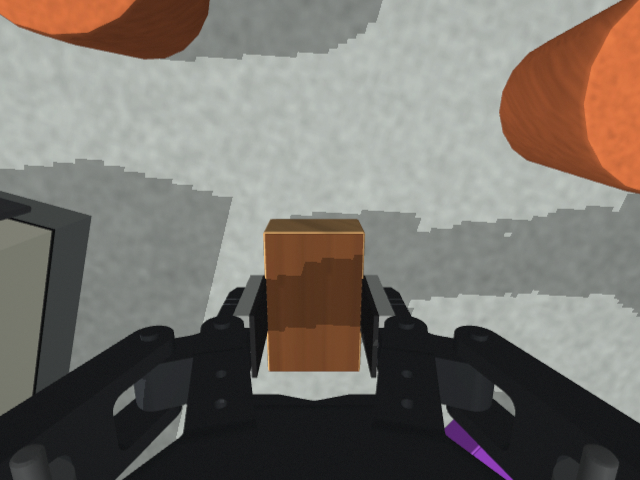

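carry_out([
  [[0,0,-0.025],[0,0,0],1],
  [[0,0,-0.04],[0,0,0],1],
  [[0,0,-0.045],[0,0,0],1],
  [[0,0,0],[0,0,0],1],
])

```text
time: 23.7
tool_pos: [639.8, 7.7, 123.9]
tcp_rot: [-179.9, 0.2, 16.1]
ft_force: [0.7, -0.3, 1.1]
finger_gap: 36.9
```

```bash
python3 - <<'E'
from h import *
st();plan([513.6,-292.1,115],-7.1,9)
E
```

```text
t 23.7 p [639.8   7.7 123.9] rpy [-179.93    0.21   16.09] F [ 0.7 -0.3  1.1] gap 36.9
n 9 dist [-126.2 -299.8   -8.9] turn [-0.001  0.004  0.405]
[-0.0227, 0.0281, 0.001] [-0.0, 0.0, 0.045]
[-0.0214, 0.0291, 0.001] [-0.0, 0.0, 0.045]
[-0.0201, 0.03, 0.001] [-0.0, 0.0, 0.045]
[-0.0187, 0.0309, 0.001] [-0.0, 0.0, 0.045]
[-0.0173, 0.0317, 0.001] [-0.0, 0.0, 0.045]
[-0.0159, 0.0325, 0.001] [-0.0, 0.0, 0.045]
[-0.0144, 0.0332, 0.001] [-0.0, 0.0, 0.045]
[-0.0129, 0.0338, 0.001] [-0.0, 0.0, 0.045]
[-0.0113, 0.0343, 0.001] [-0.0, 0.0, 0.045]
```

carry_out([
  [[-0.0227,0.028,0.001],[0,0,0.045],1],
  [[-0.0214,0.029,0.001],[0,0,0.045],1],
  [[-0.02,0.03,0.001],[0,0,0.045],1],
  [[-0.0187,0.031,0.001],[0,0,0.045],1],
  [[-0.0173,0.0317,0.001],[0,0,0.045],1],
  [[-0.016,0.0325,0.001],[0,0,0.045],1],
  [[-0.0144,0.033,0.001],[0,0,0.045],1],
  [[-0.013,0.034,0.001],[0,0,0.045],1],
  [[-0.009,0.026,0.001],[0,0,0.04],1],
  [[0,0,0],[0,0,0],1],
  [[0,0,0],[0,0,0],1],
])

```text
time: 24.8
tool_pos: [510.6, -292.6, 113.5]
tcp_rot: [-180.0, -0.0, -7.6]
ft_force: [0.5, 0.5, 0.3]
finger_gap: 36.5
```

```bash
python3 - <<'E'
from h import *
st();plan([513.6,-292.1,75],-7.1,1)
E
```

```text
t 24.8 p [ 510.6 -292.6  113.5] rpy [-179.96   -0.     -7.62] F [0.5 0.5 0.3] gap 36.5
n 1 dist [  3.    0.5 -38.5] turn [-0.001 -0.    -0.009]
[0.0029, -0.0009, 0.0385] [-0.001, -0.0, -0.009]
```

carry_out([
  [[0.001,-0.001,0.02],[0,0,-0.009],1],
  [[0,0,0.02],[0,0,0],1],
  [[0,0,0.01],[0,0,0],1],
  [[0,0,0],[0,0,0],1],
  [[0,0,0],[0,0,0],1],
])

```text
time: 25.3
tool_pos: [514.3, -288.0, 62.6]
tcp_rot: [-179.9, -0.1, -6.7]
ft_force: [0.6, -0.1, -0.6]
finger_gap: 36.9
```

```bash
python3 - <<'E'
from h import *
st();plan([513.6,-292.1,58],-7.1,1)
E
```

```text
t 25.3 p [ 514.3 -288.    62.6] rpy [-1.7993e+02 -9.0000e-02 -6.7400e+00] F [ 0.6 -0.1 -0.6] gap 36.9
n 1 dist [-0.7 -4.1 -4.6] turn [-0.001 -0.002  0.006]
[-0.0002, 0.0042, 0.0046] [-0.001, -0.002, 0.006]
```

carry_out([
  [[-0.0006,0.0042,0.0026],[-0.001,-0.002,0.006],1],
  [[0,0,0],[0,0,0],1],
  [[0,0,0],[0,0,0],1],
])

```text
time: 25.6
tool_pos: [514.7, -292.5, 62.1]
tcp_rot: [179.9, -0.1, -7.0]
ft_force: [-0.5, -1.0, 0.3]
finger_gap: 36.8
```

```bash
python3 - <<'E'
from h import *
st();plan([513.6,-292.1,58],-7.1,1)
E
```

```text
t 25.6 p [ 514.7 -292.5   62.1] rpy [ 1.7993e+02 -1.2000e-01 -7.0500e+00] F [-0.5 -1.   0.3] gap 36.8
n 1 dist [-1.1  0.4 -4.1] turn [ 0.001 -0.002  0.001]
[-0.0011, -0.0003, 0.0041] [0.001, -0.002, 0.001]
```

carry_out([
  [[-0.0011,-0.0003,0.004],[0.001,-0.002,0],1],
  [[0,0,0.006],[0,0,0],1],
  [[0,0,0.005],[0,0,0],1],
  [[0,0,0.002],[0,0,0],1],
  [[0,0,0],[0,0,0],1],
])

```text
time: 26.1
tool_pos: [514.3, -293.0, 45.1]
tcp_rot: [179.9, -0.1, -7.1]
ft_force: [0.2, 1.0, 5.6]
finger_gap: 36.9
```

```bash
python3 - <<'E'
from h import *
st()
E
```

```text
t 26.1 p [ 514.3 -293.    45.1] rpy [ 1.7993e+02 -1.2000e-01 -7.0800e+00] F [0.2 1.  5.6] gap 36.9
```

carry_out([
  [[0,0,0],[0,0,0],0],
  [[0,0,0],[0,0,0],0],
  [[0,0,0],[0,0,0],0],
  [[0,0,0],[0,0,0],0],
  [[0,0,-0.02],[0,0,0],0],
  [[0,0,-0.04],[0,0,0],0],
  [[-0.01,-0.02,-0.04],[0,0,0],0],
  [[-0.015,-0.02,-0.04],[0,0,0],0],
  [[-0.01,-0.02,0],[0,0,0],0],
  [[0,0,0],[0,0,0],0],
  [[0,0,0],[0,0,0],0],
])

```text
time: 27.2
tool_pos: [485.3, -226.9, 190.2]
tcp_rot: [180.0, -0.1, -7.1]
ft_force: [-0.3, -0.9, 1.1]
finger_gap: 85.6
```

```bash
python3 - <<'E'
from h import *
st();s=snap('wrist','w14')
print('samples z54'); 
a=np.radians(-7.1);ax=np.array([np.cos(a),np.sin(a)]);ay=np.array([-ax[1],ax[0]]);c0=np.array([512.5,-292])
for q in rects(s,brown(s),54,800,9000): print('   tray frame',np.round([(np.array(q[:2])-c0)@ax,(np.array(q[:2])-c0)@ay],1))
print('lid z30');rects(s,white(s),30,1500)
E
```

```text
t 27.2 p [ 485.3 -226.9  190.2] rpy [ 1.80e+02 -9.00e-02 -7.12e+00] F [-0.3 -0.9  1.1] gap 85.6
samples z54
(369, 223, 49, 70) [ 446.  -285.1   57.4   36.1   -7. ]
(372, 131, 53, 80) [ 513.3 -293.7   58.    36.1   -7.1]
(375, 29, 57, 90) [ 579.6 -301.2   57.6   36.2   -6.9]
   tray frame [-66.8  -1.4]
   tray frame [ 1.  -1.6]
   tray frame [67.7 -0.8]
lid z30
(230, 156, 77, 234) [ 427.9 -183.6  216.2   60.2   -7.1]
```

View pics/w14.png

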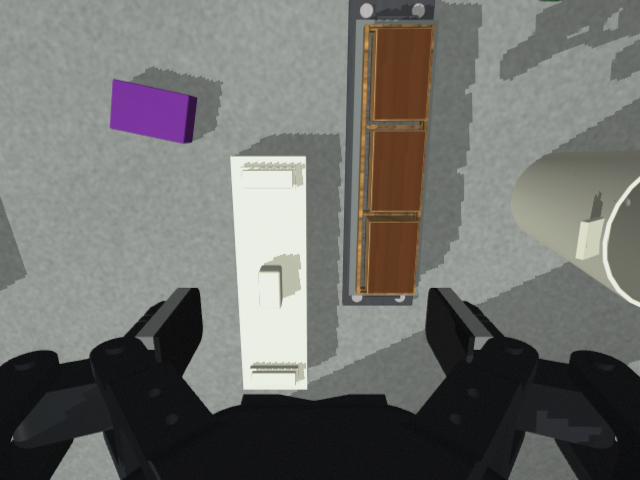

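All three samples sit in the pockets, with centres 1–1.7 mm from nominal and yaw within 0.2°. Next I fetch the lid at (427.9,-183.6).

```bash
python3 - <<'E'
from h import *
plan([428,-183.3,80],-7.1,3)
E
```

```text
n 3 dist [ -57.1   43.4 -109.7] turn [-0.001 -0.001 -0.001]
[-0.0207, -0.012, 0.0365] [-0.0, -0.0, -0.0]
[-0.0207, -0.012, 0.0365] [-0.0, -0.0, -0.0]
[-0.0207, -0.012, 0.0365] [-0.0, -0.0, -0.0]
```

carry_out([
  [[-0.0207,-0.012,0.03],[0,0,0],0],
  [[-0.0207,-0.012,0.035],[0,0,0],0],
  [[-0.0207,-0.012,0.03],[0,0,0],0],
  [[0,0,0],[0,0,0],0],
  [[0,0,0],[0,0,0],0],
])

```text
time: 27.75
tool_pos: [425.1, -184.2, 87.9]
tcp_rot: [-179.9, 0.3, -7.3]
ft_force: [0.7, -1.3, 0.5]
finger_gap: 85.5
```

```bash
python3 - <<'E'
from h import *
st();plan([428,-183.3,50],-7.1,1)
E
```

```text
t 27.75 p [ 425.1 -184.2   87.9] rpy [-179.9     0.26   -7.29] F [ 0.7 -1.3  0.5] gap 85.5
n 1 dist [  2.9   0.9 -37.9] turn [-0.002  0.004 -0.003]
[0.003, -0.0012, 0.0379] [-0.002, 0.004, -0.003]
```

carry_out([
  [[0.001,-0.0012,0.018],[-0.002,0.004,-0.003],0],
  [[0,0,0.018],[0,0,0],0],
  [[0,0,0],[0,0,0],0],
  [[0,0,0],[0,0,0],0],
])

```text
time: 28.15
tool_pos: [431.5, -187.9, 55.8]
tcp_rot: [179.8, -0.3, -7.2]
ft_force: [-0.1, 0.3, 0.8]
finger_gap: 85.1
```

```bash
python3 - <<'E'
from h import *
st();plan([428.5,-183.2,34.5],-7.1,1)
E
```

```text
t 28.15 p [ 431.5 -187.9   55.8] rpy [179.81  -0.33  -7.21] F [-0.1  0.3  0.8] gap 85.1
n 1 dist [ -3.    4.7 -21.3] turn [ 0.003 -0.006 -0.002]
[-0.0037, -0.0044, 0.0213] [0.003, -0.006, -0.002]
```

carry_out([
  [[-0.0037,-0.0044,0.014],[0.003,-0.006,-0.002],0],
  [[0,0,0.003],[0,0,0],0],
  [[0,0,0],[0,0,0],0],
  [[0,0,0],[0,0,0],0],
])

```text
time: 28.55
tool_pos: [431.1, -184.6, 40.8]
tcp_rot: [179.9, -0.2, -7.1]
ft_force: [-0.6, -0.3, 0.4]
finger_gap: 85.4
```

```bash
python3 - <<'E'
from h import *
st();plan([428.5,-183.2,34.5],-7.1,1)
E
```

```text
t 28.55 p [ 431.1 -184.6   40.8] rpy [179.89  -0.21  -7.1 ] F [-0.6 -0.3  0.4] gap 85.4
n 1 dist [-2.6  1.4 -6.3] turn [ 0.002 -0.004 -0.   ]
[-0.0027, -0.0011, 0.0063] [0.002, -0.004, -0.0]
```

carry_out([
  [[-0.0027,-0.0011,0.0063],[0.002,-0.004,0],0],
  [[0,0,0],[0,0,0],0],
  [[0,0,0],[0,0,0],1],
  [[0,0,0],[0,0,0],1],
  [[0,0,0],[0,0,0],1],
  [[0,0,0],[0,0,0],1],
  [[0,0,0],[0,0,0],1],
  [[0,0,0],[0,0,0],1],
  [[0,0,0],[0,0,0],1],
], newtons=60)

```text
time: 29.45
tool_pos: [429.0, -183.4, 35.1]
tcp_rot: [180.0, -0.1, -7.1]
ft_force: [0.5, -0.4, -0.6]
finger_gap: 16.5
```

```bash
python3 - <<'E'
from h import *
st();s=snap('wrist','w15')
E
```

```text
t 29.45 p [ 429.  -183.4   35.1] rpy [ 1.7997e+02 -5.0000e-02 -7.1000e+00] F [ 0.5 -0.4 -0.6] gap 16.5
```

View pics/w15.png

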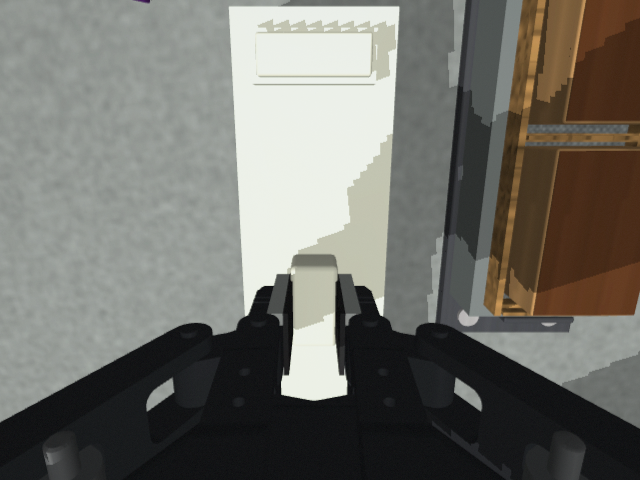

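carry_out([
  [[0,0,-0.02],[0,0,0],1],
  [[0,0,-0.035],[0,0,0],1],
  [[0,0,-0.035],[0,0,0],1],
  [[0,0,0],[0,0,0],1],
])

```text
time: 29.9
tool_pos: [426.7, -182.1, 125.4]
tcp_rot: [-179.9, 0.3, -7.1]
ft_force: [0.7, -0.2, 0.0]
finger_gap: 16.5
```

```bash
python3 - <<'E'
from h import *
st();plan([513.5,-292,125],-7.1,4)
E
```

```text
t 29.9 p [ 426.7 -182.1  125.4] rpy [-179.89    0.28   -7.1 ] F [ 0.7 -0.2  0. ] gap 16.5
n 4 dist [  86.8 -109.9   -0.4] turn [-0.002  0.005 -0.   ]
[0.0249, 0.0246, -0.0001] [-0.0, 0.001, -0.0]
[0.0249, 0.0246, -0.0] [-0.0, 0.001, -0.0]
[0.0249, 0.0246, 0.0] [-0.0, 0.001, -0.0]
[0.0249, 0.0246, 0.0001] [-0.0, 0.001, -0.0]
```

carry_out([
  [[0.025,0.0246,0],[0,0,0],1],
  [[0.025,0.0246,0],[0,0,0],1],
  [[0.025,0.0246,0],[0,0,0],1],
  [[0.018,0.018,0],[0,0.005,0],1],
  [[0,0,0.01],[0,0,0],1],
  [[0,0,0],[0,0,0],1],
  [[0,0,0],[0,0,0],1],
])

```text
time: 30.6
tool_pos: [507.0, -285.4, 107.3]
tcp_rot: [-179.7, 0.3, -7.0]
ft_force: [0.6, 0.0, -1.4]
finger_gap: 16.1
```

```bash
python3 - <<'E'
from h import *
st();plan([513.5,-292,106],-7.1,1)
E
```

```text
t 30.6 p [ 507.  -285.4  107.3] rpy [-179.68    0.35   -7.04] F [ 0.6  0.  -1.4] gap 16.1
n 1 dist [ 6.5 -6.6 -1.3] turn [-0.006  0.006  0.001]
[0.0073, 0.0057, 0.0012] [-0.006, 0.006, 0.001]
```

carry_out([
  [[0.0073,0.0057,0.0005],[-0.006,0.006,0],1],
  [[0,0,0],[0,0,0],1],
  [[0,0,0],[0,0,0],1],
])

```text
time: 30.9
tool_pos: [512.8, -290.5, 106.1]
tcp_rot: [180.0, 0.1, -7.0]
ft_force: [-0.2, -0.0, -1.1]
finger_gap: 16.5
```

```bash
python3 - <<'E'
from h import *
st();plan([513.5,-292,96],-7.1,1)
E
```

```text
t 30.9 p [ 512.8 -290.5  106.1] rpy [ 1.80e+02  7.00e-02 -6.97e+00] F [-0.2 -0.  -1.1] gap 16.5
n 1 dist [  0.7  -1.5 -10.1] turn [0.    0.001 0.002]
[0.0009, 0.0014, 0.0101] [0.0, 0.001, 0.002]
```

carry_out([
  [[0.0005,0.0014,0.01],[0,0.001,0.002],1],
  [[0,0,0],[0,0,0],1],
  [[0,0,0],[0,0,0],1],
])

```text
time: 31.2
tool_pos: [513.4, -291.7, 96.0]
tcp_rot: [180.0, -0.1, -7.1]
ft_force: [0.4, 0.1, -1.1]
finger_gap: 16.8
```

```bash
python3 - <<'E'
from h import *
st();plan([513.5,-292,85],-7.1,1)
E
```

```text
t 31.2 p [ 513.4 -291.7   96. ] rpy [ 1.7997e+02 -6.0000e-02 -7.0600e+00] F [ 0.4  0.1 -1.1] gap 16.8
n 1 dist [  0.1  -0.3 -11. ] turn [ 0.001 -0.001  0.001]
[0.0001, 0.0002, 0.011] [0.001, -0.001, 0.001]
```

Aligned. Lowering in small rows.

carry_out([
  [[-0.0003,0.0002,0.008],[0,-0.001,0],1],
  [[0,0,0.006],[0,0,0],1],
  [[0,0,0],[0,0,0],1],
])

```text
time: 31.5
tool_pos: [512.8, -291.8, 80.7]
tcp_rot: [180.0, 0.0, -7.1]
ft_force: [-0.2, 0.7, -1.8]
finger_gap: 16.1
```

```bash
python3 - <<'E'
from h import *
st();plan([513.5,-292,68],-7.1,1)
E
```

```text
t 31.5 p [ 512.8 -291.8   80.7] rpy [ 1.7998e+02  2.0000e-02 -7.0600e+00] F [-0.2  0.7 -1.8] gap 16.1
n 1 dist [  0.7  -0.2 -12.7] turn [0.    0.    0.001]
[0.0007, 0.0001, 0.0127] [0.0, 0.0, 0.001]
```

carry_out([
  [[0.0004,0,0.006],[0,0,0],1],
  [[0,0,0.006],[0,0,0],1],
  [[0,0,0.002],[0,0,0],1],
  [[0,0,0],[0,0,0],1],
])

```text
time: 31.9
tool_pos: [513.7, -292.2, 67.2]
tcp_rot: [179.9, -0.0, -7.1]
ft_force: [-0.1, 0.2, -1.3]
finger_gap: 16.7
```

```bash
python3 - <<'E'
from h import *
st()
E
```

```text
t 31.9 p [ 513.7 -292.2   67.2] rpy [ 1.7995e+02 -2.0000e-02 -7.0600e+00] F [-0.1  0.2 -1.3] gap 16.7
```

carry_out([
  [[0,0,0.002],[0,0,0],1],
  [[0,0,0],[0,0,0],1],
])

```text
time: 32.1
tool_pos: [514.1, -292.5, 67.6]
tcp_rot: [179.9, -0.1, -7.1]
ft_force: [-0.2, 0.5, -2.2]
finger_gap: 15.9
```

```bash
python3 - <<'E'
from h import *
st()
E
```

```text
t 32.1 p [ 514.1 -292.5   67.6] rpy [ 1.7992e+02 -5.0000e-02 -7.0500e+00] F [-0.2  0.5 -2.2] gap 15.9
```

carry_out([
  [[0,0,0.003],[0,0,0],1],
  [[0,0,0.003],[0,0,0],1],
])

```text
time: 32.3
tool_pos: [514.8, -293.1, 67.0]
tcp_rot: [179.9, -0.1, -7.0]
ft_force: [-13.8, 8.5, 31.7]
finger_gap: 16.2
```

```bash
python3 - <<'E'
from h import *
st()
E
```

```text
t 32.3 p [ 514.8 -293.1   67. ] rpy [ 1.7986e+02 -1.1000e-01 -7.0400e+00] F [-13.8   8.5  31.7] gap 16.2
```

carry_out([
  [[0,0,0],[0,0,0],1],
  [[0,0,0],[0,0,0],0],
  [[0,0,0],[0,0,0],0],
  [[0,0,0],[0,0,0],0],
  [[0,0,0],[0,0,0],0],
  [[0,0,-0.02],[0,0,0],0],
  [[0,0,-0.04],[0,0,0],0],
  [[-0.01,0,-0.04],[0,0,0],0],
  [[0,0,-0.03],[0,0,0],0],
  [[0,0,0],[0,0,0],0],
  [[0,0,0],[0,0,0],0],
])

```text
time: 33.4
tool_pos: [503.2, -290.7, 197.6]
tcp_rot: [180.0, 0.1, -7.0]
ft_force: [-0.1, -0.1, -0.7]
finger_gap: 85.2
```

```bash
python3 - <<'E'
from h import *
st();s=snap('wrist','w16');rects(s,white(s),62,3000)
t=snap('top','t16');rects(t,white(t),54,800)
s2=snap('side','s16'); cv2.imwrite('pics/s16c.png',cv2.resize(s2['image'][150:260,290:460],None,fx=4,fy=4,interpolation=cv2.INTER_CUBIC))
plan([530,130,200],-0.3)
E
```

```text
t 33.4 p [ 503.2 -290.7  197.6] rpy [ 1.7999e+02  1.3000e-01 -7.0400e+00] F [-0.1 -0.1 -0.7] gap 85.2
(272, 47, 88, 286) [ 514.1 -294.2  216.4   60.    -7.1]
(0, 381, 75, 99) [148.2 571.3 194.5 168.9  11.4]
(464, 241, 74, 60) [ 499.1 -483.8  173.    70.3   52.6]
(403, 218, 31, 42) [ 577.2 -301.2   94.    62.1   -7.3]
(213, 211, 29, 94) [ 5.376e+02  1.394e+02  2.151e+02  6.150e+01 -3.000e-01]
(148, 198, 39, 97) [564.7 280.9 218.2  61.1   9.8]
n 10 dist [ 27.4 420.3   3.8] turn [-0.001  0.004 -0.118]
[-0.0024, -0.042, -0.0003] [-0.0, 0.0, -0.012]
[-0.0019, -0.0421, -0.0003] [-0.0, 0.0, -0.012]
[-0.0014, -0.0421, -0.0003] [-0.0, 0.0, -0.012]
[-0.001, -0.0421, -0.0003] [-0.0, 0.0, -0.012]
[-0.0005, -0.0421, -0.0003] [-0.0, 0.0, -0.012]
[0.0, -0.0421, -0.0004] [-0.0, 0.0, -0.012]
[0.0005, -0.0421, -0.0004] [-0.0, 0.0, -0.012]
[0.001, -0.0421, -0.0004] [-0.0, 0.0, -0.012]
[0.0015, -0.0421, -0.0004] [-0.0, 0.0, -0.012]
[0.002, -0.0421, -0.0004] [-0.0, 0.0, -0.012]
```

View pics/s16c.png

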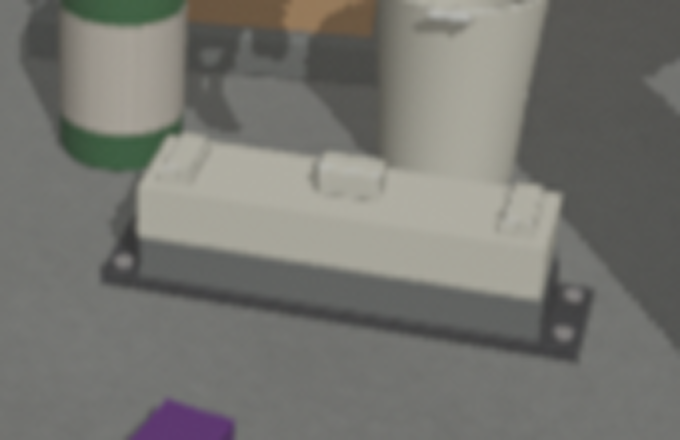

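View pics/w16.png

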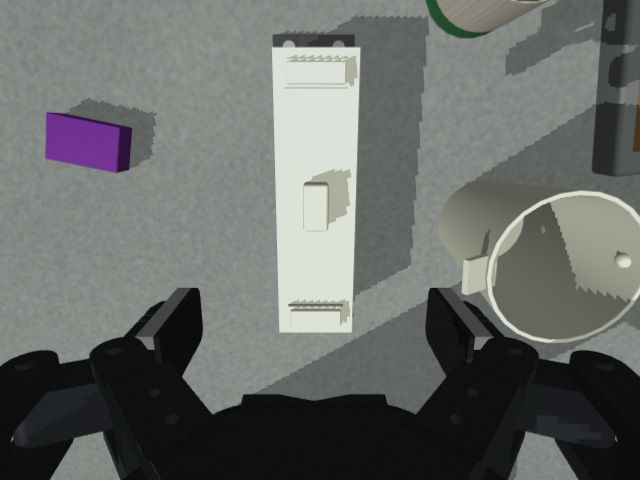

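Lid home: the outline fits 216×60 at the 62 mm plane, and the side view shows the white skirt sitting evenly on the grey tray. Now the nearer clipped case.

carry_out([
  [[-0.002,-0.042,0],[0,0,-0.012],0],
  [[-0.002,-0.042,0],[0,0,-0.012],0],
  [[-0.0014,-0.042,0],[0,0,-0.012],0],
  [[-0.001,-0.042,0],[0,0,-0.012],0],
  [[-0.0005,-0.042,0],[0,0,-0.012],0],
  [[0,-0.042,0],[0,0,-0.012],0],
  [[0.0005,-0.042,0],[0,0,-0.012],0],
  [[0.001,-0.042,0],[0,0,-0.012],0],
  [[0.0015,-0.042,0],[0,0,-0.012],0],
  [[0.002,-0.035,0],[0,0,-0.012],0],
  [[0,0,0],[0,0,0],0],
  [[0,0,0],[0,0,0],0],
])

```text
time: 34.75
tool_pos: [519.6, 138.3, 176.7]
tcp_rot: [-179.7, 1.9, -0.0]
ft_force: [-0.3, 0.2, 0.2]
finger_gap: 85.2
```

```bash
python3 - <<'E'
from h import *
st();s=snap('wrist','w17');rects(s,white(s),54,3000)
E
```

```text
t 34.75 p [519.6 138.3 176.7] rpy [-1.797e+02  1.950e+00 -3.000e-02] F [-0.3  0.2  0.2] gap 85.2
(269, 24, 95, 304) [ 5.371e+02  1.373e+02  2.160e+02  5.990e+01 -2.000e-01]
(12, 0, 182, 301) [560.5 278.  209.3  59.7   9.9]
```

View pics/w17.png

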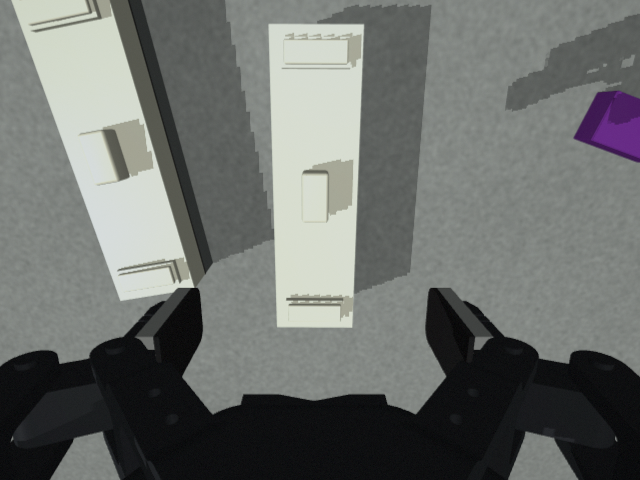

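```bash
python3 - <<'E'
from h import *
plan([537.1,137.3,95],-0.2,3)
E
```

```text
n 3 dist [ 17.6  -0.8 -81.5] turn [-0.006  0.034  0.002]
[0.0068, 0.0004, 0.027] [-0.002, 0.011, 0.001]
[0.0065, 0.0003, 0.027] [-0.002, 0.011, 0.001]
[0.0062, 0.0003, 0.0271] [-0.002, 0.011, 0.001]
```

carry_out([
  [[0.006,0,0.025],[-0.006,0.034,0],0],
  [[0.005,0,0.027],[0,0,0],0],
  [[0.004,0,0.025],[0,0,0],0],
  [[0,0,0],[0,0,0],0],
  [[0,0,0],[0,0,0],0],
])

```text
time: 35.3
tool_pos: [534.0, 131.6, 96.4]
tcp_rot: [179.9, 0.0, -0.5]
ft_force: [0.2, -0.2, 1.3]
finger_gap: 85.4
```

```bash
python3 - <<'E'
from h import *
st();plan([537.1,137.3,70],-0.2,1)
E
```

```text
t 35.3 p [534.  131.6  96.4] rpy [ 1.7987e+02  3.0000e-02 -5.1000e-01] F [ 0.2 -0.2  1.3] gap 85.4
n 1 dist [  3.1   5.7 -26.4] turn [ 0.002  0.001 -0.005]
[0.003, -0.0058, 0.0264] [0.002, 0.001, -0.005]
```

carry_out([
  [[0.003,-0.0058,0.012],[0.002,0,-0.005],0],
  [[0,0,0.012],[0,0,0],0],
  [[0,0,0],[0,0,0],0],
  [[0,0,0],[0,0,0],0],
])

```text
time: 35.7
tool_pos: [539.3, 136.9, 73.8]
tcp_rot: [-180.0, -0.2, -0.3]
ft_force: [0.1, 0.0, -0.1]
finger_gap: 85.3
```

```bash
python3 - <<'E'
from h import *
st();plan([537.3,137.3,58],-0.2,1)
E
```

```text
t 35.7 p [539.3 136.9  73.8] rpy [-179.97   -0.21   -0.31] F [ 0.1  0.  -0.1] gap 85.3
n 1 dist [ -2.    0.4 -15.8] turn [-0.001 -0.004 -0.002]
[-0.0021, -0.0004, 0.0158] [-0.001, -0.004, -0.002]
```

carry_out([
  [[-0.003,-0.0004,0.0145],[-0.001,-0.004,-0.002],0],
  [[0,0,0],[0,0,0],0],
  [[0,0,0],[0,0,0],0],
])

```text
time: 36.0
tool_pos: [536.6, 137.7, 58.9]
tcp_rot: [180.0, -0.0, -0.2]
ft_force: [0.0, -0.3, 1.4]
finger_gap: 85.3
```

```bash
python3 - <<'E'
from h import *
st();plan([537.3,137.3,58],-0.2,1)
E
```

```text
t 36.0 p [536.6 137.7  58.9] rpy [ 1.7998e+02 -4.0000e-02 -1.5000e-01] F [ 0.  -0.3  1.4] gap 85.3
n 1 dist [ 0.7 -0.4 -0.9] turn [ 0.    -0.001  0.001]
[0.0007, 0.0004, 0.0009] [0.0, -0.001, 0.001]
```

carry_out([
  [[0.0007,0,0.001],[0,0,0],1],
  [[0,0,0],[0,0,0],1],
  [[0,0,0],[0,0,0],1],
  [[0,0,0],[0,0,0],1],
  [[0,0,0],[0,0,0],1],
  [[0,0,0],[0,0,0],1],
  [[0,0,0],[0,0,0],1],
  [[0,0,0],[0,0,0],1],
], newtons=100)

```text
time: 36.8
tool_pos: [537.8, 138.0, 58.8]
tcp_rot: [-180.0, -0.1, -0.1]
ft_force: [-1.2, 1.3, 0.6]
finger_gap: 15.0
```

```bash
python3 - <<'E'
from h import *
st();s=snap('wrist','w18')
E
```

```text
t 36.8 p [537.8 138.   58.8] rpy [-1.8e+02 -9.0e-02 -1.5e-01] F [-1.2  1.3  0.6] gap 15.0
```

View pics/w18.png

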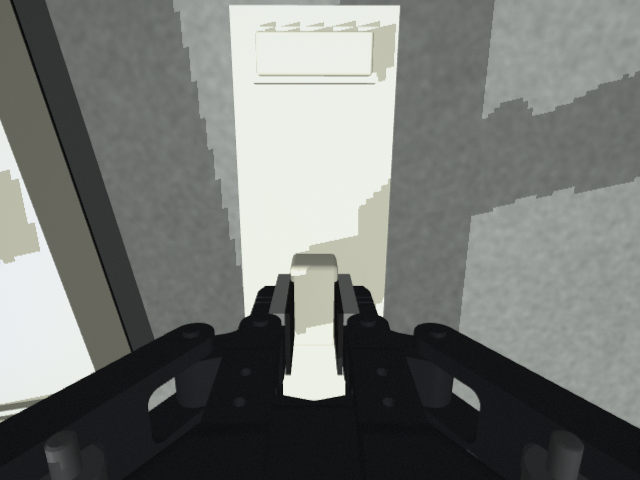

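carry_out([
  [[0,0,-0.015],[0,0,0],1],
  [[0,0,-0.02],[0,0,0],1],
  [[0,0,-0.03],[0,0,0],1],
  [[0,0,-0.035],[0,0,0],1],
  [[0,0,-0.035],[0,0,0],1],
  [[0,0,0],[0,0,0],1],
  [[0,0,0],[0,0,0],1],
])

```text
time: 37.55
tool_pos: [533.0, 137.0, 197.3]
tcp_rot: [179.9, 0.5, -0.2]
ft_force: [-0.3, -0.8, -6.1]
finger_gap: 15.2
```

```bash
python3 - <<'E'
from h import *
st();s=snap('side','s19');plan([515,-294,190],-7.1,12)
s=snap('wrist','w19')
E
```

```text
t 37.55 p [533.  137.  197.3] rpy [ 1.7988e+02  5.2000e-01 -1.5000e-01] F [-0.3 -0.8 -6.1] gap 15.2
n 12 dist [ -18.5 -431.1   -7.7] turn [0.002 0.008 0.121]
[-0.0014, 0.0359, 0.0007] [0.0, 0.001, 0.01]
[-0.0011, 0.0359, 0.0007] [0.0, 0.001, 0.01]
[-0.0007, 0.0359, 0.0007] [0.0, 0.001, 0.01]
[-0.0003, 0.036, 0.0007] [0.0, 0.001, 0.01]
[0.0, 0.036, 0.0007] [0.0, 0.001, 0.01]
[0.0004, 0.036, 0.0007] [0.0, 0.001, 0.01]
[0.0007, 0.0359, 0.0007] [0.0, 0.001, 0.01]
[0.0011, 0.0359, 0.0007] [0.0, 0.001, 0.01]
[0.0015, 0.0359, 0.0007] [0.0, 0.001, 0.01]
[0.0018, 0.0359, 0.0007] [0.0, 0.001, 0.01]
[0.0022, 0.0359, 0.0007] [0.0, 0.001, 0.01]
[0.0026, 0.0359, 0.0006] [0.0, 0.001, 0.01]
```

View pics/s19.png

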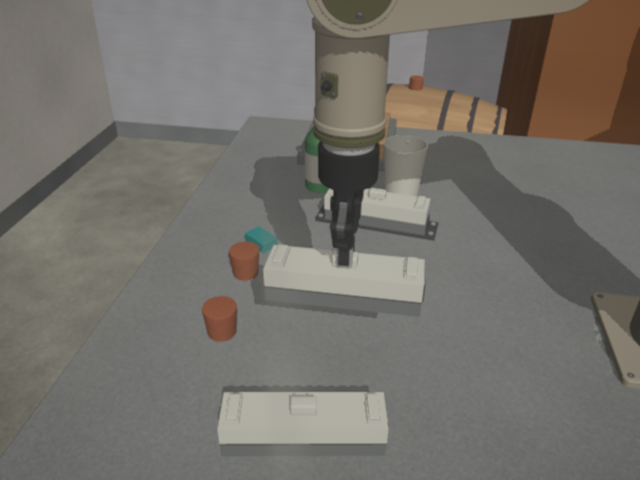

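View pics/w19.png

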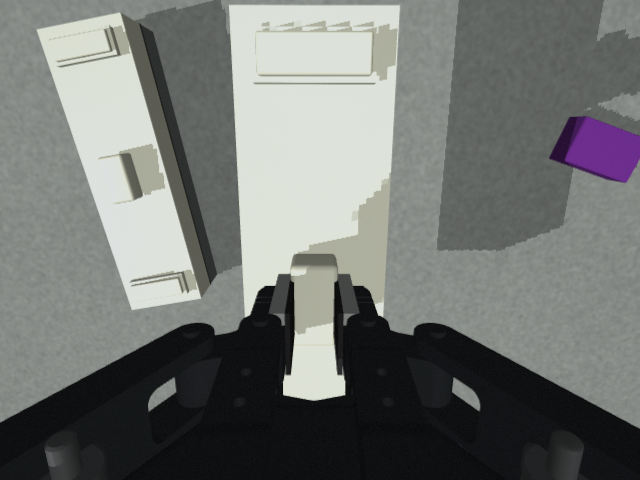

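Case held rigidly; its far edge is at v≈5 as before the lift, so it hasn't tilted. Carrying it to the stack.

carry_out([
  [[-0.0014,0.02,0.0007],[0,0,0.01],1],
  [[-0.001,0.036,0.0007],[0,0,0.01],1],
  [[-0.0007,0.036,0.0007],[0,0,0.01],1],
  [[-0.0003,0.036,0.0007],[0,0,0.01],1],
  [[0,0.036,0.0007],[0,0,0.01],1],
  [[0.0004,0.036,0.0007],[0,0,0.01],1],
  [[0.0007,0.036,0.0007],[0,0,0.01],1],
  [[0.001,0.036,0.0007],[0,0,0.01],1],
  [[0.0015,0.036,0.0007],[0,0,0.01],1],
  [[0.0018,0.036,0.0007],[0,0,0.01],1],
  [[0.002,0.036,0.0007],[0,0,0.01],1],
  [[0.002,0.02,0],[0,0,0.005],1],
])

```text
time: 38.85
tool_pos: [499.9, -270.8, 160.3]
tcp_rot: [-179.7, 2.9, -6.6]
ft_force: [1.1, 1.0, -4.7]
finger_gap: 15.0
```

carry_out([
  [[0,0,0],[0,0,0],1],
  [[0,0,0],[0,0,0],1],
])

```text
time: 39.05
tool_pos: [497.0, -272.5, 155.5]
tcp_rot: [-179.6, 3.3, -6.9]
ft_force: [0.4, -0.3, -5.0]
finger_gap: 15.3
```

```bash
python3 - <<'E'
from h import *
st();plan([515,-293.7,165],-7.1,1)
s=snap('wrist','w20')
E
```

```text
t 39.05 p [ 497.  -272.5  155.5] rpy [-179.59    3.27   -6.85] F [ 0.4 -0.3 -5. ] gap 15.3
n 1 dist [ 18.  -21.2   9.5] turn [-0.007  0.057  0.004]
[0.0199, 0.0188, -0.0108] [-0.007, 0.057, 0.004]
```

View pics/w20.png

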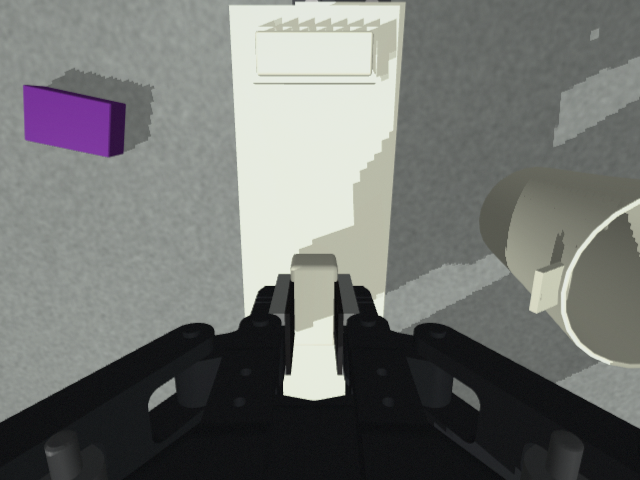

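carry_out([
  [[0.005,0,-0.02],[-0.007,0.057,0.004],1],
  [[0.007,0.01,-0.01],[0,0,0],1],
  [[0.007,0.01,0],[0,0,0],1],
  [[0,0,0],[0,0,0],1],
  [[0,0,0],[0,0,0],1],
])

```text
time: 39.6
tool_pos: [513.9, -289.1, 180.3]
tcp_rot: [-179.7, 0.4, -6.7]
ft_force: [-0.8, 1.1, -4.6]
finger_gap: 15.2
```

```bash
python3 - <<'E'
from h import *
st();plan([515,-293.7,165],-7.1,1)
E
```

```text
t 39.6 p [ 513.9 -289.1  180.3] rpy [-179.71    0.37   -6.74] F [-0.8  1.1 -4.6] gap 15.2
n 1 dist [  1.1  -4.6 -15.3] turn [-0.005  0.006  0.006]
[0.0018, 0.0045, 0.0153] [-0.005, 0.006, 0.006]
```

carry_out([
  [[0.0012,0.0045,0.014],[-0.005,0.008,0.006],1],
  [[0,0,0],[0,0,0],1],
  [[0,0,0],[0,0,0],1],
])

```text
time: 39.9
tool_pos: [514.0, -291.5, 164.3]
tcp_rot: [-179.9, 0.1, -7.0]
ft_force: [-0.7, 0.2, -4.6]
finger_gap: 14.8
```

```bash
python3 - <<'E'
from h import *
st();plan([515,-293.7,150],-7.1,1)
E
```

```text
t 39.9 p [ 514.  -291.5  164.3] rpy [-1.7988e+02  8.0000e-02 -7.0000e+00] F [-0.7  0.2 -4.6] gap 14.8
n 1 dist [  1.   -2.2 -14.3] turn [-0.002  0.001  0.002]
[0.0013, 0.002, 0.0143] [-0.002, 0.001, 0.002]
```

carry_out([
  [[0.0008,0.0022,0.014],[-0.002,0.003,0.002],1],
  [[0,0,0],[0,0,0],1],
  [[0,0,0],[0,0,0],1],
])

```text
time: 40.2
tool_pos: [514.5, -293.2, 149.2]
tcp_rot: [-180.0, -0.1, -7.1]
ft_force: [0.7, -1.0, -4.7]
finger_gap: 15.0
```

```bash
python3 - <<'E'
from h import *
st();plan([515,-293.7,135],-7.1,1)
E
```

```text
t 40.2 p [ 514.5 -293.2  149.2] rpy [-1.7997e+02 -6.0000e-02 -7.0800e+00] F [ 0.7 -1.  -4.7] gap 15.0
n 1 dist [  0.5  -0.5 -14.2] turn [-0.001 -0.001  0.   ]
[0.0006, 0.0005, 0.0142] [-0.001, -0.001, 0.0]
```

carry_out([
  [[0,0.0005,0.0135],[-0.001,-0.001,0],1],
  [[0,0,0],[0,0,0],1],
  [[0,0,0],[0,0,0],1],
])

```text
time: 40.5
tool_pos: [514.4, -293.7, 134.7]
tcp_rot: [180.0, -0.0, -7.1]
ft_force: [-0.2, -0.3, -5.3]
finger_gap: 14.8
```

```bash
python3 - <<'E'
from h import *
st();plan([515,-293.7,121],-7.1,1)
E
```

```text
t 40.5 p [ 514.4 -293.7  134.7] rpy [179.97  -0.    -7.08] F [-0.2 -0.3 -5.3] gap 14.8
n 1 dist [  0.6   0.  -13.7] turn [ 0.001 -0.     0.   ]
[0.0005, -0.0001, 0.0137] [0.001, -0.0, 0.0]
```

carry_out([
  [[0.0003,0,0.006],[0,0,0],1],
  [[0,0,0.005],[0,0,0],1],
  [[0,0,0],[0,0,0],1],
])

```text
time: 40.8
tool_pos: [514.8, -293.8, 122.9]
tcp_rot: [180.0, -0.0, -7.1]
ft_force: [-1.0, -0.1, -6.1]
finger_gap: 15.3
```

```bash
python3 - <<'E'
from h import *
st()
E
```

```text
t 40.8 p [ 514.8 -293.8  122.9] rpy [ 1.7996e+02 -1.0000e-02 -7.0800e+00] F [-1.  -0.1 -6.1] gap 15.3
```

Within 2 mm of seating with no contact so far. Lowering the last bit.

carry_out([
  [[0,0,0.003],[0,0,0],1],
  [[0,0,0.002],[0,0,0],1],
  [[0,0,0],[0,0,0],1],
])

```text
time: 41.1
tool_pos: [515.9, -294.7, 121.6]
tcp_rot: [179.9, -0.2, -7.1]
ft_force: [-0.2, -0.7, -5.2]
finger_gap: 15.4
```

```bash
python3 - <<'E'
from h import *
st()
E
```

```text
t 41.1 p [ 515.9 -294.7  121.6] rpy [179.86  -0.18  -7.08] F [-0.2 -0.7 -5.2] gap 15.4
```

carry_out([
  [[-0.001,-0.001,0.003],[0,0,0],1],
  [[0,0,0.002],[0,0,0],1],
])

```text
time: 41.3
tool_pos: [516.4, -295.1, 120.8]
tcp_rot: [179.7, -0.4, -7.1]
ft_force: [-8.2, 5.3, 11.0]
finger_gap: 15.1
```

```bash
python3 - <<'E'
from h import *
st()
E
```

```text
t 41.3 p [ 516.4 -295.1  120.8] rpy [179.68  -0.42  -7.08] F [-8.2  5.3 11. ] gap 15.1
```

carry_out([
  [[-0.001,-0.001,0],[0,0,0],1],
  [[0,0,0],[0,0,0],0],
  [[0,0,0],[0,0,0],0],
  [[0,0,0],[0,0,0],0],
  [[0,0,0],[0,0,0],0],
  [[0,0,-0.02],[0,0,0],0],
  [[0,0,-0.04],[0,0,0],0],
  [[-0.01,0,-0.04],[0,0,0],0],
  [[0,0,-0.03],[0,0,0],0],
  [[0,0,0],[0,0,0],0],
  [[0,0,0],[0,0,0],0],
])

```text
time: 42.4
tool_pos: [504.7, -292.0, 255.2]
tcp_rot: [179.6, -0.5, -7.1]
ft_force: [-0.4, -0.2, -0.7]
finger_gap: 85.2
```

```bash
python3 - <<'E'
from h import *
st();s=snap('wrist','w21');rects(s,white(s),116,3000)
t=snap('top','t21');rects(t,white(t),54,800)
s2=snap('side','s21'); cv2.imwrite('pics/s21c.png',cv2.resize(s2['image'][120:260,290:460],None,fx=4,fy=4,interpolation=cv2.INTER_CUBIC))
E
```

```text
t 42.4 p [ 504.7 -292.   255.2] rpy [179.63  -0.51  -7.08] F [-0.4 -0.2 -0.7] gap 85.2
(271, 51, 86, 282) [ 515.8 -295.2  216.3   60.3   -7.1]
(0, 381, 75, 99) [148.1 571.3 194.7 168.9  11.4]
(475, 238, 88, 71) [ 494.  -530.4  197.5   86.1   56.3]
(408, 215, 32, 43) [ 583.9 -313.6   97.3   65.1   -7.3]
(148, 198, 39, 97) [564.7 281.  218.1  61.3   9.9]
```

View pics/s21c.png

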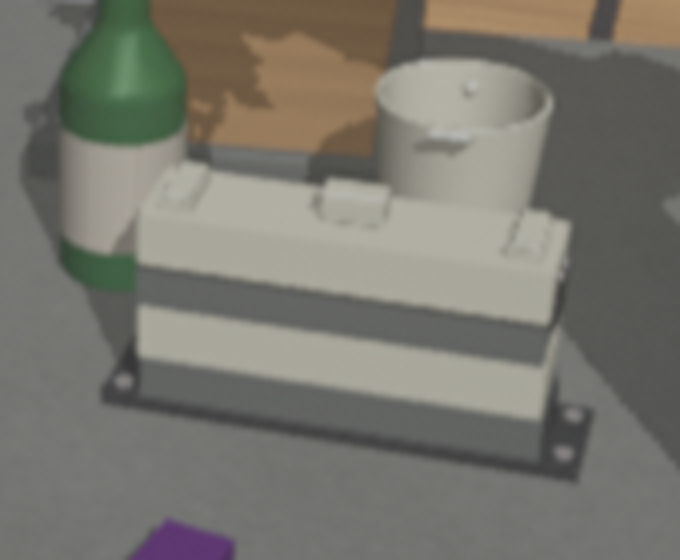

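View pics/w21.png

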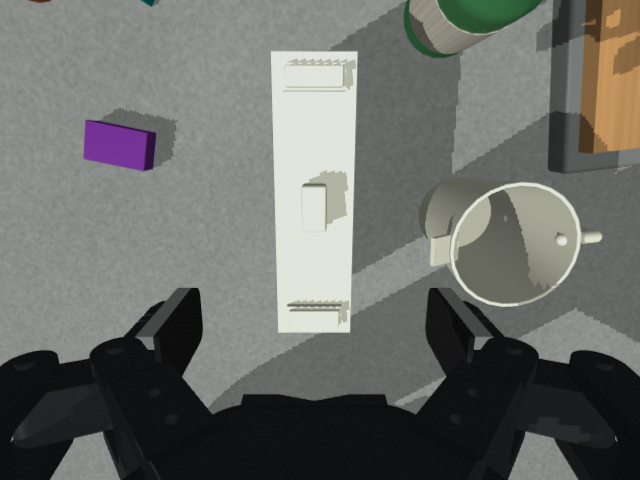

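The case sits flush on the lid in the side view, and the top outline fits 216×60 at 116 mm. Now the last case.

```bash
python3 - <<'E'
from h import *
plan([548,272,200],9.9,14)
E
```

```text
n 14 dist [ 43.7 563.6 -53.7] turn [ 0.006 -0.006 -0.296]
[-0.0019, -0.0404, 0.0036] [0.0, -0.0, -0.021]
[-0.001, -0.0404, 0.0036] [0.0, -0.0, -0.021]
[-0.0002, -0.0404, 0.0036] [0.0, -0.0, -0.021]
[0.0007, -0.0404, 0.0037] [0.0, -0.0, -0.021]
[0.0015, -0.0404, 0.0037] [0.0, -0.0, -0.021]
[0.0024, -0.0403, 0.0037] [0.0, -0.0, -0.021]
[0.0032, -0.0403, 0.0037] [0.0, -0.0, -0.021]
[0.0041, -0.0402, 0.0037] [0.0, -0.0, -0.021]
[0.005, -0.0401, 0.0038] [0.0, -0.0, -0.021]
[0.0058, -0.04, 0.0038] [0.0, -0.0, -0.021]
[0.0066, -0.0398, 0.0038] [0.0, -0.0, -0.021]
[0.0075, -0.0397, 0.0038] [0.0, -0.0, -0.021]
[0.0083, -0.0395, 0.0038] [0.0, -0.0, -0.021]
[0.0092, -0.0393, 0.0038] [0.0, -0.0, -0.021]
```

carry_out([
  [[-0.0019,-0.04,0],[0,0,-0.021],0],
  [[-0.001,-0.04,0],[0,0,-0.021],0],
  [[0,-0.04,0],[0,0,-0.021],0],
  [[0.0007,-0.04,0.002],[0,0,-0.021],0],
  [[0.0015,-0.04,0.002],[0,0,-0.021],0],
  [[0.0024,-0.04,0.002],[0,0,-0.021],0],
  [[0.003,-0.04,0.002],[0,0,-0.021],0],
  [[0.004,-0.04,0.002],[0,0,-0.021],0],
  [[0.005,-0.04,0.002],[0,0,-0.021],0],
  [[0.006,-0.04,0.002],[0,0,-0.021],0],
  [[0.0066,-0.04,0.002],[0,0,-0.021],0],
  [[0.0075,-0.04,0.002],[0,0,-0.021],0],
])

```text
time: 43.75
tool_pos: [532.5, 203.4, 212.0]
tcp_rot: [180.0, 1.4, 7.4]
ft_force: [0.5, -0.6, 0.5]
finger_gap: 85.3
```

```bash
python3 - <<'E'
from h import *
st();plan([548,272,190],9.9,2)
E
```

```text
t 43.75 p [532.5 203.4 212. ] rpy [179.98   1.36   7.4 ] F [ 0.5 -0.6  0.5] gap 85.3
n 2 dist [ 15.5  68.6 -22. ] turn [-0.     0.024 -0.044]
[0.0124, -0.033, 0.0107] [-0.0, 0.012, -0.022]
[0.0129, -0.0327, 0.0108] [-0.0, 0.012, -0.022]
```

carry_out([
  [[0.012,-0.032,0.009],[0,0.012,-0.022],0],
  [[0.012,-0.025,0.009],[0,0.012,-0.022],0],
  [[0,0,0],[0,0,0],0],
  [[0,0,0],[0,0,0],0],
])

```text
time: 44.15
tool_pos: [543.6, 270.5, 184.8]
tcp_rot: [180.0, 0.6, 10.5]
ft_force: [-0.1, 0.2, 0.3]
finger_gap: 85.5
```

```bash
python3 - <<'E'
from h import *
st();s=snap('wrist','w22');q=rects(s,white(s),54,3000)
plan([*q[0][:2],95],q[0][4],3)
E
```

```text
t 44.15 p [543.6 270.5 184.8] rpy [179.96   0.59  10.46] F [-0.1  0.2  0.3] gap 85.5
(262, 27, 91, 296) [563.7 278.5 216.   59.8  10. ]
n 3 dist [ 20.3   8.3 -89.5] turn [0.001 0.011 0.008]
[0.0075, -0.0015, 0.0298] [0.0, 0.004, 0.003]
[0.0074, -0.0015, 0.0298] [0.0, 0.004, 0.003]
[0.0073, -0.0015, 0.0298] [0.0, 0.004, 0.003]
```

View pics/w22.png

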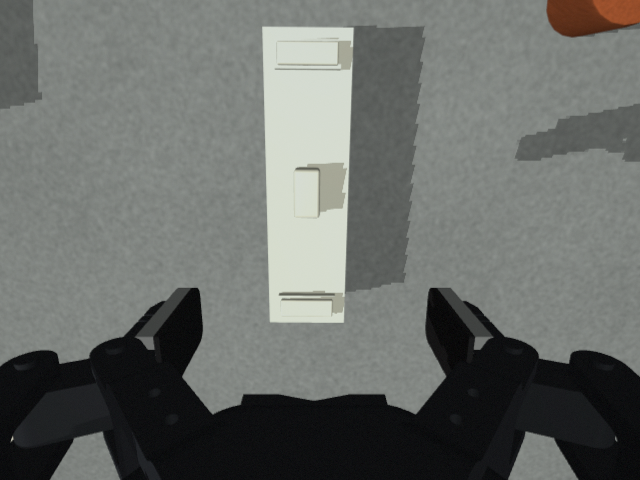

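Last case at (563.7, 278.5), yaw 10°.

carry_out([
  [[0.007,-0.004,0.027],[0,0.011,0.008],0],
  [[0.006,0,0.03],[0,0,0],0],
  [[0.005,0,0.027],[0,0,0],0],
  [[0,0,0],[0,0,0],0],
  [[0,0,0],[0,0,0],0],
])

```text
time: 44.7
tool_pos: [561.9, 272.3, 100.1]
tcp_rot: [179.9, -0.1, 9.6]
ft_force: [0.7, 0.4, 0.4]
finger_gap: 85.5
```

```bash
python3 - <<'E'
from h import *
st();plan([563.9,278.5,72],10,1)
E
```

```text
t 44.7 p [561.9 272.3 100.1] rpy [ 1.7992e+02 -1.0000e-01  9.5700e+00] F [0.7 0.4 0.4] gap 85.5
n 1 dist [  2.    6.2 -28.1] turn [ 0.001 -0.002 -0.007]
[0.003, -0.0059, 0.0281] [0.001, -0.002, -0.007]
```

carry_out([
  [[0.003,-0.0059,0.014],[0.001,-0.002,-0.007],0],
  [[0,0,0.012],[0,0,0],0],
  [[0,0,0],[0,0,0],0],
  [[0,0,0],[0,0,0],0],
])

```text
time: 45.1
tool_pos: [566.2, 278.9, 76.5]
tcp_rot: [-180.0, -0.3, 9.9]
ft_force: [-0.2, 0.0, 0.6]
finger_gap: 85.4
```

```bash
python3 - <<'E'
from h import *
st();plan([564.1,278.6,58.5],10,1)
E
```

```text
t 45.1 p [566.2 278.9  76.5] rpy [-179.95   -0.28    9.93] F [-0.2  0.   0.6] gap 85.4
n 1 dist [ -2.1  -0.3 -18. ] turn [-0.001 -0.005 -0.001]
[-0.0022, -0.0001, 0.018] [-0.001, -0.005, -0.001]
```

carry_out([
  [[-0.003,0,0.0165],[-0.001,-0.005,-0.001],0],
  [[0,0,0],[0,0,0],0],
  [[0,0,0],[0,0,0],0],
])

```text
time: 45.4
tool_pos: [563.5, 278.7, 59.6]
tcp_rot: [-180.0, -0.0, 10.0]
ft_force: [0.6, -0.2, 0.8]
finger_gap: 85.5
```

```bash
python3 - <<'E'
from h import *
st();plan([564.1,278.6,58.5],10,1)
E
```

```text
t 45.4 p [563.5 278.7  59.6] rpy [-1.800e+02 -5.000e-02  1.001e+01] F [ 0.6 -0.2  0.8] gap 85.5
n 1 dist [ 0.6 -0.1 -1.1] turn [-0.    -0.001  0.   ]
[0.0006, 0.0003, 0.0011] [-0.0, -0.001, 0.0]
```

carry_out([
  [[0.0007,0,0.001],[0,0,0],1],
  [[0,0,0],[0,0,0],1],
  [[0,0,0],[0,0,0],1],
  [[0,0,0],[0,0,0],1],
  [[0,0,0],[0,0,0],1],
  [[0,0,0],[0,0,0],1],
  [[0,0,0],[0,0,0],1],
  [[0,0,0],[0,0,0],1],
], newtons=100)

```text
time: 46.2
tool_pos: [564.6, 279.3, 59.5]
tcp_rot: [-180.0, -0.1, 10.0]
ft_force: [0.6, 0.4, -0.4]
finger_gap: 15.3
```

```bash
python3 - <<'E'
from h import *
st();s=snap('wrist','w23')
E
```

```text
t 46.2 p [564.6 279.3  59.5] rpy [-1.7997e+02 -1.1000e-01  1.0010e+01] F [ 0.6  0.4 -0.4] gap 15.3
```

View pics/w23.png

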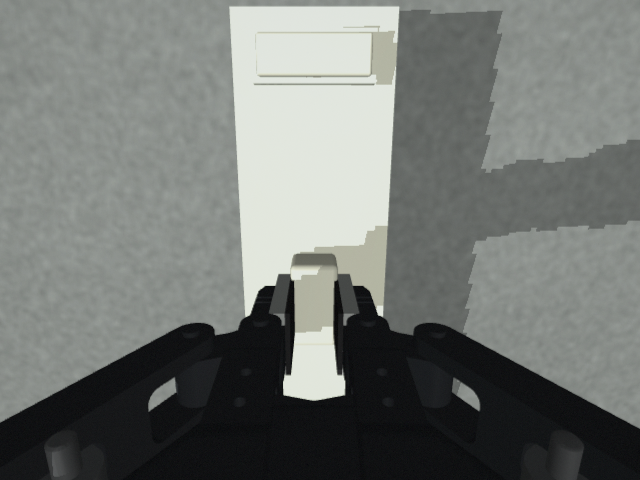

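carry_out([
  [[0,0,-0.015],[0,0,0],1],
  [[0,0,-0.02],[0,0,0],1],
  [[0,0,-0.035],[0,0,0],1],
  [[0,0,-0.04],[0,0,0],1],
  [[0,0,-0.04],[0,0,0],1],
  [[0,0,-0.04],[0,0,0],1],
  [[0,0,0],[0,0,0],1],
  [[0,0,0],[0,0,0],1],
])

```text
time: 47.05
tool_pos: [560.3, 277.2, 256.1]
tcp_rot: [179.9, 0.5, 10.0]
ft_force: [-0.2, -0.2, -6.2]
finger_gap: 15.3
```

```bash
python3 - <<'E'
from h import *
st();plan([510,-270,255],-7.1,15)
E
```

```text
t 47.05 p [560.3 277.2 256.1] rpy [179.88   0.5   10.  ] F [-0.2 -0.2 -6.2] gap 15.3
n 15 dist [ -50.3 -547.2   -1.1] turn [0.003 0.008 0.298]
[-0.0096, 0.0353, 0.0002] [0.0, 0.001, 0.02]
[-0.0089, 0.0355, 0.0002] [0.0, 0.001, 0.02]
[-0.0082, 0.0357, 0.0002] [0.0, 0.001, 0.02]
[-0.0075, 0.0359, 0.0002] [0.0, 0.001, 0.02]
[-0.0068, 0.036, 0.0002] [0.0, 0.001, 0.02]
[-0.0061, 0.0361, 0.0002] [0.0, 0.001, 0.02]
[-0.0054, 0.0362, 0.0002] [0.0, 0.001, 0.02]
[-0.0046, 0.0363, 0.0001] [0.0, 0.001, 0.02]
[-0.0039, 0.0364, 0.0001] [0.0, 0.001, 0.02]
[-0.0032, 0.0365, 0.0001] [0.0, 0.001, 0.02]
[-0.0025, 0.0366, 0.0001] [0.0, 0.001, 0.02]
[-0.0017, 0.0366, 0.0001] [0.0, 0.001, 0.02]
[-0.001, 0.0366, 0.0001] [0.0, 0.001, 0.02]
[-0.0003, 0.0366, 0.0001] [0.0, 0.001, 0.02]
[0.0004, 0.0366, 0.0001] [0.0, 0.001, 0.02]
```

carry_out([
  [[-0.0096,0.02,-0.002],[0,0.003,0.02],1],
  [[-0.009,0.035,-0.002],[0,0.003,0.02],1],
  [[-0.008,0.0355,-0.002],[0,0.003,0.02],1],
  [[-0.0075,0.036,-0.002],[0,0.003,0.02],1],
  [[-0.007,0.036,-0.002],[0,0.003,0.02],1],
  [[-0.006,0.036,-0.002],[0,0.003,0.02],1],
  [[-0.0054,0.036,-0.002],[0,0.003,0.02],1],
  [[-0.0046,0.036,-0.002],[0,0.003,0.02],1],
  [[-0.004,0.036,-0.002],[0,0.003,0.02],1],
  [[-0.003,0.036,-0.002],[0,0.003,0.02],1],
  [[-0.0025,0.036,-0.002],[0,0.003,0.02],1],
])

```text
time: 48.15
tool_pos: [506.6, -115.0, 256.2]
tcp_rot: [180.0, 0.5, -2.6]
ft_force: [1.5, -0.3, -4.6]
finger_gap: 14.7
```

```bash
python3 - <<'E'
from h import *
st();plan([512,-280,245],-7.1,6)
E
```

```text
t 48.15 p [ 506.6 -115.   256.2] rpy [179.98   0.49  -2.61] F [ 1.5 -0.3 -4.6] gap 14.7
n 6 dist [   5.4 -165.   -11.2] turn [0.001 0.009 0.078]
[0.0022, 0.0274, 0.0019] [0.0, 0.001, 0.013]
[0.0025, 0.0274, 0.0019] [0.0, 0.001, 0.013]
[0.0029, 0.0274, 0.0019] [0.0, 0.001, 0.013]
[0.0032, 0.0273, 0.0019] [0.0, 0.001, 0.013]
[0.0036, 0.0273, 0.0019] [0.0, 0.001, 0.013]
[0.0039, 0.0272, 0.0019] [0.0, 0.001, 0.013]
```

carry_out([
  [[0.002,0.027,-0.001],[0,0.004,0.013],1],
  [[0.0025,0.027,-0.001],[0,0.004,0.013],1],
  [[0.003,0.027,-0.001],[0,0.004,0.013],1],
  [[0.003,0.027,-0.001],[0,0.004,0.013],1],
  [[0.0036,0.027,-0.001],[0,0.004,0.013],1],
  [[0.003,0.018,-0.001],[0,0.004,0.01],1],
  [[0,0,0],[0,0,0],1],
  [[0,0,0],[0,0,0],1],
])

```text
time: 48.95
tool_pos: [501.9, -276.4, 244.9]
tcp_rot: [-179.5, 0.5, -7.5]
ft_force: [0.5, 0.9, -3.7]
finger_gap: 14.8
```

```bash
python3 - <<'E'
from h import *
st();plan([516,-294.9,235],-7.1,1)
E
```

```text
t 48.95 p [ 501.9 -276.4  244.9] rpy [-179.49    0.47   -7.53] F [ 0.5  0.9 -3.7] gap 14.8
n 1 dist [ 14.1 -18.5  -9.9] turn [-0.009  0.008 -0.007]
[0.0165, 0.0166, 0.0096] [-0.009, 0.008, -0.007]
```

carry_out([
  [[0.008,0.008,0.002],[-0.009,0.008,-0.004],1],
  [[0.006,0.008,0.002],[0,0,0],1],
  [[0,0,0],[0,0,0],1],
  [[0,0,0],[0,0,0],1],
])

```text
time: 49.35
tool_pos: [515.1, -292.6, 239.1]
tcp_rot: [-180.0, 0.1, -7.1]
ft_force: [0.0, 0.1, -5.2]
finger_gap: 15.2
```

```bash
python3 - <<'E'
from h import *
st();plan([516,-294.9,220],-7.1,1)
s=snap('wrist','w24')
E
```

```text
t 49.35 p [ 515.1 -292.6  239.1] rpy [-1.7996e+02  7.0000e-02 -7.0800e+00] F [ 0.   0.1 -5.2] gap 15.2
n 1 dist [  0.9  -2.3 -19.1] turn [-0.001  0.001  0.   ]
[0.0012, 0.0022, 0.0191] [-0.001, 0.001, 0.0]
```

View pics/w24.png

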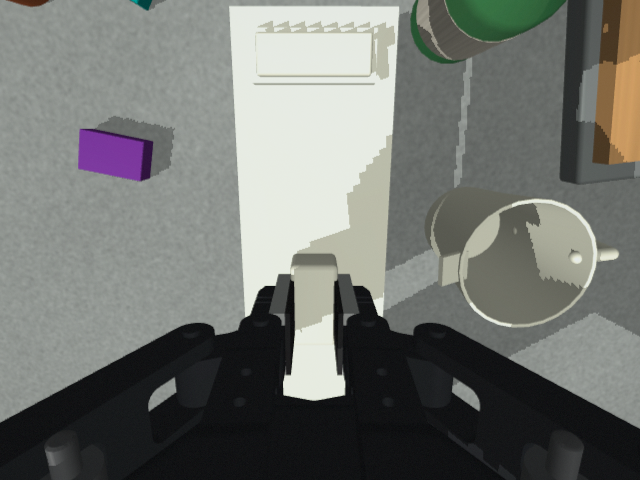

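Case unchanged in the grip and square over the stack.

carry_out([
  [[0.0005,0.0022,0.017],[-0.001,0.003,0],1],
  [[0,0,0],[0,0,0],1],
  [[0,0,0],[0,0,0],1],
])

```text
time: 49.7
tool_pos: [515.9, -294.1, 223.2]
tcp_rot: [180.0, -0.2, -7.0]
ft_force: [0.1, 0.0, -2.8]
finger_gap: 14.8
```

```bash
python3 - <<'E'
from h import *
st();plan([516,-294.9,205],-7.1,1)
E
```

```text
t 49.7 p [ 515.9 -294.1  223.2] rpy [179.96  -0.19  -7.01] F [ 0.1  0.  -2.8] gap 14.8
n 1 dist [  0.1  -0.8 -18.2] turn [ 0.001 -0.003  0.001]
[0.0001, 0.0007, 0.0182] [0.001, -0.003, 0.001]
```

carry_out([
  [[-0.0005,0.0007,0.017],[0,-0.003,0.001],1],
  [[0,0,0],[0,0,0],1],
  [[0,0,0],[0,0,0],1],
])

```text
time: 50.0
tool_pos: [515.8, -294.8, 206.3]
tcp_rot: [179.9, -0.1, -7.1]
ft_force: [0.0, -0.5, -3.9]
finger_gap: 15.5
```

```bash
python3 - <<'E'
from h import *
st();plan([516,-294.9,190],-7.1,1)
E
```

```text
t 50.0 p [ 515.8 -294.8  206.3] rpy [ 1.7992e+02 -8.0000e-02 -7.0600e+00] F [ 0.  -0.5 -3.9] gap 15.5
n 1 dist [  0.2  -0.1 -16.3] turn [ 0.001 -0.001  0.001]
[0.0002, 0.0001, 0.0163] [0.001, -0.001, 0.001]
```

carry_out([
  [[0,0,0.015],[0,-0.001,0],1],
  [[0,0,0],[0,0,0],1],
  [[0,0,0],[0,0,0],1],
])

```text
time: 50.3
tool_pos: [515.8, -294.7, 190.1]
tcp_rot: [179.9, -0.0, -7.1]
ft_force: [0.9, 0.7, -3.5]
finger_gap: 15.3
```

```bash
python3 - <<'E'
from h import *
st();plan([516,-294.9,176],-7.1,1)
E
```

```text
t 50.3 p [ 515.8 -294.7  190.1] rpy [ 1.7993e+02 -2.0000e-02 -7.0600e+00] F [ 0.9  0.7 -3.5] gap 15.3
n 1 dist [  0.2  -0.2 -14.1] turn [ 0.001 -0.     0.001]
[0.0002, 0.0001, 0.0141] [0.001, -0.0, 0.001]
```

carry_out([
  [[0,0,0.006],[0,0,0],1],
  [[0,0,0.006],[0,0,0],1],
  [[0,0,0],[0,0,0],1],
])

```text
time: 50.6
tool_pos: [517.6, -297.5, 185.7]
tcp_rot: [179.6, -0.4, -7.1]
ft_force: [0.4, 0.6, -4.7]
finger_gap: 15.2
```

```bash
python3 - <<'E'
from h import *
st()
E
```

```text
t 50.6 p [ 517.6 -297.5  185.7] rpy [179.58  -0.44  -7.09] F [ 0.4  0.6 -4.7] gap 15.2
```

carry_out([
  [[-0.0015,-0.0025,-0.006],[0.006,-0.006,0],1],
  [[0,0,0],[0,0,0],1],
  [[0,0,0],[0,0,0],1],
])

```text
time: 50.9
tool_pos: [516.6, -294.7, 192.4]
tcp_rot: [179.9, -0.1, -7.1]
ft_force: [0.0, 0.4, -3.7]
finger_gap: 15.3
```

```bash
python3 - <<'E'
from h import *
st();plan([516,-294.9,190],-7.1,1)
s2=snap('side','s25'); cv2.imwrite('pics/s25c.png',cv2.resize(s2['image'][80:260,290:460],None,fx=3.3,fy=3.3,interpolation=cv2.INTER_CUBIC))
E
```

```text
t 50.9 p [ 516.6 -294.7  192.4] rpy [ 1.7993e+02 -1.3000e-01 -7.1000e+00] F [ 0.   0.4 -3.7] gap 15.3
n 1 dist [-0.6 -0.2 -2.4] turn [ 0.001 -0.002 -0.   ]
[-0.0006, 0.0002, 0.0024] [0.001, -0.002, -0.0]
```

View pics/s25c.png

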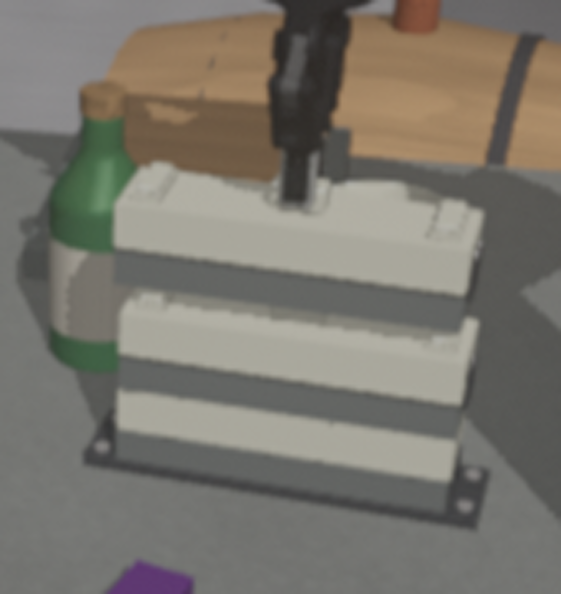

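carry_out([
  [[0,0.0002,0.012],[0.001,-0.002,0],1],
])

```text
time: 51.05
tool_pos: [518.2, -296.5, 183.1]
tcp_rot: [179.8, -0.3, -7.1]
ft_force: [-7.7, -10.5, 74.2]
finger_gap: 14.9
```

```bash
python3 - <<'E'
from h import *
st();plan([516.8,-294.9,176],-7.1,1)
E
```

```text
t 51.05 p [ 518.2 -296.5  183.1] rpy [179.79  -0.3   -7.1 ] F [ -7.7 -10.5  74.2] gap 14.9
n 1 dist [-1.4  1.6 -7.1] turn [ 0.004 -0.005  0.   ]
[-0.0016, -0.0014, 0.0071] [0.004, -0.005, 0.0]
```

carry_out([
  [[-0.001,-0.001,-0.012],[0.004,-0.005,0],1],
  [[0,0,-0.006],[0,0,0],1],
  [[0,0,0],[0,0,0],1],
  [[0,0,0],[0,0,0],1],
])

```text
time: 51.45
tool_pos: [516.8, -295.2, 199.0]
tcp_rot: [-179.9, 0.1, -7.1]
ft_force: [-0.2, 0.5, -4.7]
finger_gap: 15.3
```

```bash
python3 - <<'E'
from h import *
st()
s=snap('wrist','w26')
s2=snap('side','s26'); cv2.imwrite('pics/s26c.png',cv2.resize(s2['image'][80:260,290:460],None,fx=3.3,fy=3.3,interpolation=cv2.INTER_CUBIC))
t=snap('top','t26'); cv2.imwrite('pics/t26c.png',cv2.resize(t['image'][190:340,360:510],None,fx=4,fy=4,interpolation=cv2.INTER_CUBIC))
E
```

```text
t 51.45 p [ 516.8 -295.2  199. ] rpy [-1.7993e+02  1.0000e-01 -7.1100e+00] F [-0.2  0.5 -4.7] gap 15.3
```

View pics/s26c.png

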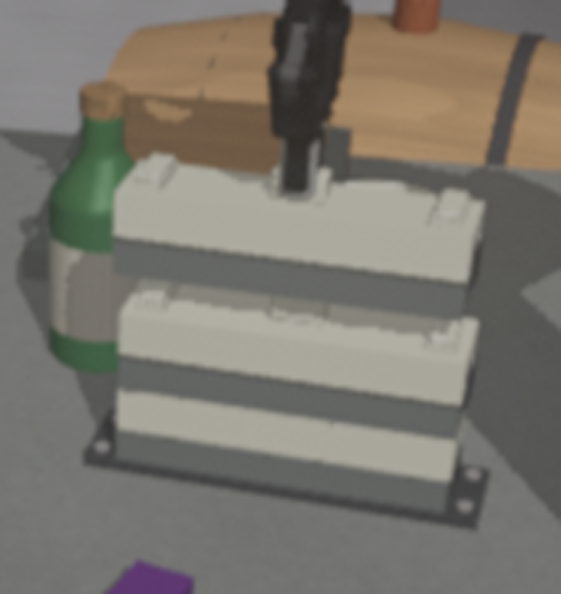

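View pics/t26c.png

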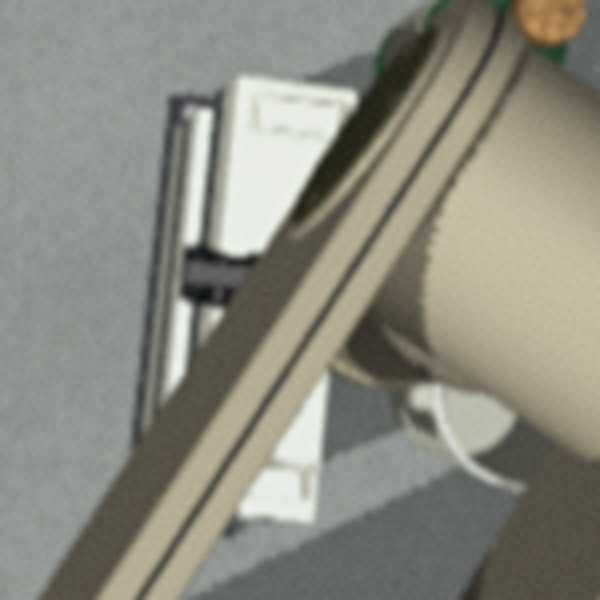

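View pics/w26.png

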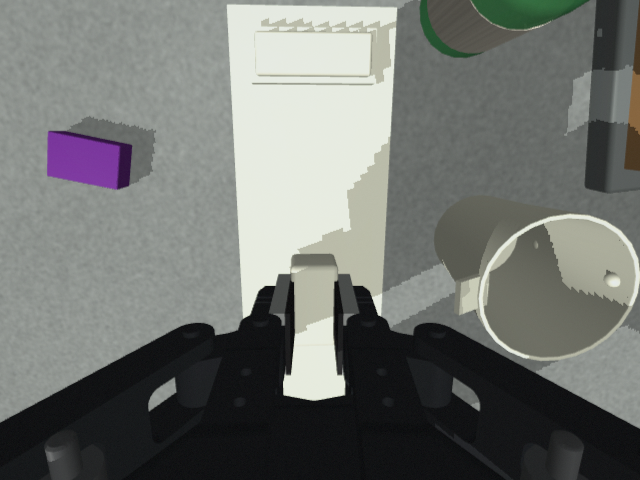

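carry_out([
  [[0,-0.0003,0.011],[-0.001,0.001,0],1],
  [[0,0,0],[0,0,0],1],
  [[0,0,0],[0,0,0],1],
])

```text
time: 51.9
tool_pos: [516.1, -294.3, 185.3]
tcp_rot: [-179.9, 0.2, -7.1]
ft_force: [0.6, 0.1, -3.3]
finger_gap: 15.1
```

```bash
python3 - <<'E'
from h import *
st();s=r.sense();print(np.round(s['wrist_torque'],2));plan([516.8,-294.9,186],-7.1,1)
E
```

```text
t 51.9 p [ 516.1 -294.3  185.3] rpy [-1.7993e+02  1.7000e-01 -7.1000e+00] F [ 0.6  0.1 -3.3] gap 15.1
[ 0.01  0.04 -0.05]
n 1 dist [ 0.7 -0.6  0.7] turn [-0.001  0.003  0.   ]
[0.0008, 0.0005, -0.0007] [-0.001, 0.003, 0.0]
```

carry_out([
  [[0.0008,0.0008,0.004],[-0.001,0.003,0],1],
])

```text
time: 52.0
tool_pos: [517.1, -295.1, 181.5]
tcp_rot: [-180.0, -0.0, -7.1]
ft_force: [1.5, 0.6, 2.7]
finger_gap: 15.1
```

```bash
python3 - <<'E'
from h import *
st();s=r.sense();print(np.round(s['wrist_torque'],2));plan([516.8,-294.9,183],-7.1,1)
E
```

```text
t 52.0 p [ 517.1 -295.1  181.5] rpy [-1.7999e+02 -4.0000e-02 -7.0900e+00] F [1.5 0.6 2.7] gap 15.1
[ 0.33  0.21 -0.13]
n 1 dist [-0.3  0.2  1.5] turn [-0.    -0.001  0.   ]
[-0.0003, -0.0002, -0.0015] [-0.0, -0.001, 0.0]
```

carry_out([
  [[-0.0003,-0.0002,0.004],[0,-0.001,0],1],
])

```text
time: 52.1
tool_pos: [517.7, -295.8, 180.5]
tcp_rot: [179.9, -0.2, -7.1]
ft_force: [-8.6, 3.0, 29.4]
finger_gap: 15.2
```

```bash
python3 - <<'E'
from h import *
st();s=r.sense();print(np.round(s['wrist_torque'],2))
E
```

```text
t 52.1 p [ 517.7 -295.8  180.5] rpy [ 1.7989e+02 -1.6000e-01 -7.1000e+00] F [-8.6  3.  29.4] gap 15.2
[ 1.04  2.18 -0.03]
```

carry_out([
  [[-0.002,-0.0012,0],[0.002,-0.003,0],1],
])

```text
time: 52.2
tool_pos: [516.7, -295.0, 182.2]
tcp_rot: [179.9, -0.1, -7.1]
ft_force: [1.7, 0.5, -0.7]
finger_gap: 14.8
```

```bash
python3 - <<'E'
from h import *
st();s=r.sense();print(np.round(s['wrist_torque'],2))
E
```

```text
t 52.2 p [ 516.7 -295.   182.2] rpy [ 1.7993e+02 -1.4000e-01 -7.1100e+00] F [ 1.7  0.5 -0.7] gap 14.8
[-0.    0.15  0.04]
```

carry_out([
  [[-0.0015,-0.0008,0.005],[0.001,-0.002,0],1],
])

```text
time: 52.3
tool_pos: [516.1, -294.9, 179.4]
tcp_rot: [179.9, -0.2, -7.1]
ft_force: [-11.4, -1.7, 18.0]
finger_gap: 14.9
```

```bash
python3 - <<'E'
from h import *
st();s=r.sense();print(np.round(s['wrist_torque'],2))
E
```

```text
t 52.3 p [ 516.1 -294.9  179.4] rpy [179.86  -0.18  -7.11] F [-11.4  -1.7  18. ] gap 14.9
[-0.13  2.03 -0.01]
```

carry_out([
  [[-0.003,0,0.003],[0.001,-0.002,0],1],
])

```text
time: 52.4
tool_pos: [515.1, -295.4, 179.2]
tcp_rot: [179.8, -0.4, -7.1]
ft_force: [6.5, 3.2, 13.3]
finger_gap: 15.2
```

```bash
python3 - <<'E'
from h import *
st();s=r.sense();print(np.round(s['wrist_torque'],2))
E
```

```text
t 52.4 p [ 515.1 -295.4  179.2] rpy [179.81  -0.4   -7.1 ] F [ 6.5  3.2 13.3] gap 15.2
[ 0.84 -0.97 -0.04]
```

carry_out([
  [[0,-0.0008,0.003],[0.003,-0.007,0],1],
])

```text
time: 52.5
tool_pos: [515.6, -295.7, 179.1]
tcp_rot: [179.8, -0.1, -7.1]
ft_force: [-14.9, 1.5, 19.4]
finger_gap: 15.1
```

```bash
python3 - <<'E'
from h import *
st();s=r.sense();print(np.round(s['wrist_torque'],2))
E
```

```text
t 52.5 p [ 515.6 -295.7  179.1] rpy [ 1.7984e+02 -1.3000e-01 -7.1100e+00] F [-14.9   1.5  19.4] gap 15.1
[ 0.49  2.54 -0.  ]
```

```bash
python3 - <<'E'
from h import *
s2=snap('side','s27'); cv2.imwrite('pics/s27c.png',cv2.resize(s2['image'][90:260,290:460],None,fx=3.5,fy=3.5,interpolation=cv2.INTER_CUBIC))
s=snap('wrist','w27');st()
E
```

```text
t 52.6 p [ 515.4 -295.7  179.1] rpy [ 1.7984e+02 -9.0000e-02 -7.1100e+00] F [-8.4  2.3 17.9] gap 14.9
```

View pics/s27c.png

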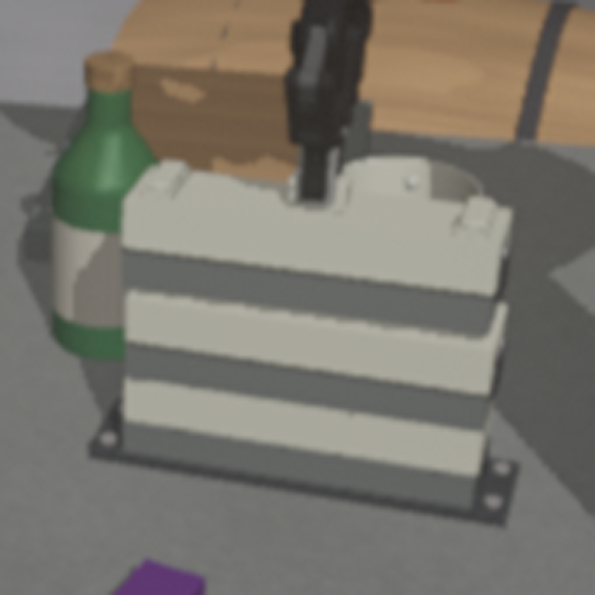

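View pics/w27.png

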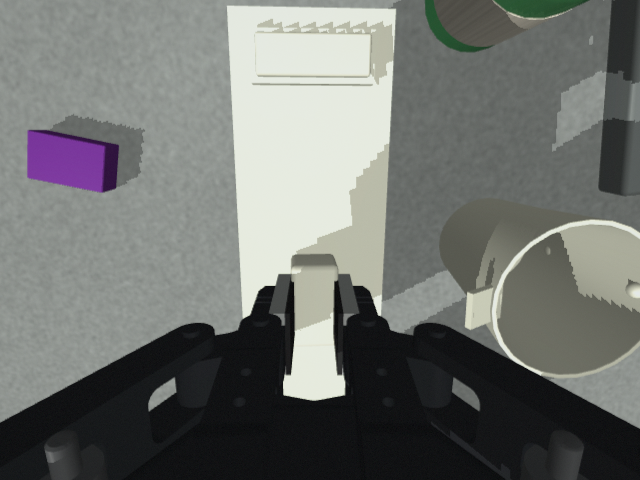

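The last case is caught on the lug bevels about 3.5 mm high, and it has turned about 0.5° in the grip. I'll let it go where it is stable, look, and re-seat it.

carry_out([
  [[0,0,0],[0,0,0],0.6],
  [[0,0,0],[0,0,0],0],
  [[0,0,0],[0,0,0],0],
  [[0,0,0],[0,0,0],0],
  [[0,0,0],[0,0,0],0],
  [[0,0,-0.02],[0,0,0],0],
  [[0,0,-0.04],[0,0,0],0],
  [[-0.01,0,-0.04],[0,0,0],0],
  [[0,0,-0.03],[0,0,0],0],
  [[0,0,0],[0,0,0],0],
  [[0,0,0],[0,0,0],0],
])

```text
time: 53.7
tool_pos: [504.2, -293.3, 309.8]
tcp_rot: [180.0, 0.1, -7.1]
ft_force: [-0.6, -0.4, -0.7]
finger_gap: 85.4
```

```bash
python3 - <<'E'
from h import *
st();s=snap('wrist','w28');rects(s,white(s),170,3000)
s2=snap('side','s28'); cv2.imwrite('pics/s28c.png',cv2.resize(s2['image'][90:260,290:460],None,fx=3.5,fy=3.5,interpolation=cv2.INTER_CUBIC))
E
```

```text
t 53.7 p [ 504.2 -293.3  309.8] rpy [ 1.7996e+02  1.2000e-01 -7.1000e+00] F [-0.6 -0.4 -0.7] gap 85.4
(271, 47, 90, 288) [ 513.4 -296.9  221.5   63.3   -7. ]
```

View pics/s28c.png

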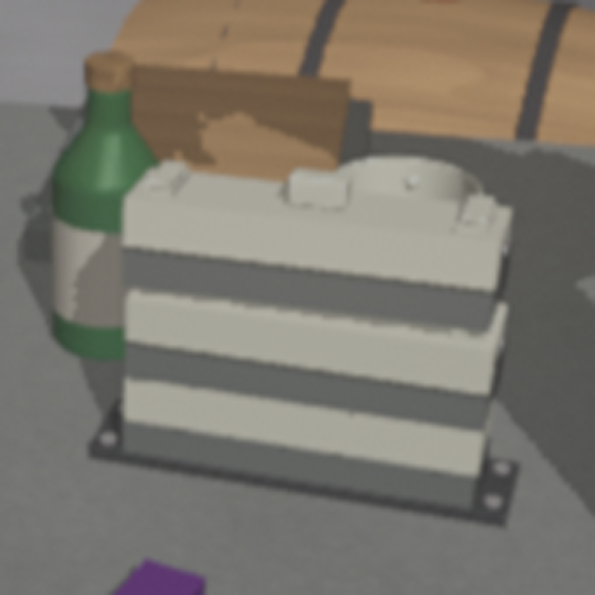

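View pics/w28.png

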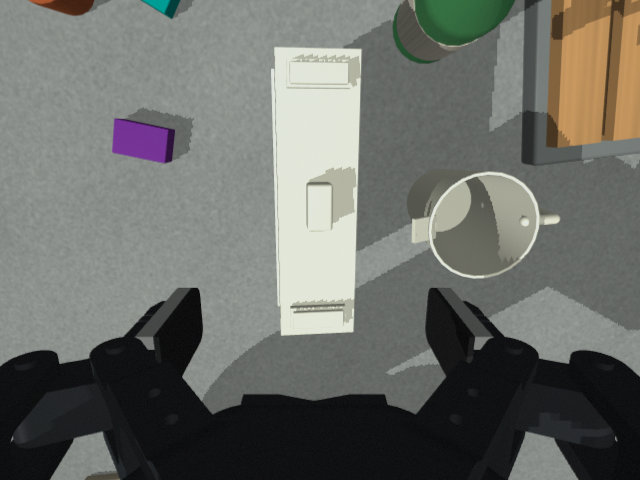

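```bash
python3 - <<'E'
from h import *
im=cv2.imread('pics/w28.png')
a=im[40:110,262:372];b=im[285:345,262:372]
cv2.imwrite('pics/w28c.png',np.vstack([cv2.resize(a,None,fx=5,fy=4.2,interpolation=cv2.INTER_CUBIC),cv2.resize(b,None,fx=5,fy=4.2,interpolation=cv2.INTER_CUBIC)]))
s=r.snapshot('wrist')
ax=np.array([np.cos(np.radians(-7.1)),np.sin(np.radians(-7.1))]);ay=np.array([-ax[1],ax[0]])
c0=np.array([515.8,-295.2])
for n,p,z in [('low FL',(272,70),116),('low NL',(279,305),116),('up FL',(275,47),172),('up FR',(361,49),172),('up NR',(353,332),172),('up NL',(282,335),172)]:
    q=onz(s,*p,z)[:2]-c0; print(n,np.round([q@ax,q@ay],1))
E
```

```text
low FL [101.1  34.2]
low NL [-112.9   33.4]
up FL [107.8  26. ]
up FR [106.6 -32.7]
up NR [-109.8  -33.4]
up NL [-112.6   26. ]
```

View pics/w28c.png

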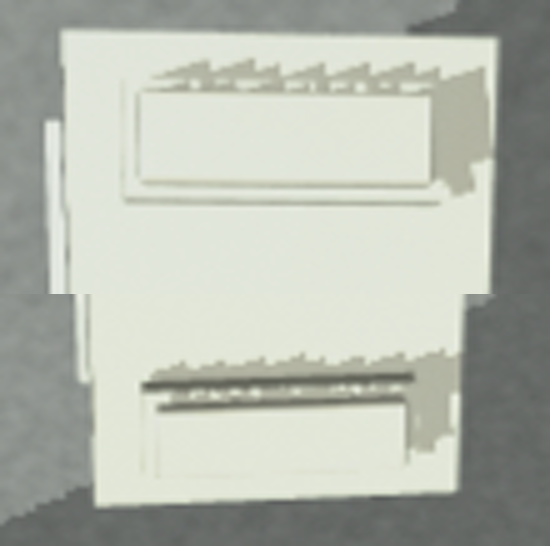

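```bash
python3 - <<'E'
from h import *
s=snap('wrist')
print('jug wrist',onz(s,484.5,224.5,125))
# purple block centroid both views
for n in ('wrist','top'):
    q=snap(n); h=cv2.cvtColor(q['image'],cv2.COLOR_BGR2HSV)
    m=(h[...,0]>125)&(h[...,0]<155)&(h[...,1]>80); print(n); rects(q,m,22,50)
t=snap('top','t28'); cv2.imwrite('pics/t28c.png',cv2.resize(t['image'][200:330,375:475],None,fx=4.6,fy=4.6,interpolation=cv2.INTER_CUBIC))
st()
E
```

```text
jug wrist [ 467.64202794 -444.0867847   125.        ]
wrist
(112, 117, 63, 45) [ 580.1 -112.    66.6   38.8   71.2]
top
(320, 229, 28, 22) [ 580.2 -106.7   59.6   38.6   71.3]
t 54.05 p [ 503.6 -293.   308.2] rpy [-179.97    0.27   -7.1 ] F [-0.6  0.4 -0.3] gap 85.7
```

View pics/t28c.png

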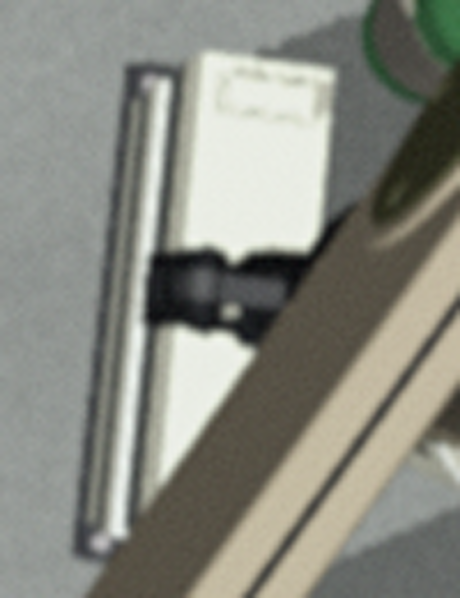

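carry_out([
  [[-0.01,-0.045,0.02],[0,0,0],0],
  [[-0.01,-0.045,0.03],[0,0,0],0],
  [[-0.01,-0.045,0.03],[0,0,0],0],
  [[0,0,0],[0,0,0],0],
  [[0,0,0],[0,0,0],0],
])

```text
time: 54.55
tool_pos: [488.2, -157.6, 225.3]
tcp_rot: [-179.9, 0.6, -7.2]
ft_force: [-0.2, -0.6, -0.3]
finger_gap: 84.9
```

```bash
python3 - <<'E'
from h import *
st();s=snap('wrist','w29')
t=snap('top','t29'); cv2.imwrite('pics/t29c.png',cv2.resize(t['image'][200:330,375:475],None,fx=4.6,fy=4.6,interpolation=cv2.INTER_CUBIC))
E
```

```text
t 54.55 p [ 488.2 -157.6  225.3] rpy [-179.91    0.58   -7.22] F [-0.2 -0.6 -0.3] gap 84.9
```

View pics/w29.png

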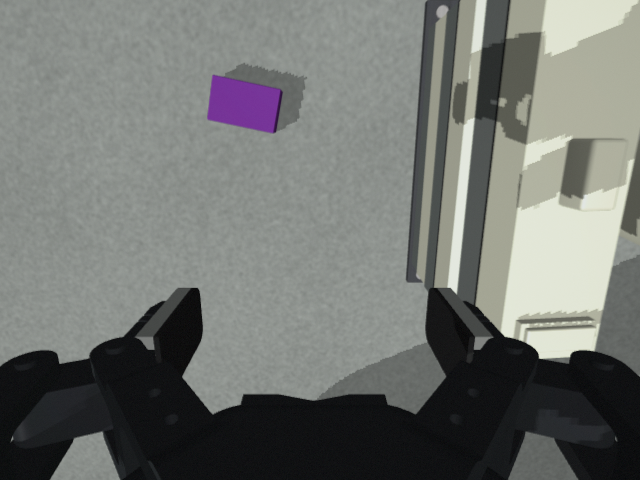

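View pics/t29c.png

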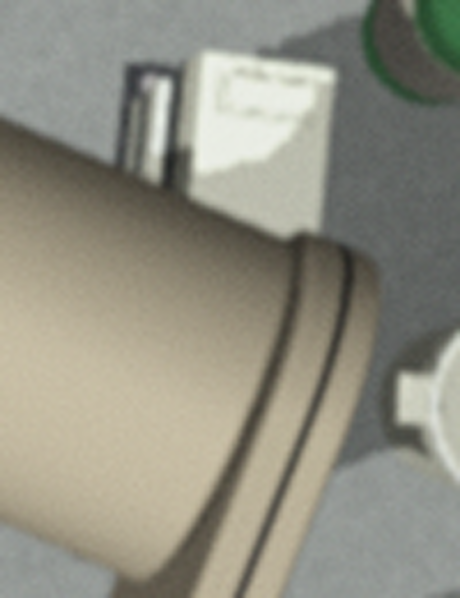

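```bash
python3 - <<'E'
from h import *
s=snap('wrist'); im=s['image']
cv2.imwrite('pics/w30c.png',cv2.resize(im[0:300,400:560],None,fx=2.5,fy=2,interpolation=cv2.INTER_CUBIC))
for v in (200,240,270): print(v,[(400+i,int(x)) for i,x in enumerate(im[v,400:540,1]) if i%3==0])
E
```

```text
200 [(400, 145), (403, 146), (406, 146), (409, 147), (412, 51), (415, 75), (418, 79), (421, 106), (424, 154), (427, 155), (430, 136), (433, 80), (436, 80), (439, 75), (442, 151), (445, 154), (448, 153), (451, 154), (454, 155), (457, 232), (460, 231), (463, 231), (466, 100), (469, 86), (472, 85), (475, 85), (478, 86), (481, 85), (484, 74), (487, 157), (490, 165), (493, 166), (496, 166), (499, 165), (502, 165), (505, 165), (508, 165), (511, 164), (514, 164), (517, 120), (520, 179), (523, 180), (526, 178), (529, 178), (532, 179), (535, 178), (538, 179)]
240 [(400, 152), (403, 149), (406, 149), (409, 50), (412, 72), (415, 80), (418, 107), (421, 155), (424, 154), (427, 120), (430, 79), (433, 80), (436, 57), (439, 154), (442, 154), (445, 155), (448, 155), (451, 191), (454, 232), (457, 232), (460, 231), (463, 84), (466, 84), (469, 85), (472, 85), (475, 84), (478, 85), (481, 35), (484, 166), (487, 165), (490, 165), (493, 165), (496, 167), (499, 165), (502, 165), (505, 166), (508, 165), (511, 166), (514, 231), (517, 230), (520, 231), (523, 230), (526, 230), (529, 230), (532, 230), (535, 231), (538, 230)]
270 [(400, 149), (403, 144), (406, 76), (409, 73), (412, 73), (415, 74), (418, 154), (421, 153), (424, 149), (427, 79), (430, 78), (433, 71), (436, 153), (439, 155), (442, 154), (445, 153), (448, 189), (451, 231), (454, 231), (457, 231), (460, 83), (463, 85), (466, 85), (469, 86), (472, 85), (475, 84), (478, 77), (481, 166), (484, 166), (487, 165), (490, 165), (493, 165), (496, 165), (499, 164), (502, 165), (505, 165), (508, 210), (511, 230), (514, 231), (517, 230), (520, 230), (523, 231), (526, 230), (529, 231), (532, 230), (535, 230), (538, 230)]
```

View pics/w30c.png

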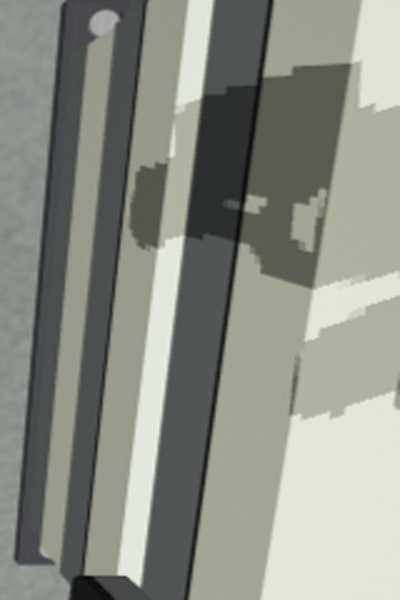

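```bash
python3 - <<'E'
from h import *
s=snap('wrist')
ax=np.array([np.cos(np.radians(-7.1)),np.sin(np.radians(-7.1))]);ay=np.array([-ax[1],ax[0]])
c0=np.array([512.5,-292])
L={'dock top':8,'traylid bot':32,'traylid top/low bot':62,'low seam':86,'low top':116,'up bot':116,'up seam':140,'up top':170}
for v,us in ((200,[410.5,422,431.5,441.5,456,466,486,517]),(240,[407.5,419,428,437.5,451.5,462,482.2,513.3]),(270,[404.8,416.5,425.5,435,449,459.5,479.5,508.5])):
    for (n,z),u in zip(L.items(),us):
        q=onz(s,u,v,z)[:2]-c0; q2=onz(s,u,v,z+4)[:2]-c0; print(v,n,np.round([q@ax,q@ay],1),np.round(q2@ay,1))
E
```

```text
200 dock top [-42.6  33.5] 34.5
200 traylid bot [-38.   29.2] 30.4
200 traylid top/low bot [-32.3  30.1] 31.4
200 low seam [-27.7  30.1] 31.5
200 low top [-21.9  30.6] 32.1
200 up bot [-22.   23.7] 25.4
200 up seam [-17.4  21.2] 23.1
200 up top [-11.7  18.5] 20.7
240 dock top [-83.4  33.8] 34.8
240 traylid bot [-76.1  29.3] 30.4
240 traylid top/low bot [-67.   30.3] 31.6
240 low seam [-59.7  30.5] 31.9
240 low top [-50.5  30.9] 32.5
240 up bot [-50.6  23.5] 25.2
240 up seam [-43.3  20.6] 22.4
240 up top [-34.2  17.4] 19.6
270 dock top [-115.7   34.5] 35.6
270 traylid bot [-106.3   29.5] 30.7
270 traylid top/low bot [-94.4  30.4] 31.7
270 low seam [-85.   30.3] 31.7
270 low top [-73.2  30.6] 32.1
270 up bot [-73.2  23. ] 24.7
270 up seam [-63.7  19.9] 21.8
270 up top [-51.9  17.6] 19.9
```

Cause found: the oblique view puts the lower case, lid and tray in line with y≈0 (tray frame). The top case is about 4 mm towards -y and leans about 5.6°, with its +y rim on the lugs. My aim was off by about 3 mm. I'll re-grip with the tool tilted to match, straighten the case, and place it further +y and -x.

carry_out([
  [[0.008,0.045,-0.03],[0,0,0],0],
  [[0.008,0.045,-0.02],[0,0,0],0],
  [[0,0.035,-0.02],[0.03,0,0],0],
  [[0,0.01,0],[0.068,0,0],0],
  [[0,0,0],[0,0,0],0],
  [[0,0,0],[0,0,0],0],
])

```text
time: 55.35
tool_pos: [488.3, -302.7, 299.7]
tcp_rot: [-174.5, 0.0, -7.7]
ft_force: [0.0, -0.5, 0.6]
finger_gap: 85.4
```

```bash
python3 - <<'E'
from h import *
st();s=snap('wrist','w31')
E
```

```text
t 55.35 p [ 488.3 -302.7  299.7] rpy [-1.745e+02  5.000e-02 -7.700e+00] F [ 0.  -0.5  0.6] gap 85.4
```

View pics/w31.png

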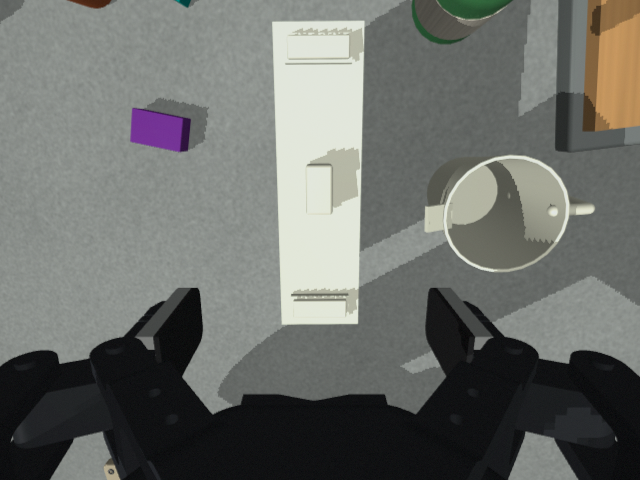

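```bash
cat >> h.py <<'E'
def onplane(s,u,v,p0,n):
    c,d=ray(s,u,v); return c+d*(np.dot(p0-c,n)/np.dot(d,n))
E
python3 - <<'E'
from h import *
s=snap('wrist'); p,Rm,_=pose()
k=onz(s,319,189,189); n=Rm.apply([0,0,1])
print('knob world',k.round(1),'tool',Rm.inv().apply(k-p).round(1))
lidc=k+17*n
P=[]
m=white(s); cs=[c for c in cv2.findContours(m.astype(np.uint8),cv2.RETR_EXTERNAL,cv2.CHAIN_APPROX_NONE)[0] if cv2.contourArea(c)>8000]
for c in cs:
    Q=np.array([Rm.inv().apply(onplane(s,*q[0],lidc,n)-p)[:2] for q in c],np.float32)
    print(cv2.minAreaRect(Q))
# lid corners
for q in [(274,22),(364,21),(358,323),(283,324)]: print(q,Rm.inv().apply(onplane(s,*q,lidc,n)-p).round(1))
E
```

```text
knob world [ 515.3 -299.8  189. ] tool [ 26.9   5.6 109.8]
((25.423294067382812, 5.813074111938477), (60.929508209228516, 218.09214782714844), 89.72248077392578)
(274, 22) [133.3 -23.6 126.8]
(364, 21) [133.9  34.8 126.8]
(358, 323) [-83.5  37.4 126.8]
(283, 324) [-84.2 -22.6 126.8]
```

carry_out([
  [[0.012,0.003,0.03],[0,0,0],0],
  [[0.012,0.003,0.03],[0,0,0],0],
  [[0,0,0.01],[0,0,0],0],
  [[0,0,0],[0,0,0],0],
  [[0,0,0],[0,0,0],0],
])

```text
time: 55.95
tool_pos: [514.0, -299.2, 229.2]
tcp_rot: [-174.7, -0.0, -7.2]
ft_force: [-0.2, 0.4, 0.1]
finger_gap: 85.4
```

```bash
python3 - <<'E'
from h import *
st(); p,Rm,_=pose()
R0=Ro.from_euler('xyz',[-174.5,0.05,-7.7],degrees=True); p0=np.array([488.3,-302.7,299.7])
g=p0+R0.apply([26.2,5.7,119.5]); print('goal',g.round(1),Rm.inv().apply(g-p).round(1), (Rm.inv()*R0).as_rotvec().round(3))
s=snap('wrist','w32')
E
```

```text
t 55.95 p [ 514.  -299.2  229.2] rpy [-1.7469e+02 -1.0000e-02 -7.2200e+00] F [-0.2  0.4  0.1] gap 85.4
goal [ 514.9 -300.5  180.2] [ 1.1  5.7 48.7] [ 0.003 -0.     0.008]
```

View pics/w32.png

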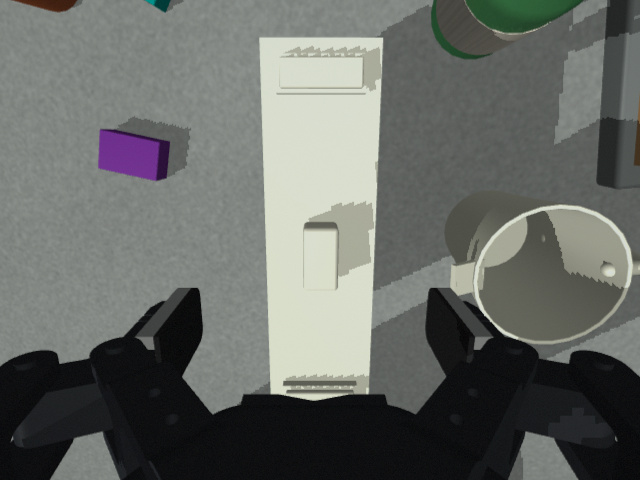

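carry_out([
  [[0.001,0.0055,0.018],[0.003,0,0],0],
  [[-0.001,0,0.015],[0,0,0],0],
  [[0,0,0],[0,0,0],0],
  [[0,0,0],[0,0,0],0],
])

```text
time: 56.4
tool_pos: [514.3, -302.7, 196.3]
tcp_rot: [-174.7, -0.2, -7.2]
ft_force: [0.7, 0.7, 0.1]
finger_gap: 85.0
```

```bash
python3 - <<'E'
from h import *
st(); p,Rm,_=pose()
R0=Ro.from_euler('xyz',[-174.5,0.05,-7.2],degrees=True); g=np.array([514.9,-300.5,180.2])
print(Rm.inv().apply(g-p).round(1), (Rm.inv()*R0).as_rotvec().round(3))
E
```

```text
t 56.4 p [ 514.3 -302.7  196.3] rpy [-174.66   -0.25   -7.23] F [0.7 0.7 0.1] gap 85.0
[ 0.3 -0.8 16.2] [ 0.003 -0.005 -0.   ]
```

carry_out([
  [[0,-0.0008,0.0155],[0.003,-0.005,0],0],
  [[0,0,0],[0,0,0],0],
  [[0,0,0],[0,0,0],0],
])

```text
time: 56.7
tool_pos: [514.6, -300.6, 179.9]
tcp_rot: [-174.5, 0.0, -7.2]
ft_force: [0.3, -0.1, 0.8]
finger_gap: 85.2
```

```bash
python3 - <<'E'
from h import *
st(); p,Rm,_=pose()
R0=Ro.from_euler('xyz',[-174.5,0.05,-7.2],degrees=True); g=np.array([514.9,-300.5,180.2])
print(Rm.inv().apply(g-p).round(1), (Rm.inv()*R0).as_rotvec().round(3))
s=snap('wrist','w33')
E
```

```text
t 56.7 p [ 514.6 -300.6  179.9] rpy [-1.7449e+02  4.0000e-02 -7.2400e+00] F [ 0.3 -0.1  0.8] gap 85.2
[ 0.3 -0.2 -0.3] [-0.    -0.    -0.001]
```

View pics/w33.png

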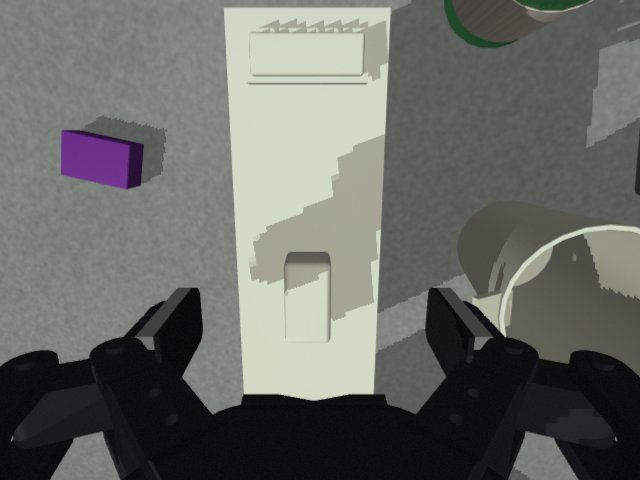

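carry_out([
  [[0,-0.0026,0.002],[0,0,0],0],
  [[0,0,0],[0,0,0],1],
  [[0,0,0],[0,0,0],1],
  [[0,0,0],[0,0,0],1],
  [[0,0,0],[0,0,0],1],
  [[0,0,0],[0,0,0],1],
  [[0,0,0],[0,0,0],1],
  [[0,0,0],[0,0,0],1],
], newtons=110)

```text
time: 57.55
tool_pos: [515.4, -297.9, 179.4]
tcp_rot: [-174.5, -0.0, -7.2]
ft_force: [0.6, 0.6, -0.4]
finger_gap: 14.9
```

```bash
python3 - <<'E'
from h import *
st();s=snap('wrist','w34')
E
```

```text
t 57.55 p [ 515.4 -297.9  179.4] rpy [-1.7454e+02 -4.0000e-02 -7.2200e+00] F [ 0.6  0.6 -0.4] gap 14.9
```

View pics/w34.png

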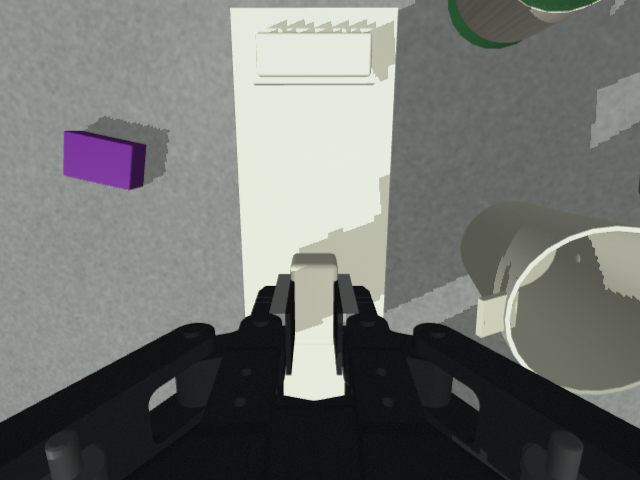

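carry_out([
  [[0,0,-0.012],[0,0,0],1],
  [[0,0,-0.02],[0,0,0],1],
  [[0,0,-0.01],[-0.05,0,0],1],
  [[0,0,0],[-0.05,0,0],1],
  [[0,0,0],[0,0,0],1],
  [[0,0,0],[0,0,0],1],
])

```text
time: 58.2
tool_pos: [513.0, -301.4, 221.8]
tcp_rot: [179.8, 0.3, -7.3]
ft_force: [0.3, -0.0, -3.7]
finger_gap: 15.0
```

```bash
python3 - <<'E'
from h import *
st();s=snap('wrist','w35');plan([512.9,-291.9,205],-7.1,1)
E
```

```text
t 58.2 p [ 513.  -301.4  221.8] rpy [179.8    0.29  -7.28] F [ 0.3 -0.  -3.7] gap 15.0
n 1 dist [ -0.    9.6 -16.7] turn [ 0.003  0.005 -0.003]
[-0.0011, -0.0096, 0.0167] [0.003, 0.005, -0.003]
```

View pics/w35.png

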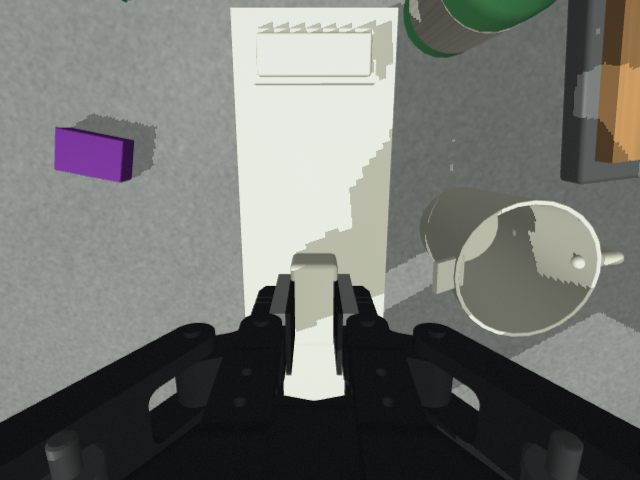

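carry_out([
  [[-0.0008,-0.0096,0.012],[0.003,0.005,-0.003],1],
  [[0,0,0],[0,0,0],1],
  [[0,0,0],[0,0,0],1],
])

```text
time: 58.55
tool_pos: [512.5, -292.5, 208.8]
tcp_rot: [-179.8, 0.1, -7.2]
ft_force: [0.2, 0.1, -4.6]
finger_gap: 14.9
```

```bash
python3 - <<'E'
from h import *
st();plan([513.2,-292,200],-7.1,1)
E
```

```text
t 58.55 p [ 512.5 -292.5  208.8] rpy [-1.7984e+02  1.1000e-01 -7.2000e+00] F [ 0.2  0.1 -4.6] gap 14.9
n 1 dist [ 0.7  0.5 -8.8] turn [-0.003  0.002 -0.002]
[0.0006, -0.0005, 0.0088] [-0.003, 0.002, -0.002]
```

```bash
python3 - <<'E'
from h import *
s2=snap('side','s36'); im=s2['image']
A=cv2.resize(im[125:200,315:355],None,fx=8,fy=8,interpolation=cv2.INTER_CUBIC)
B=cv2.resize(im[125:200,405:445],None,fx=8,fy=8,interpolation=cv2.INTER_CUBIC)
cv2.imwrite('pics/s36c.png',np.hstack([A,B]))
E
```

```text
(no output)
```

View pics/s36c.png

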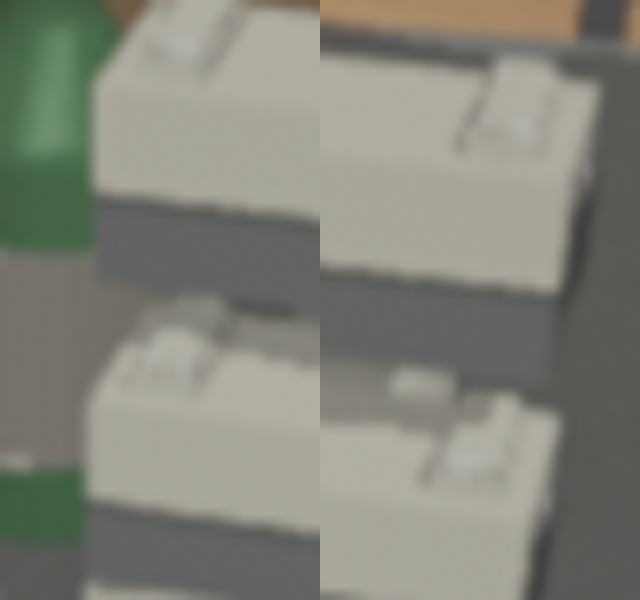

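```bash
python3 - <<'E'
from h import *
s=snap('side')
ax=np.array([np.cos(np.radians(-7.1)),np.sin(np.radians(-7.1))]);ay=np.array([-ax[1],ax[0]])
c0=np.array([512.5,-292])
for n,p,z in [('up L top',(327.1,134.75),202),('up R top',(435.4,147.5),202),('up L seam',(327,149),171.5),('up R seam',(434.75,161.6),171.5),('low L top',(326.25,175.6),116),('low R top',(431.25,189.4),116),('low L seam',(326,187.9),86)]:
    q=onz(s,*p,z)[:2]-c0; print(n,np.round([q@ax,q@ay],1))
E
```

```text
up L top [108.3  24.7]
up R top [-106.2   18.6]
up L seam [107.7  25.5]
up R seam [-108.4   16.4]
low L top [105.7  34.5]
low R top [-109.4   27.8]
low L seam [106.4  32.3]
```

```bash
python3 - <<'E'
from h import *
t=snap('top','t36'); im=t['image']
cv2.imwrite('pics/t36c.png',cv2.resize(im[205:300,385:445],None,fx=6.3,fy=6.3,interpolation=cv2.INTER_CUBIC))
for v in (225,235,245): print(v,[(385+i,int(x)) for i,x in enumerate(im[v,385:440,1])])
E
```

```text
225 [(385, 150), (386, 147), (387, 149), (388, 152), (389, 156), (390, 151), (391, 150), (392, 156), (393, 151), (394, 150), (395, 151), (396, 154), (397, 153), (398, 155), (399, 150), (400, 134), (401, 87), (402, 72), (403, 105), (404, 124), (405, 105), (406, 105), (407, 146), (408, 194), (409, 234), (410, 236), (411, 236), (412, 203), (413, 139), (414, 96), (415, 113), (416, 158), (417, 195), (418, 234), (419, 237), (420, 237), (421, 234), (422, 233), (423, 233), (424, 233), (425, 233), (426, 232), (427, 230), (428, 230), (429, 227), (430, 226), (431, 224), (432, 223), (433, 223), (434, 226), (435, 225), (436, 228), (437, 227), (438, 224), (439, 215)]
235 [(385, 149), (386, 151), (387, 153), (388, 155), (389, 153), (390, 151), (391, 152), (392, 148), (393, 154), (394, 154), (395, 153), (396, 156), (397, 156), (398, 151), (399, 133), (400, 84), (401, 74), (402, 111), (403, 124), (404, 99), (405, 100), (406, 149), (407, 195), (408, 232), (409, 239), (410, 239), (411, 225), (412, 155), (413, 101), (414, 117), (415, 158), (416, 194), (417, 233), (418, 237), (419, 237), (420, 236), (421
[... 176 characters left out ...]
(436, 237), (437, 208), (438, 134), (439, 63)]
245 [(385, 147), (386, 147), (387, 152), (388, 157), (389, 151), (390, 150), (391, 152), (392, 151), (393, 150), (394, 155), (395, 149), (396, 147), (397, 147), (398, 127), (399, 83), (400, 79), (401, 111), (402, 126), (403, 99), (404, 106), (405, 158), (406, 200), (407, 234), (408, 239), (409, 239), (410, 224), (411, 155), (412, 94), (413, 119), (414, 158), (415, 199), (416, 232), (417, 237), (418, 236), (419, 235), (420, 235), (421, 238), (422, 236), (423, 235), (424, 236), (425, 235), (426, 235), (427, 237), (428, 236), (429, 237), (430, 235), (431, 205), (432, 140), (433, 71), (434, 40), (435, 43), (436, 50), (437, 56), (438, 69), (439, 98)]
```

View pics/t36c.png

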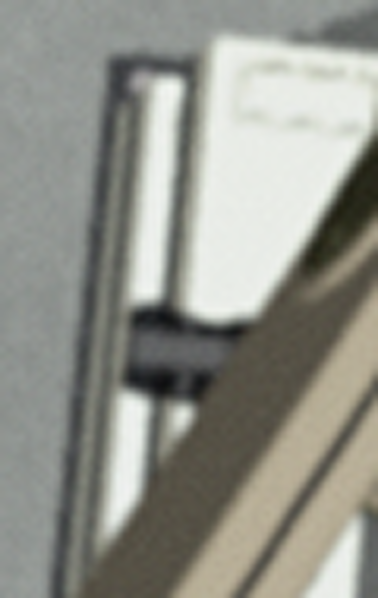

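```bash
python3 - <<'E'
from h import *
s=snap('top')
ax=np.array([np.cos(np.radians(-7.1)),np.sin(np.radians(-7.1))]);ay=np.array([-ax[1],ax[0]])
c0=np.array([512.5,-292])
for v,us in ((225,(399.9+.3,408.0,412.4,415.6,417.0)),(235,(399.3,407.0,411.7,414.6,416.0)),(245,(398.2,406.0,410.7,413.6,415.0))):
  for n,u,z in zip(('dock','low top','up bot','up seam','up top'),us,(8,116,148,172,202)):
    q=onz(s,u,v,z)[:2]-c0; print(v,n,np.round([q@ax,q@ay],1))
E
```

```text
225 dock [100.4  36.7]
225 low top [87.4 35. ]
225 up bot [83.9 30.9]
225 up seam [81.3 28.4]
225 up top [77.3 30.8]
235 dock [76.  36.2]
235 low top [65.3 34.9]
235 up bot [62.7 30.1]
235 up seam [60.5 28.3]
235 up top [57.2 30.7]
245 dock [51.6 36.3]
245 low top [43.3 34.7]
245 up bot [41.4 30. ]
245 up seam [39.8 28.1]
245 up top [37.1 30.6]
```

```bash
python3 - <<'E'
from h import *
st();plan([511.3,-289.9,195],-7.1,1)
E
```

```text
t 58.75 p [ 512.7 -292.5  209. ] rpy [-1.7987e+02  8.0000e-02 -7.2000e+00] F [ 0.4  0.  -5.1] gap 14.9
n 1 dist [ -1.4   2.6 -14. ] turn [-0.002  0.001 -0.002]
[-0.0017, -0.0023, 0.014] [-0.002, 0.001, -0.002]
```

carry_out([
  [[-0.002,-0.0025,0.013],[-0.002,0.002,-0.002],1],
  [[0,0,0],[0,0,0],1],
  [[0,0,0],[0,0,0],1],
])

```text
time: 59.05
tool_pos: [511.0, -290.0, 195.3]
tcp_rot: [180.0, -0.1, -7.1]
ft_force: [0.3, -0.2, -4.0]
finger_gap: 14.9
```

```bash
python3 - <<'E'
from h import *
st();plan([511.3,-289.9,187],-7.1,1)
E
```

```text
t 59.05 p [ 511.  -290.   195.3] rpy [ 1.7999e+02 -8.0000e-02 -7.1000e+00] F [ 0.3 -0.2 -4. ] gap 14.9
n 1 dist [ 0.3  0.1 -8.3] turn [ 0.    -0.001  0.   ]
[0.0002, -0.0001, 0.0083] [0.0, -0.001, 0.0]
```

carry_out([
  [[0,0,0.008],[0,-0.001,0],1],
])

```text
time: 59.15
tool_pos: [511.6, -290.3, 188.1]
tcp_rot: [179.9, -0.1, -7.1]
ft_force: [0.2, 0.6, -3.9]
finger_gap: 14.6
```

```bash
python3 - <<'E'
from h import *
st();print(r.sense()['wrist_torque'].round(2))
E
```

```text
t 59.15 p [ 511.6 -290.3  188.1] rpy [ 1.7994e+02 -1.2000e-01 -7.1000e+00] F [ 0.2  0.6 -3.9] gap 14.6
[ 0.02 -0.06 -0.07]
```

carry_out([
  [[0,0,0.005],[0,0,0],1],
])

```text
time: 59.25
tool_pos: [511.4, -290.2, 182.1]
tcp_rot: [180.0, -0.1, -7.1]
ft_force: [0.5, -0.0, -3.9]
finger_gap: 14.8
```

```bash
python3 - <<'E'
from h import *
st();print(r.sense()['wrist_torque'].round(2))
E
```

```text
t 59.25 p [ 511.4 -290.2  182.1] rpy [ 1.7996e+02 -8.0000e-02 -7.0900e+00] F [ 0.5 -0.  -3.9] gap 14.8
[0.07 0.   0.06]
```

Free at 182 mm, already below the lug tops. Continuing.

carry_out([
  [[0,0,0.004],[0,0,0],1],
])

```text
time: 59.35
tool_pos: [511.3, -290.0, 177.5]
tcp_rot: [180.0, -0.1, -7.1]
ft_force: [-0.3, -0.0, -4.4]
finger_gap: 14.5
```

```bash
python3 - <<'E'
from h import *
st();print(r.sense()['wrist_torque'].round(2))
E
```

```text
t 59.35 p [ 511.3 -290.   177.5] rpy [ 1.7997e+02 -6.0000e-02 -7.0900e+00] F [-0.3 -0.  -4.4] gap 14.5
[ 0.   -0.   -0.05]
```

carry_out([
  [[0,0,0.003],[0,0,0],1],
])

```text
time: 59.45
tool_pos: [511.2, -290.4, 175.2]
tcp_rot: [179.9, -0.1, -7.1]
ft_force: [-10.7, 5.0, 22.7]
finger_gap: 15.0
```

```bash
python3 - <<'E'
from h import *
st();print(r.sense()['wrist_torque'].round(2))
E
```

```text
t 59.45 p [ 511.2 -290.4  175.2] rpy [ 1.7993e+02 -7.0000e-02 -7.0900e+00] F [-10.7   5.   22.7] gap 15.0
[ 1.1   1.62 -0.04]
```

Seated at 175.2 mm (175.5 expected), with force only at the bottom. Releasing and inspecting.

carry_out([
  [[0,0,0],[0,0,0],1],
  [[0,0,0],[0,0,0],0],
  [[0,0,0],[0,0,0],0],
  [[0,0,0],[0,0,0],0],
  [[0,0,0],[0,0,0],0],
  [[0,0,-0.02],[0,0,0],0],
  [[0,0,-0.04],[0,0,0],0],
  [[0,-0.03,-0.04],[0,0,0],0],
  [[0,-0.04,-0.01],[0,0,0],0],
  [[0,-0.04,0],[0,0,0],0],
  [[0,0,0],[0,0,0],0],
  [[0,0,0],[0,0,0],0],
])

```text
time: 60.65
tool_pos: [526.2, -179.0, 292.1]
tcp_rot: [179.9, -0.4, -7.2]
ft_force: [-0.3, -0.1, 0.0]
finger_gap: 85.3
```

```bash
python3 - <<'E'
from h import *
st();s=snap('wrist','w40')
s2=snap('side','s40'); cv2.imwrite('pics/s40c.png',cv2.resize(s2['image'][90:260,290:460],None,fx=3.5,fy=3.5,interpolation=cv2.INTER_CUBIC))
t=snap('top','t40')
E
```

```text
t 60.65 p [ 526.2 -179.   292.1] rpy [179.86  -0.42  -7.22] F [-0.3 -0.1  0. ] gap 85.3
```

View pics/w40.png

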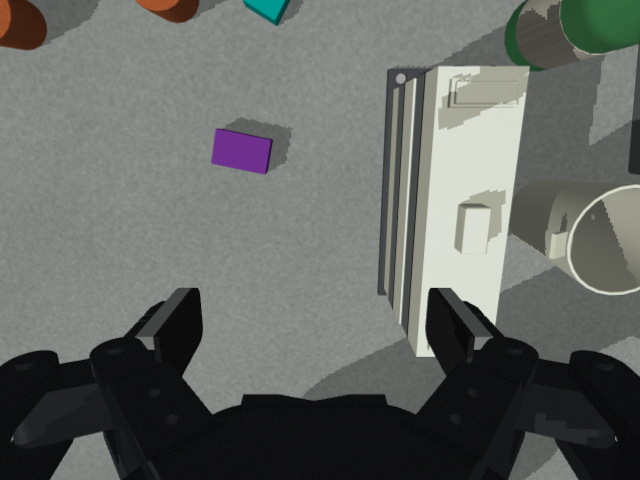

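View pics/s40c.png

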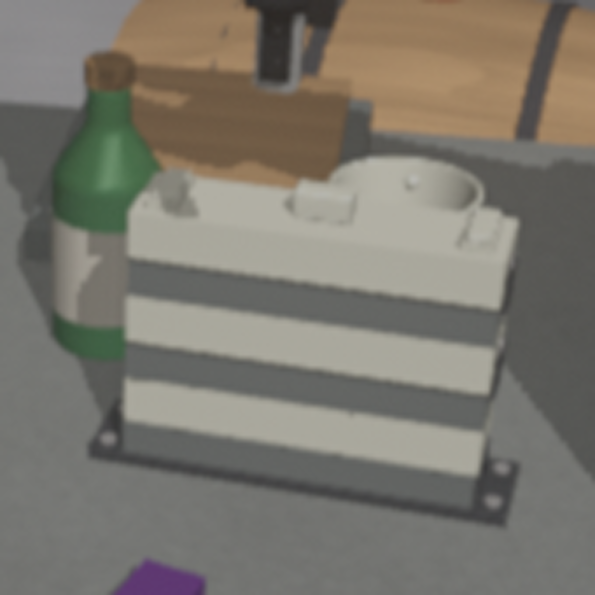

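View pics/t40.png

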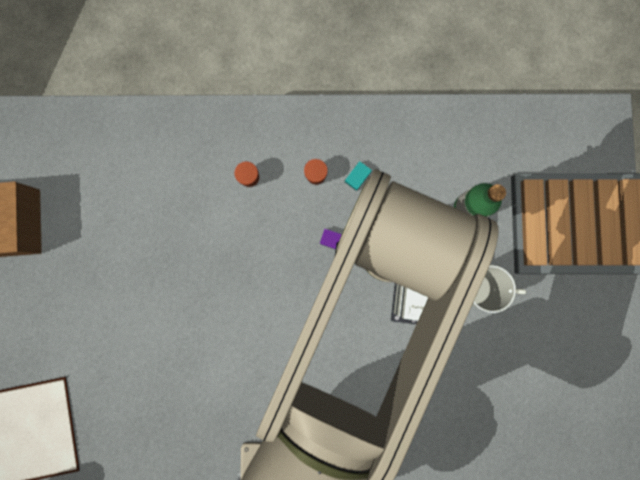

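```bash
python3 - <<'E'
from h import *
s=snap('wrist'); im=s['image']
cv2.imwrite('pics/w41c.png',cv2.resize(im[50:370,370:540],None,fx=2.4,fy=1.85,interpolation=cv2.INTER_CUBIC))
ax=np.array([np.cos(np.radians(-7.1)),np.sin(np.radians(-7.1))]);ay=np.array([-ax[1],ax[0]]);c0=np.array([512.5,-292])
Z=[8,32,62,86,116,140,170]
for v in (150,200,250,280):
    g=im[v,370:480,1].astype(float); d=np.diff(g); i=[k for k in range(1,len(d)-1) if abs(d[k])>14 and abs(d[k])>=abs(d[k-1]) and abs(d[k])>abs(d[k+1])]
    print(v,[(371-.5+k,int(d[k])) for k in i])
E
```

```text
150 [(382.5, -71), (389.5, 63), (394.5, -56), (400.5, 85), (408.5, 56), (410.5, -109), (419.5, 60), (430.5, 71)]
200 [(380.5, -69), (387.5, 49), (392.5, -34), (397.5, 60), (405.5, 55), (407.5, -108), (415.5, 63), (426.5, 53), (462.5, -36)]
250 [(378.5, -60), (384.5, 35), (389.5, -57), (395.5, 58), (402.5, 72), (404.5, -108), (412.5, 82), (423.5, 51), (457.5, -29), (460.5, 46)]
280 [(377.5, -45), (383.5, 62), (388.5, -35), (393.5, 95), (400.5, 53), (402.5, -90), (410.5, 83), (420.5, 40)]
```

View pics/w41c.png

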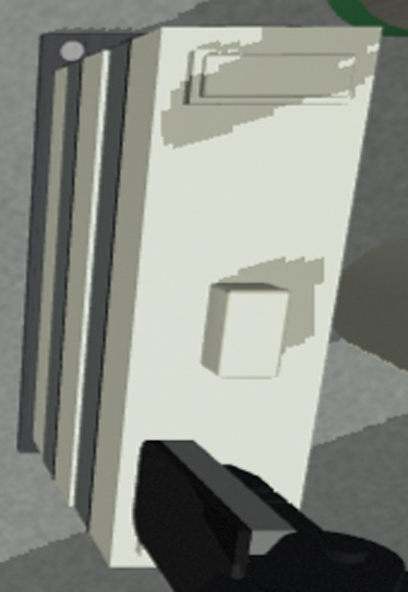

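```bash
python3 - <<'E'
from h import *
s=snap('wrist')
ax=np.array([np.cos(np.radians(-7.1)),np.sin(np.radians(-7.1))]);ay=np.array([-ax[1],ax[0]]);c0=np.array([512.5,-292])
for v,us in ((150,(382.5,389.5,394.5,400.5,408.5,410.5,419.5,430.5)),(250,(378.5,384.5,389.5,395.5,402.5,404.5,412.5,423.5))):
  print(v,[(n,round(float((onz(s,u,v,z)[:2]-c0)@ay),1)) for n,u,z in zip(('dock','traylid bot','c1 bot','c1 seam','c1 top','c2 bot','c2 seam','c2 top'),us,(8,32,62,86,116,116,140,170))])
for n,p in (('FL',(437,66)),('FR',(528,67)),('NL',(416,355))):
    q=onz(s,*p,170)[:2]-c0; print(n,np.round([q@ax,q@ay],1))
E
```

```text
150 [('dock', 34.0), ('traylid bot', 31.0), ('c1 bot', 32.2), ('c1 seam', 31.9), ('c1 top', 32.1), ('c2 bot', 30.5), ('c2 seam', 29.7), ('c2 top', 30.5)]
250 [('dock', 33.8), ('traylid bot', 31.5), ('c1 bot', 32.3), ('c1 seam', 31.5), ('c1 top', 32.2), ('c2 bot', 30.4), ('c2 seam', 30.0), ('c2 top', 30.2)]
FL [105.3  30.3]
FR [104.5 -29.4]
NL [-108.8   30. ]
```

```bash
python3 - <<'E'
from h import *
print(r.hand_in()); st()
E
```

```text
the job is handed in; nothing more can be done
None
the job is handed in; nothing more can be done
```

I handed the job in after about 61 of the 210 s. The hand-in reports no verdict, so what follows rests on my own camera checks.

**What I did:**
- I took the loose lid off by its knob and set it upright on the bench.
- I laid all three oak samples in the cork pockets. The purple and turquoise blocks were left alone.
- I put the lid back on, then stacked the two clipped cases on it. No third case was visible.

**Last checks:**
- **Samples:** centres were within 1–1.7 mm of the pocket centres and yaw within 0.2°, checked before the lid went on.
- **Lid:** it is home on the tray ledge, with the outline fitting 216×60 mm at the right height.
- **Stack:** the side view shows flush, even bands. In the wrist view the lid and case edges agree to about 2 mm across the width, the top case stands upright, and it seated at 175.2 mm against 175.5 mm expected.
- **Surroundings:** the jug, bottle and bungs look unmoved. The gripper was clear of everything.

**What failed or disagreed:**
- **Top case, first try:** my aim was about 3–4 mm off, so it caught on the lugs. The wrist force reached about 74 N, under the 120 N limit. When I let it go it leaned about 5.6°. I gripped it again with the tool tilted, straightened it, corrected the aim, and it then went down freely.
- **Cameras:** the views differed by 2–4 mm on absolute positions, so I relied on relative edges and contact forces for the final seating.

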